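# Roll sample vials into the covered intake of a changer and shut its gate

## Robot

A 6-joint arm with a two-finger parallel gripper is mounted at the origin on a cart in front of the work surface, level with it; the furniture and walls round the work are solid. World frame = base frame: x ahead of the robot, y to its left, z up, the work surface at z = 0. Lengths are in m, angles in degrees, forces in N, time in s.
With the tool pointing down it reaches from about 0.25 to 0.725 m from the base axis. Payload 9.7 kg.
Tool frame: the origin (TCP) lies between the finger pads; the fingertips stand 11 mm ahead of it and the grasp point (between the pads) lies 8 mm behind it; z points along the fingers, x is the direction in which the jaws open and shut, and the axes are right-handed (so a half turn about z gives the same grasp; the last joint's range is limited). The gripper opens to 85 mm and grips with 20 to 120 N. Pads are 22 mm wide; open, the fingers measure 114 mm over their backs; the gripper's body (76 mm by 85 mm) begins 54 mm behind the grasp point. The pads swing forward as they close: fully open they stand 13 mm farther back than shut.
Start: joints at [41.998, 4.979, 10.078, 95.1, 0, 90], TCP at [0.409, 0.368, 0.242] pointing down, gripper open.
Joint ranges: [-179.16, 179.16], [-48.56, 103.87], [-65.8, 70.77], [-126.05, 130.52], [-82.76, 87.17], [-180, 180]. Speed limits (degrees/s): [127.2, 127.2, 147.25, 180, 180, 180].

## Interface

Orientations are given as [roll, pitch, yaw] about the fixed x, y, z axes, in that order (R = Rz(yaw) Ry(pitch) Rx(roll)).
In Python, from workcell import get_obs, camera, job_done, spotter gives the robot as it stands.
- The arm moves only by the tool play_rows, never from a script. Its argument "rows" is a list of rows, each a list of 3 entries, a list of its own where there are three numbers: the closure, from 0 (fully open) to 1 (shut), then the shift along the tool's x, y, z in cm, then the turn, a rotation vector about the tool's x, y, z in degrees. In form: [[claw, [x, y, z], [wx, wy, wz]], ...]. A call has 1 to 12 rows; each row shifts and turns the pose as measured when the row begins, along the tool's axes as they then stand; what a row does not reach is not made up. A row lasts 1/10 s, in which the tool goes at most 50 mm and 8.59 degrees, less where a joint would pass 70% of its speed; a pose out of reach is approached as far as the arm can. A call is refused whole if a number of a shift passes 5 or a number of a turn 8.59, either way. A call with a gripper value outside its range is refused whole. The fingers move at their own pace and stop on an object; "newtons" is the grip in N (left out, the last holds). Time passes only in rows, so rows that do not move let the fingers close. It gives the time, the measured TCP pose, the force and the opening at its end, in the units of the state.
- get_obs(): the state, without advancing time (a new reading comes with each control period).
- camera(name): name is "side" or "top"; returns a dict with "img" (420x560x3 uint8, red, green, blue), "intrinsics" (3x3 intrinsics, pixels), "xyz" and "orientation" of the camera in the world. Camera axes: x right, y down, z forward; pixel columns grow to the right and rows downward; lengths in m; the calibration is good to about 2 mm. A picture is of the moment at which its call begins. There is no depth.
- job_done(): hands the job in, once; it reports no verdict.
Trained networks look in a picture, given as the dict that the camera call returned (one of the last four; its "shot" number tells which), for a name from the list of things; names that differ only in an ending like _2 or _b are one class to them, and where a whole thing is asked for, a point or a joint stands for the part that bears it (a point fixed in the world has none). Each returns a list of dicts, best first, with "confidence" (0 to 1); they miss things now and then, are a little off and sometimes report something else, mostly with a low value. They report only what shows in the picture. A call takes as long as a camera call. They do not tell look-alikes from the thing itself.
- spotter.spot_in(picture, thing): "point" ([x, y, z] in m, in world coordinates, good to about 4 mm: the middle of the surface that is visible of it).
- spotter.trace(picture, thing): "pixels" (420x560 bool, what is visible of it).
The state is a dict: "time": time; "q": joint angles; "qd": joint speeds; "joint_efforts": joint torques, N m; "ee_pos": TCP position; "tcp_rot": TCP orientation; "wrist_force": force on the tool from outside, world axes, zero at the start; "torque": the same for the moment, N m; "opening": finger opening in m.
Only numpy, scipy, OpenCV 4.12 (cv2) and the standard library are available. Lean on these libraries where they do the work, as an engineer would, in place of code of your own. Each camera call takes 0.05 s, during which the arm holds its last target.

## Task

Load the sample changer: pull the black gate knob straight out to its stop, then lay each amber vial from the white rack across the open end of the metal track, short of the black load line, and with the paddle held in the gripper roll it gently along the track, past the gate and in under the clear cover; beyond the load line only the paddle may push it. When all the vials are in, push the knob fully home so that the gate shuts behind them, and leave the paddle standing on its foot in the middle of its steel tray. Let go of everything and leave the bottles, dish, marker, carton and timer where they are.

Things in the scene. Friction and masses are not known exactly. Their poses are not given: they have to be found in the camera images.
- track: Intake track, fixed: aluminium plate 310 (x) x 70 (y) mm, its flat top (the track floor) 12 mm above the table. Origin: centre of its underside. x = rolling direction, from the open load end (-155 mm, no end wall) to the closed end; the knob is on the -y side. Guides 8 mm high, 58 mm apart inside, run from the load end to x = 58 mm.
- load_line (a point): Middle of the thin black line across the track floor, on the floor above the track's origin; axes as the track. Vials are laid with their centres before it (negative x); fingers must not touch a vial once its centre is over 15 mm past it.
- gate_line (a point): Middle of the track floor at the gate, 65 mm past the load line, axes as the track. Gate plate 3 mm thick, 7 to 28 mm above the floor; shut, it reaches 5 mm past the middle. The bay begins 4 mm behind it: walls 58 mm apart, clear roof 34 mm above the floor (top 38), end wall at x = 85 mm from here. A vial is inside when its centre is over 13 mm past this point.
- gate (a joint): Travel of the gate and its knob in m: 0 = knob fully in, gate shut across the track; 0.036 = knob fully out at its stop, gate clear of the track. It slides straight along the track's -y as it is pulled out, with about 3 N of friction, and stays where it is left. At the start it is shut.
- knob (a point): Centre of the black round knob head: 26 mm across, 16 mm thick, on a level rod 10 mm thick along the track's y, 36 mm above the table. Shut, it lies 91 mm from the track's middle line; the rod's grey bearing block ends 51 mm from it and is 48 mm high. It can be pinched from above across the rod, with the fingers to either side along the track's x.
- vial_rack: White rack plate, fixed: 200 x 56 mm, 10 mm thick; origin: centre of its underside. Four places at x = -75, -25, 25, 75 mm, each between two ridges 3.6 mm high; vials lie in them along the rack's y, axis 21 mm above the table. Some places are empty.
- vial_0: Amber vial with a black screw cap: a plain cylinder 22 mm across, 50 mm long, about 25 g, all alike. Origin: its centre, on its axis, 23 mm above the table when on the track floor; y along its axis, cap at +y. Two or three are there. It rolls easily and soon stops; either way round will do. Several pushed along as a row may climb over one another.
- vial_1: Amber vial with a black screw cap: a plain cylinder 22 mm across, 50 mm long, about 25 g, all alike. Origin: its centre, on its axis, 23 mm above the table when on the track floor; y along its axis, cap at +y. Two or three are there. It rolls easily and soon stops; either way round will do. Several pushed along as a row may climb over one another.
- vial_2: Amber vial with a black screw cap: a plain cylinder 22 mm across, 50 mm long, about 25 g, all alike. Origin: its centre, on its axis, 23 mm above the table when on the track floor; y along its axis, cap at +y. Two or three are there. It rolls easily and soon stops; either way round will do. Several pushed along as a row may climb over one another.
- vial_3: Amber vial with a black screw cap: a plain cylinder 22 mm across, 50 mm long, about 25 g, all alike. Origin: its centre, on its axis, 23 mm above the table when on the track floor; y along its axis, cap at +y. Two or three are there. It rolls easily and soon stops; either way round will do. Several pushed along as a row may climb over one another.
- paddle: Loose paddle, 120 g, 112 mm long. Origin: centre of its foot's underside; +x = pushing direction. Steel foot 44 (x) x 40 (y) x 8 mm; upright grey grip 40 (x) x 14 (y) mm, 8 to 64 mm up; rod 8 mm thick, 13 mm up; white blade 44 mm wide, 24 mm high from the foot's level, 5 mm thick, front face at x = +90 mm. It stands on foot and blade. Take it by the grip across y.
- paddle_mid (a point): Point on the paddle's underside, 34 mm ahead of the paddle's origin, the middle of its length.
- paddle_tray: The paddle's shallow steel tray, fixed: 170 (x) x 80 (y) mm outside, walls 4 mm thick and 10 mm high, floor 4 mm above the table. Origin: centre of its underside. The paddle belongs within it, along its length, either way round.
- dish_b: small round clear covered dish, 39 mm across, 14 mm high; a bystander, leave it. Origin: its underside's centre.
- marker: felt marker with a coloured cap lying flat, 135 mm long, 16 mm thick; a bystander, leave it. Origin: its underside's centre.
- medium_a: small plastic bottle with a blue screw cap, 44 mm across, 88 mm high; a bystander, leave it. Origin: its underside's centre.
- oil: plastic bottle with a black screw cap, 52 mm across, 112 mm high; a bystander, leave it. Origin: its underside's centre.
- timer: small white bench timer with a display, 68 mm wide, 55 mm high; a bystander, leave it. Origin: its underside's centre.
- carton: small white carton, 50 x 74 x 32 mm; a bystander, leave it. Origin: its underside's centre.
There are look-alikes about, which are no part of the job. What is shaped like the vial_0 but green is not meant.

How it is judged:
By the outcome, as a careful person would: the job done as asked, in the order asked, and still so for the second after the job is handed in, with the robot touching nothing.
Of vial_0, vial_1, vial_2, vial_3 only 2 to 3 are there at a start; the rules pass over those that are not, and their reading is None.
At some moment in a run one of paddle may be knocked a few centimetres aside while the robot is not near it.
Once in a run the grip may slacken for a moment while it holds something.
It also fails if it takes over 210 s, if anything falls off the work surface, if the arm or the gripper's body presses on something with over 40 N, if the wrist force passes 120 N, or if a joint passes its speed limit or range.

## Working session

There is one attempt and no reset: what is moved stays moved. The work goes in short steps, Python scripts to look and compute and a tool call to move; the robot and the scene stay as the last step left them, time stands still between calls to the robot, and variables do not carry over. Pictures are saved under pics/ and viewed, and the job is handed in when it is done.

Besides the shell and the picture viewer there is one more tool, called as name(argument=value, ...), one argument or row to a line, values as JSON. play_rows: Moves the arm, as the interface text tells. Its arguments: {"type":"object","properties":{"rows":{"type":"array","items":{"type":"array"}},"newtons":{"type":"number"}},"required":["rows"]}

```bash
ls; mkdir -p pics
python3 - <<'E'
from workcell import get_obs,camera
import cv2
print(get_obs())
for n in("top","side"):
    c=camera(n); print(n,c["intrinsics"],c["xyz"],c["orientation"],c.get("shot"))
    cv2.imwrite(f"pics/{n}0.png",cv2.resize(c["img"][:,:,::-1],(784,588)))
E
```

```text
pics
{'time': 0.0, 'q': array([ 4.19991625e+01,  5.01258229e+00,  1.00346333e+01,  9.50975936e+01,
       -6.20190187e-04,  9.00025258e+01]), 'qd': array([ 0.07515839, -0.06946288, -0.01929756, -0.03800291, -0.00079395,
       -0.05962859]), 'joint_efforts': array([ 2.43089009e-03, -5.20387065e+01,  4.64801753e+01,  1.64564664e-02,
       -1.35302716e-04,  7.65425142e-06]), 'ee_pos': array([0.40859041, 0.36788165, 0.24157042]), 'tcp_rot': array([1.79999376e+02, 7.55425840e-02, 4.19966367e+01]), 'wrist_force': array([ 0.40831669, -0.08773225,  0.04857837]), 'torque': array([ 0.02327785, -0.03003802, -0.01897658]), 'opening': 0.08536472527105489}
top [[449.65198541   0.         276.78352297]
 [  0.         449.65198541 202.69544756]
 [  0.           0.           1.        ]] [ 0.4045168  -0.01456376  1.21631309] [-171.89534993   -0.52482015  -89.31154884] 1
side [[415.412278     0.         285.39089846]
 [  0.         415.412278   206.77018606]
 [  0.           0.           1.        ]] [0.58954597 0.82756345 0.55742082] [-119.58092485    0.74363213  177.92066888] 2
```

View pics/top0.png

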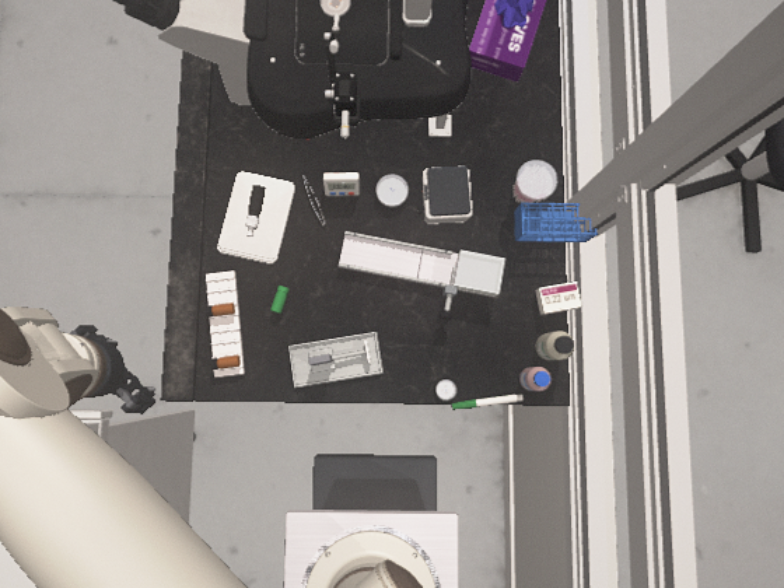

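View pics/side0.png

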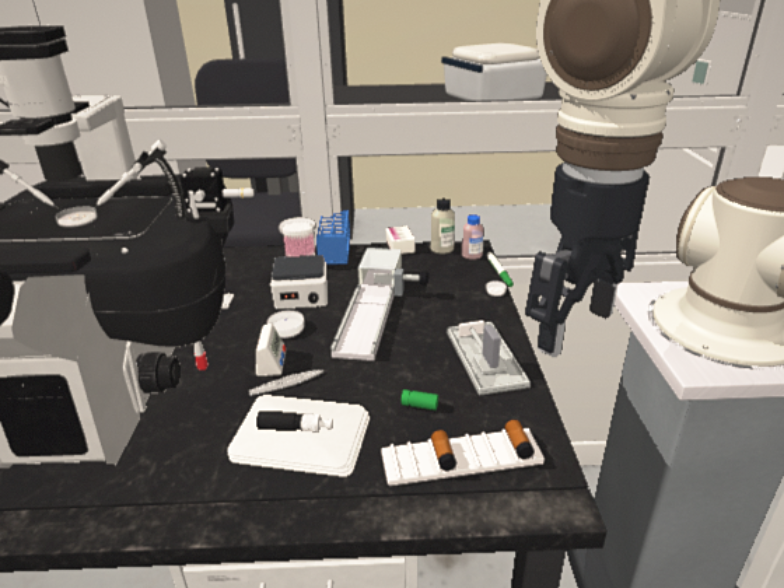

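Two amber vials show, at top-picture (222,309) and (227,362). The look-alikes are the green vial at (280,299) and the black-headed tool on the white tray at (257,200). The track runs from (340,250) to (505,277) with its knob at (447,305). The paddle tray is at (335,360).

```bash
cat > h.py <<'E'
import numpy as np,cv2
from scipy.spatial.transform import Rotation as R
from workcell import get_obs,camera,spotter
def cam(c):
    return c["intrinsics"],np.array(c["xyz"]),R.from_euler('xyz',c["orientation"],degrees=True).as_matrix()
def proj(c,P):
    K,t,M=cam(c); p=(np.atleast_2d(P)-t)@M; q=p@K.T; return q[:,:2]/q[:,2:]
def unproj(c,px,z):
    K,t,M=cam(c); px=np.atleast_2d(px).astype(float); d=np.c_[px,np.ones(len(px))]@np.linalg.inv(K).T@M.T
    return t+d*((z-t[2])/d[:,2])[:,None]
def crop(c,name,u0,v0,u1,v1,s,lines=(),col=(0,0,255)):
    im=cv2.resize(c["img"][v0:v1,u0:u1,::-1].copy(),None,fx=s,fy=s,interpolation=cv2.INTER_CUBIC)
    for L in lines:
        p=((proj(c,L)-[u0,v0]+.5)*s).astype(np.int32); cv2.polylines(im,[p.reshape(-1,1,2)],False,col,1)
    cv2.imwrite(f"pics/{name}.png",im)
def pose(x,y,yaw,pts):
    a=np.radians(yaw);c,s=np.cos(a),np.sin(a);pts=np.atleast_2d(np.array(pts,float))
    return np.c_[x+c*pts[:,0]-s*pts[:,1],y+s*pts[:,0]+c*pts[:,1],pts[:,2]]
def box(x0,x1,y0,y1,z): return [[x0,y0,z],[x1,y0,z],[x1,y1,z],[x0,y1,z],[x0,y0,z]]
E
python3 - <<'E'
from h import *
for n in("top","side"):
    c=camera(n)
    for t in["track","knob","vial_rack","vial_0","paddle","paddle_tray","gate"]:
        for d in spotter.spot_in(c,t)[:4]: print(n,t,np.round(d["point"],4),round(d["confidence"],2))
        if n=="top":
            for d in spotter.trace(c,t)[:3]:
                m=d["pixels"].astype(np.uint8); cs,_=cv2.findContours(m,0,2); k=max(cs,key=cv2.contourArea); print("   ",cv2.minAreaRect(k),m.sum(),round(d["confidence"],2))
    crop(c,n+"1",*((140,150,400,300,3) if n=="top" else (220,160,420,360,3)))
E
```

```text
top track [ 0.6176 -0.0981  0.0109] 0.61
    ((298.7703857421875, 199.23513793945312), (116.57872772216797, 51.195133209228516), 8.901715278625488) 3300 0.71
    ((318.0, 218.5), (17.0, 8.0), 90.0) 90 0.68
top knob [ 0.5313 -0.141   0.0426] 0.51
top vial_rack [0.498  0.2898 0.0068] 0.9
    ((161.31187438964844, 246.11883544921875), (42.886104583740234, 21.4928035736084), 84.2894058227539) 1193 0.61
    ((160.52890014648438, 258.1878356933594), (8.287117004394531, 21.364036560058594), 81.25383758544922) 174 0.4
top vial_0 [0.5222 0.2945 0.0332] 0.66
    ((160.53057861328125, 258.2292785644531), (7.731576919555664, 19.626310348510742), 82.40535736083984) 147 0.6
    ((198.9000244140625, 213.30001831054688), (8.221921920776367, 18.973663330078125), 18.434947967529297) 154 0.6
    ((157.00001525878906, 221.00001525878906), (10.666986465454102, 20.589767456054688), 82.87498474121094) 204 0.46
top paddle [0.4347 0.084  0.0187] 0.62
    ((241.43243408203125, 254.5946044921875), (15.45350456237793, 42.08613967895508), 80.53767395019531) 371 0.62
top paddle_tray [0.4289 0.0686 0.005 ] 0.77
    ((238.82431030273438, 255.94593811035156), (31.071409225463867, 64.1156005859375), 80.53767395019531) 1545 0.97
top gate [ 0.528  -0.1337  0.0435] 0.65
top gate [0.4277 0.2809 0.0302] 0.3
side track [ 0.6107 -0.0859  0.0159] 0.76
side knob [ 0.379  -0.1243  0.0087] 0.7
side knob [ 0.5527 -0.1359  0.0366] 0.55
side vial_rack [0.5016 0.2996 0.0146] 0.78
side vial_0 [0.5449 0.1878 0.0187] 0.62
side vial_0 [0.4271 0.2875 0.0337] 0.61
side paddle [0.4386 0.1006 0.0223] 0.79
side paddle [ 0.5538 -0.1347  0.0365] 0.68
side paddle_tray [0.4324 0.1151 0.0066] 0.65
side gate [ 0.5556 -0.1387  0.0362] 0.59
```

View pics/top1.png

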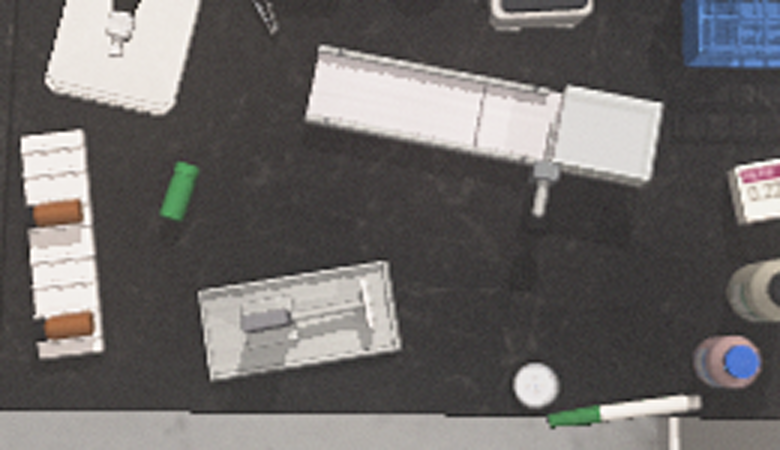

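View pics/side1.png

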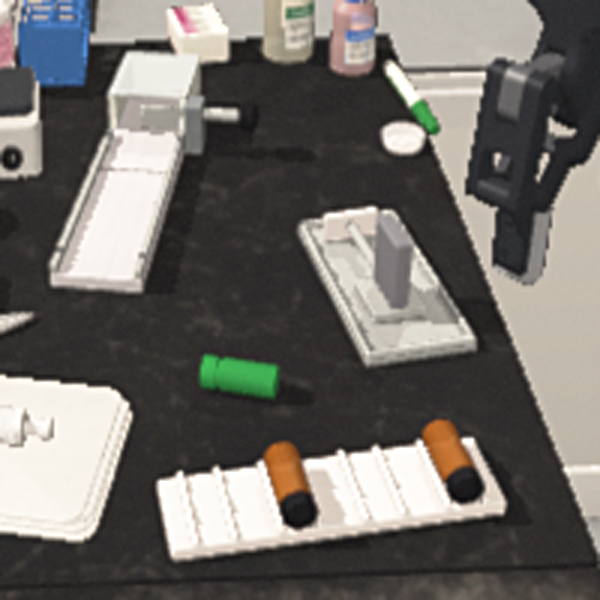

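```bash
cat > fit.py <<'E'
from h import *
from scipy.optimize import least_squares
def fit(obs,x0):
    # obs: list of (cam, px, local pt)
    f=lambda p: np.concatenate([(proj(c,pose(*p,[l]))[0]-px) for c,px,l in obs])
    r=least_squares(f,x0,loss='soft_l1',f_scale=1.0,x_scale=[.01,.01,1]); return r.x,f(r.x).reshape(-1,2)
E
python3 - <<'E'
from fit import *
T=camera("top");S=camera("side")
t=lambda x,y:np.array([140+x/3-.3,150+y/3-.3]); s=lambda x,y:np.array([220+x/3-.3,160+y/3-.3])
P,r=fit([(T,t(320,45),(-.155,.035,.02)),(T,t(305,123),(-.155,-.035,.02)),(T,t(663,102),(.155,.035,.05)),(T,t(645,185),(.155,-.035,.05)),(T,t(482,115),(0,0,.012)),
 (S,s(110,55),(.155,.035,.05)),(S,s(200,58),(.155,-.035,.05)),(S,s(52,285),(-.155,.035,0.0)),(S,s(139,290),(-.155,-.035,0.0))],[.6,-.08,-98])
print("track",P.round(4));print(r.round(1).tolist())
Q,r=fit([(T,t(198,291),(-.085,.04,.01)),(T,t(387,262),(.085,.04,.01)),(T,t(401,350),(.085,-.04,.01)),(T,t(210,381),(-.085,-.04,.01)),
 (S,s(299,222),(.085,.04,.01)),(S,s(388,207),(.085,-.04,.01)),(S,s(476,342),(-.085,-.04,.01)),(S,s(369,356),(-.085,.04,.01))],[.43,.07,-80])
print("tray",Q.round(4));print(r.round(1).tolist())
W,r=fit([(T,t(21,136),(-.1,.028,.01)),(T,t(83,129),(-.1,-.028,.01)),(T,t(103,352),(.1,-.028,.01)),(T,t(40,357),(.1,.028,.01)),
 (S,s(156,482),(-.1,-.028,.01)),(S,s(475,437),(.1,-.028,.01)),(S,s(506,508),(.1,.028,.01)),(S,s(172,552),(-.1,.028,.01))],[.5,.29,180])
print("rack",W.round(4));print(r.round(1).tolist())
G=pose(*P,box(-.155,.155,-.035,.035,0.012)),pose(*P,box(-.155,.058,-.029,.029,.012)),pose(*P,box(.069,.155,-.035,.035,.05)),pose(*P,[[0,-.03,.012],[0,.03,.012]]),pose(*P,[[.065,-.051,.036],[.065,-.091,.036]])
G+=pose(*Q,box(-.085,.085,-.04,.04,.01)),pose(*Q,box(-.081,.081,-.036,.036,.004)),pose(*W,box(-.1,.1,-.028,.028,.01))
for c,n,b in((T,"top2",(140,150,400,300,3)),(S,"side2",(220,160,420,360,3))): crop(c,n,*b,G)
E
```

```text
track [ 6.169000e-01 -8.560000e-02 -1.002018e+02]
[[-0.1, -0.2], [-0.2, -1.3], [0.1, 0.1], [1.7, -1.7], [-0.6, 0.1], [5.6, -1.5], [-0.0, -1.3], [-0.2, 0.4], [1.3, 1.0]]
tray [ 4.31200e-01  7.45000e-02 -8.00536e+01]
[[-0.1, -0.2], [-0.2, -0.8], [-0.1, -0.4], [0.1, -0.3], [-0.0, -0.2], [2.1, 0.7], [0.8, -1.3], [-0.3, -0.4]]
rack [  0.498    0.2717 168.8   ]
[[38.5, 1.3], [-2.3, -0.6], [-27.1, -2.1], [14.5, 0.6], [-0.1, 1.3], [7.4, 28.7], [-4.4, -17.8], [0.1, -43.3]]
```

View pics/top2.png

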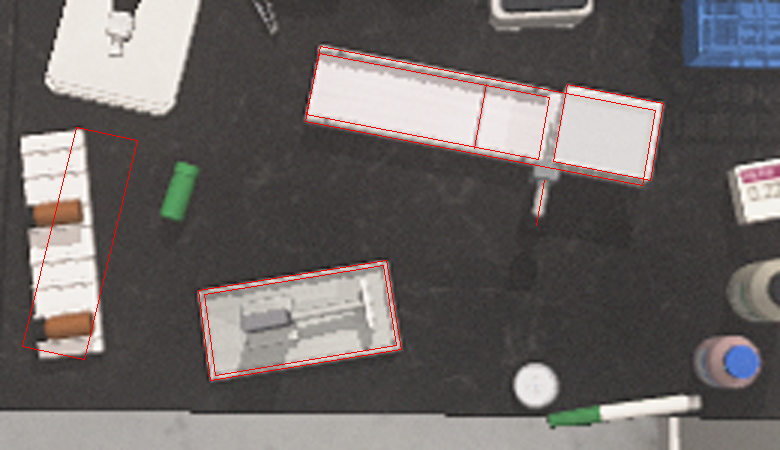

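View pics/side2.png

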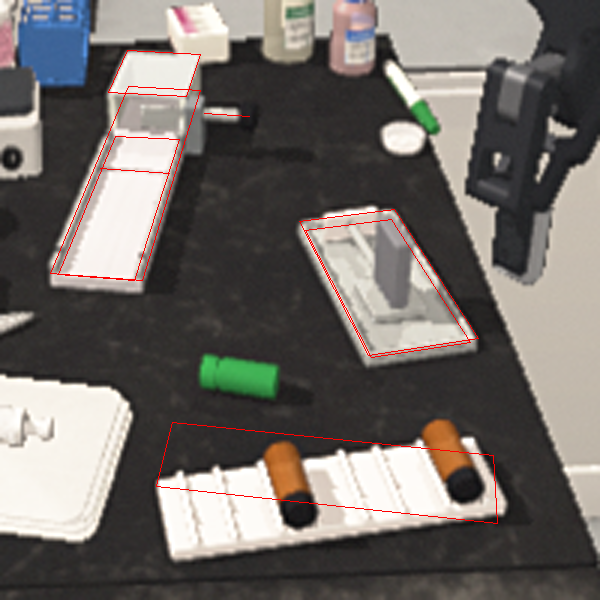

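Run:
```python
from fit import *
T=camera("top");S=camera("side")
t=lambda x,y:np.array([140+x/3-.3,150+y/3-.3]); s=lambda x,y:np.array([220+x/3-.3,160+y/3-.3])
W,r=fit([(T,t(21,136),(.1,.028,.01)),(T,t(83,129),(.1,-.028,.01)),(T,t(103,352),(-.1,-.028,.01)),(T,t(40,357),(-.1,.028,.01)),
 (S,s(156,482),(.1,-.028,.01)),(S,s(475,437),(-.1,-.028,.01)),(S,s(506,508),(-.1,.028,.01)),(S,s(172,548),(.1,.028,.01))],[.5,.29,0])
print("rack",W.round(4));print(r.round(1).tolist())
G=[pose(*W,box(-.1,.1,-.028,.028,.01))]
for px in(-.075,.025): 
    G+=[pose(*W,[[px,-.025,.032],[px,.025,.032]]),pose(*W,box(px-.011,px+.011,-.025,.025,.021))]; print(px,pose(*W,[[px,0,.021]]))
Q=(.4312,.0745,-80.05)
for dx in(-.042,-.034,-.026):
  G+=[pose(*Q,box(dx-.02,dx+.02,-.007,.007,.068)+box(dx-.02,dx+.02,-.007,.007,.012))] if dx==-.034 else []
G+=[pose(*Q,box(.051,.056,-.022,.022,.028))]
for c,n,b in((T,"top3",(140,190,290,280,5)),(S,"side3",(270,220,400,350,5))): crop(c,n,*b,G)
```

```text
rack [0.4978 0.2886 7.4326]
[[-0.1, -0.2], [-0.1, -0.3], [-0.4, -0.6], [-0.6, 0.2], [0.4, -1.2], [-0.2, -0.0], [0.8, -1.7], [-0.3, 0.6]]
-0.075 [[0.42339615 0.27890304 0.021     ]]
0.025 [[0.52255591 0.2918391  0.021     ]]
```

View pics/top3.png

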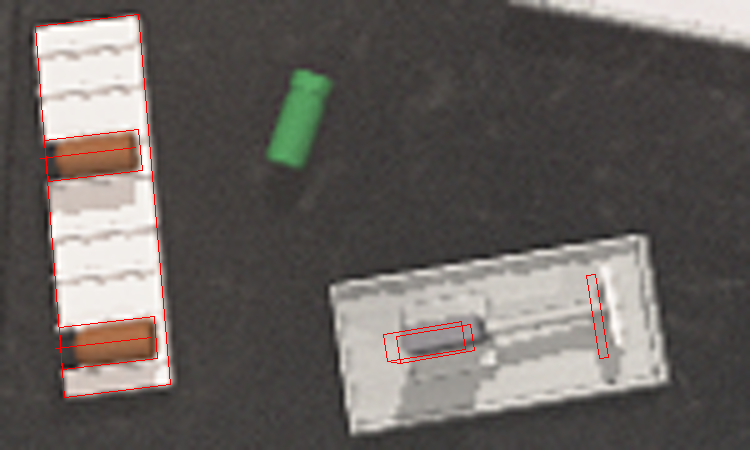

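View pics/side3.png

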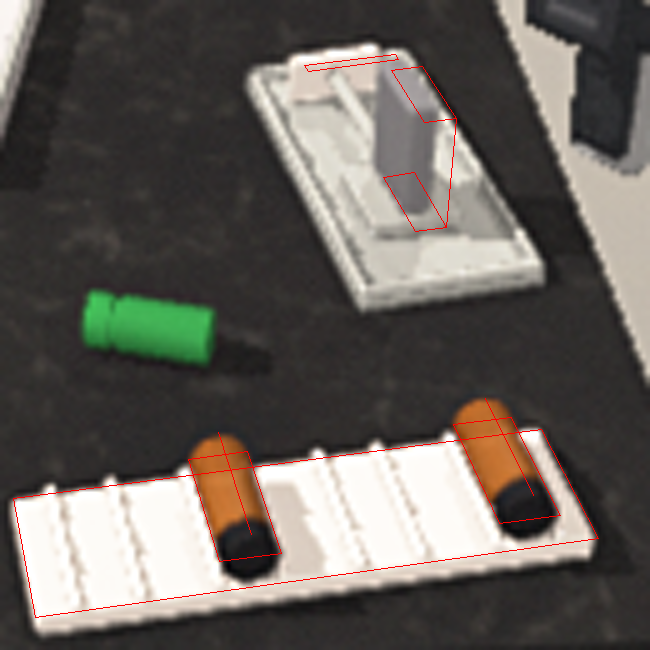

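```bash
cat >> h.py <<'E'
TR=(.6169,-.0856,-100.2)
def togo(pos,yaw=None,o=None):
    o=o or get_obs(); p=np.array(o["ee_pos"]); M=R.from_euler('xyz',o["tcp_rot"],degrees=True).as_matrix()
    if yaw is not None:
        Mt=R.from_euler('xyz',[180,0,yaw],degrees=True).as_matrix(); Mt2=R.from_euler('xyz',[180,0,yaw+180],degrees=True).as_matrix()
        for X in(Mt,Mt2):
            print("  rotvec",np.degrees(R.from_matrix(M.T@X).as_rotvec()).round(2)," cm in final frame",((np.array(pos)-p)@X*100).round(2))
    print("cm now",((np.array(pos)-p)@M*100).round(2),"pos",p.round(4),o["tcp_rot"].round(2),"F",o["wrist_force"].round(1),"open",round(o["opening"],4),"t",round(o["time"],1),"q6",round(o["q"][5],1))
E
python3 - <<'E'
from h import *
k=pose(*TR,[[.065,-.091,.028]])[0];print(k)
togo([k[0],k[1],.12],TR[2])
togo(k,TR[2])
E
```

```text
[ 0.51582769 -0.133458    0.028     ]
  rotvec [ -0.   -0.  142.2]  cm in final frame [ 47.46 -19.42  12.23]
  rotvec [  0.   -0.  -37.8]  cm in final frame [-47.46  19.42  12.23]
cm now [-25.6   44.43  12.23] pos [0.4088 0.368  0.2423] [180.  -0.  42.] F [1.5 0.3 0.3] open 0.0855 t 1.4 q6 90.0
  rotvec [ -0.   -0.  142.2]  cm in final frame [ 47.46 -19.42  21.43]
  rotvec [  0.   -0.  -37.8]  cm in final frame [-47.46  19.42  21.43]
cm now [-25.6   44.43  21.43] pos [0.4088 0.368  0.2423] [180.  -0.  42.] F [1.5 0.3 0.3] open 0.0855 t 1.4 q6 90.0
```

play_rows(
  rows=[
    [0,[0,0,0],[0,0,-7.6]],
    [0,[0,0,0],[0,0,-7.6]],
    [0,[0,0,0],[0,0,-7.6]],
    [0,[0,0,0],[0,0,-7.6]],
    [0,[0,0,0],[0,0,-7.6]],
  ],
  newtons=40,
)

```text
time: 1.95
ee_pos: [0.4088, 0.368, 0.2423]
tcp_rot: [180.0, -0.0, 81.3]
wrist_force: [-0.1, 0.2, -0.9]
opening: 0.0853
```

play_rows(
  rows=[
    [0,[-4,1.6,0],[0,0,0]],
    [0,[-4,1.6,0],[0,0,0]],
    [0,[-4,1.6,0],[0,0,0]],
    [0,[-4,1.6,0],[0,0,0]],
    [0,[-4,1.6,0],[0,0,0]],
    [0,[-4,1.6,0],[0,0,0]],
    [0,[-4,1.6,0],[0,0,0]],
    [0,[-4,1.6,0],[0,0,0]],
    [0,[-4,1.6,0],[0,0,0]],
    [0,[-4,1.6,0],[0,0,0]],
    [0,[-4,1.6,0],[0,0,0]],
    [0,[0,0,0],[0,0,0]],
  ],
)

```text
time: 3.15
ee_pos: [0.5224, -0.1096, 0.2414]
tcp_rot: [179.9, -0.0, 81.9]
wrist_force: [0.0, 0.6, -0.6]
opening: 0.0855
```

Run:
```python
from h import *
togo([.5158,-.1335,.028],TR[2])
```

```text
rotvec [ 1.0000e-02  2.3000e-01 -1.7788e+02]  cm in final frame [ 2.47  0.22 21.34]
  rotvec [ 0.15 -0.    2.12]  cm in final frame [-2.47 -0.22 21.34]
cm now [-2.46 -0.37 21.34] pos [ 0.5224 -0.1096  0.2414] [179.85  -0.    81.92] F [ 0.   0.6 -0.6] open 0.0855 t 3.1 q6 -3.8
```

play_rows(
  rows=[
    [0,[-1.2,-0.2,3],[0,0,2.1]],
    [0,[-1.2,0,4],[0,0,0]],
    [0,[0,0,4],[0,0,0]],
    [0,[0,0,4],[0,0,0]],
    [0,[0,0,3],[0,0,0]],
    [0,[0,0,0],[0,0,0]],
  ],
)

```text
time: 3.75
ee_pos: [0.5173, -0.1342, 0.0567]
tcp_rot: [179.6, -0.0, 79.6]
wrist_force: [-0.1, -0.1, -0.1]
opening: 0.0855
```

Run:
```python
from h import *
togo([.5158,-.1335,.028],TR[2])
T=camera("top");S=camera("side")
k=pose(*TR,[[.065,-.083,.036],[.065,-.099,.036]])
crop(S,"s4",260,160,400,260,5,[k]);crop(T,"t4",270,150,380,240,6,[k])
```

```text
rotvec [-7.0000e-02 -5.5000e-01  1.7975e+02]  cm in final frame [-0.04  0.16  2.87]
  rotvec [ 0.35 -0.04 -0.25]  cm in final frame [ 0.04 -0.16  2.87]
cm now [ 0.03 -0.18  2.87] pos [ 0.5173 -0.1342  0.0567] [ 1.7965e+02 -5.0000e-02  7.9550e+01] F [-0.1 -0.1 -0.1] open 0.0855 t 3.8 q6 -4.1
```

View pics/s4.png

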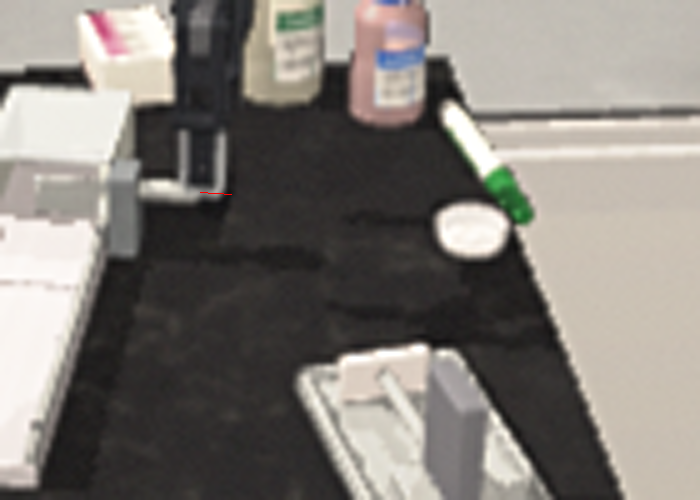

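View pics/t4.png

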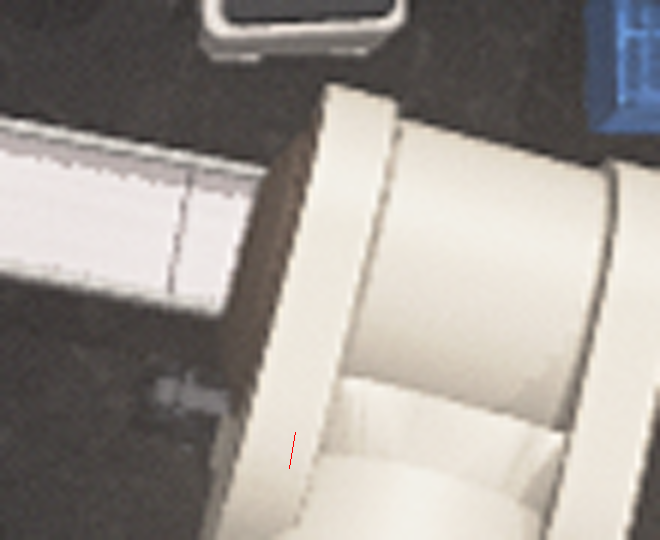

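The side picture shows the near finger at (205,160), in front of the knob at (215,192) and in line with it. I'll go down and close.

play_rows(
  rows=[
    [0,[0,-0.1,1.5],[0.3,0,0]],
    [0,[0,0,1.4],[0,0,0]],
    [0,[0,0,0],[0,0,0]],
    [1,[0,0,0],[0,0,0]],
    [1,[0,0,0],[0,0,0]],
    [1,[0,0,0],[0,0,0]],
    [1,[0,0,0],[0,0,0]],
    [1,[0,0,0],[0,0,0]],
    [1,[0,0,0],[0,0,0]],
    [1,[0,0,0],[0,0,0]],
  ],
)

```text
time: 4.85
ee_pos: [0.5229, -0.1348, 0.0372]
tcp_rot: [179.1, -0.0, 79.6]
wrist_force: [0.8, 1.0, 0.3]
opening: 0.0233
```

Run:
```python
from h import *
togo([.5158,-.1335,.028],TR[2])
S=camera("side")
k=pose(*TR,[[.065,-.083,.036],[.065,-.099,.036]])
crop(S,"s5",290,160,350,220,10,[k])
```

```text
rotvec [-2.000e-02 -1.480e+00  1.798e+02]  cm in final frame [-0.01  0.72  0.92]
  rotvec [ 0.94 -0.01 -0.19]  cm in final frame [ 0.01 -0.72  0.92]
cm now [ 0.   -0.74  0.91] pos [ 0.5229 -0.1348  0.0372] [ 1.7906e+02 -2.0000e-02  7.9610e+01] F [0.8 1.  0.3] open 0.0233 t 4.8 q6 -4.1
```

View pics/s5.png

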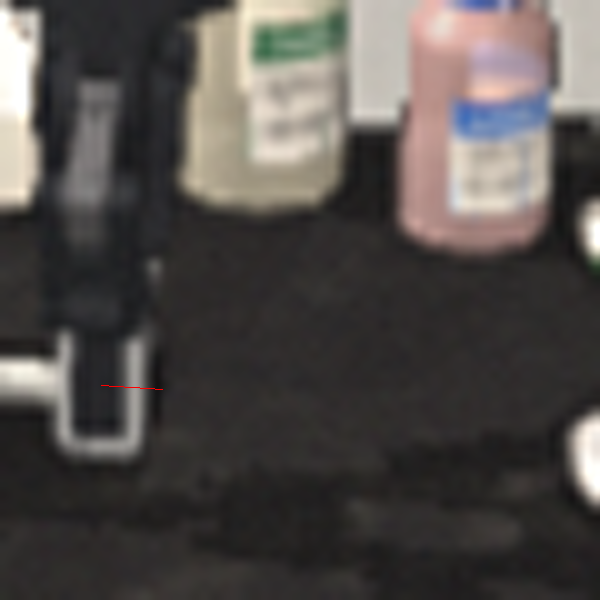

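play_rows(
  rows=[
    [1,[0,-0.5,0],[0,0,0]],
    [1,[0,-0.5,0],[0,0,0]],
    [1,[0,-0.5,0],[0,0,0]],
    [1,[0,-0.5,0],[0,0,0]],
  ],
  newtons=60,
)

```text
time: 5.3
ee_pos: [0.5035, -0.1313, 0.0373]
tcp_rot: [178.9, -0.0, 79.6]
wrist_force: [3.6, 0.5, -0.5]
opening: 0.0229
```

Run:
```python
from h import *
togo([.5158,-.1335,.028],TR[2])
S=camera("side")
k=pose(*TR,[[.065,-.083,.036],[.065,-.099,.036]])
crop(S,"s6",290,160,350,220,10,[k])
```

```text
rotvec [-1.000e-02 -1.790e+00  1.798e+02]  cm in final frame [-0.   -1.25  0.93]
  rotvec [ 1.14 -0.01 -0.19]  cm in final frame [0.   1.25 0.93]
cm now [0.01 1.23 0.96] pos [ 0.5035 -0.1313  0.0373] [ 1.7886e+02 -1.0000e-02  7.9610e+01] F [ 3.6  0.5 -0.5] open 0.0229 t 5.3 q6 -4.3
```

View pics/s6.png

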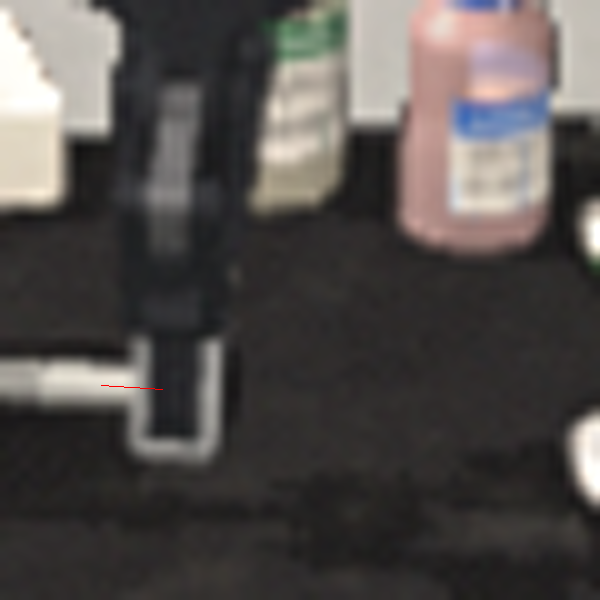

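The gate has moved about 20 mm with 3.6 N on the wrist, so I'll keep pulling to the stop.

play_rows(
  rows=[
    [1,[0,-0.4,0],[0,0,0]],
    [1,[0,-0.4,0],[0,0,0]],
    [1,[0,-0.4,0],[0,0,0]],
    [1,[0,-0.3,0],[0,0,0]],
  ],
)

```text
time: 5.75
ee_pos: [0.4873, -0.1284, 0.0374]
tcp_rot: [178.8, -0.0, 79.6]
wrist_force: [19.1, -2.3, -4.1]
opening: 0.0232
```

play_rows(
  rows=[
    [1,[0,-0.2,0],[0,0,0]],
  ],
)

```text
time: 5.85
ee_pos: [0.4872, -0.1284, 0.0376]
tcp_rot: [178.5, -0.0, 79.6]
wrist_force: [21.9, -3.5, -13.1]
opening: 0.023
```

play_rows(
  rows=[
    [1,[0,-0.2,0],[0,0,0]],
  ],
)

```text
time: 5.95
ee_pos: [0.4872, -0.1284, 0.0376]
tcp_rot: [178.3, -0.0, 79.6]
wrist_force: [17.9, -2.0, -13.2]
opening: 0.0232
```

It's at the stop after 36 mm, with about 20 N on the wrist. Release and lift.

play_rows(
  rows=[
    [0,[0,0,0],[0,0,0]],
    [0,[0,0,0],[0,0,0]],
    [0,[0,0,0],[0,0,0]],
    [0,[0,0,0],[0,0,0]],
    [0,[0,0,0],[0,0,0]],
    [0,[0,0,-2],[1.6,0,0]],
    [0,[0,0,-4],[0,0,0]],
    [0,[0,0,-4],[0,0,0]],
    [0,[0,0,-4],[0,0,0]],
    [0,[0,0,0],[0,0,0]],
  ],
)

```text
time: 6.95
ee_pos: [0.4827, -0.1277, 0.1802]
tcp_rot: [-179.5, 0.0, 79.6]
wrist_force: [0.5, -0.2, 0.0]
opening: 0.0852
```

Run:
```python
from h import *
W=(.4978,.2886,7.43)
for x in(.025,-.075):
    v=pose(*W,[[x,.001,.12]])[0]; print(v); togo(v,7.43)
S=camera("side"); crop(S,"s7",260,160,360,240,7)
```

```text
[0.52246077 0.29282447 0.12      ]
  rotvec [-0.4   0.3  72.17]  cm in final frame [  9.38 -41.19   6.02]
  rotvec [  -0.33   -0.44 -107.83]  cm in final frame [-9.38 41.19  6.02]
cm now [42.08 -3.63  6.05] pos [ 0.4827 -0.1277  0.1802] [-1.7953e+02  1.0000e-02  7.9600e+01] F [ 0.5 -0.2  0. ] open 0.0852 t 7.0 q6 -4.4
[0.42330042 0.27989299 0.12      ]
  rotvec [-0.4   0.3  72.17]  cm in final frame [ -0.62 -41.19   6.02]
  rotvec [  -0.33   -0.44 -107.83]  cm in final frame [ 0.62 41.19  6.02]
cm now [ 39.02 -13.15   6.12] pos [ 0.4827 -0.1277  0.1802] [-1.7953e+02  1.0000e-02  7.9600e+01] F [ 0.5 -0.2  0. ] open 0.0852 t 7.0 q6 -4.4
```

View pics/s7.png

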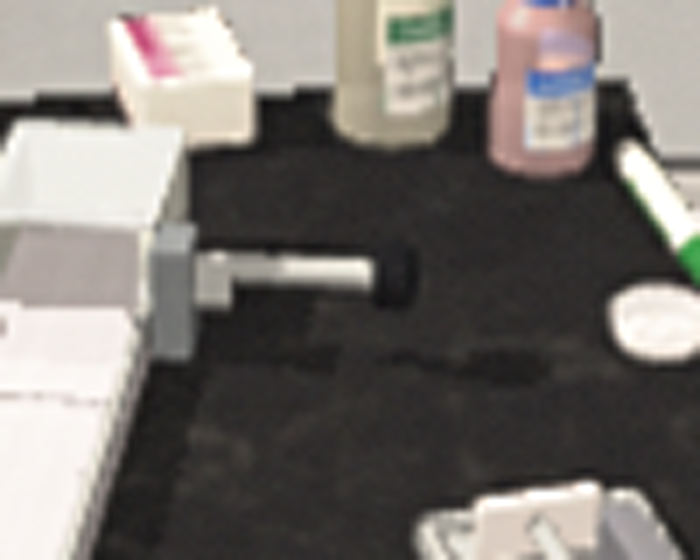

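The gate is open, with the knob at (395,272) in the crop. Next, the far vial.

play_rows(
  rows=[
    [0,[4.1,-0.35,0],[0,0,0]],
    [0,[4.1,-0.35,0],[0,0,0]],
    [0,[4.1,-0.35,0],[0,0,0]],
    [0,[4.1,-0.35,0],[0,0,0]],
    [0,[4.1,-0.35,0],[0,0,0]],
    [0,[4.1,-0.35,0],[0,0,0]],
    [0,[4.1,-0.35,0],[0,0,0]],
    [0,[4.1,-0.35,0],[0,0,0]],
    [0,[4.1,-0.35,0],[0,0,0]],
    [0,[4.1,-0.35,0],[0,0,0]],
  ],
)

```text
time: 8.0
ee_pos: [0.5196, 0.2916, 0.1643]
tcp_rot: [-178.7, 0.4, 79.1]
wrist_force: [0.5, -0.3, 0.2]
opening: 0.0857
```

play_rows(
  rows=[
    [0,[0,0,0],[0,0,8]],
    [0,[0,0,0],[0,0,8]],
    [0,[0,0,0],[0,0,8]],
    [0,[0,0,0],[0,0,8]],
    [0,[0,0,0],[0,0,8]],
    [0,[0,0,0],[0,0,8]],
    [0,[0,0,0],[0,0,8]],
    [0,[0,0,0],[0,0,8]],
    [0,[0,0,0],[0,0,7]],
    [0,[0,0,0],[0,0,0]],
  ],
)

```text
time: 9.0
ee_pos: [0.5134, 0.2955, 0.1455]
tcp_rot: [179.4, 2.7, 5.6]
wrist_force: [0.1, -0.2, 1.1]
opening: 0.0851
```

Run:
```python
from h import *
togo([.5225,.2928,.06],7.43)
S=camera("side"); crop(S,"s8",270,240,410,350,5)
T=camera("top"); crop(T,"t8",130,180,250,290,5)
```

```text
rotvec [ 0.54  2.72 -1.8 ]  cm in final frame [0.86 0.38 8.55]
  rotvec [  4.23  -0.84 178.15]  cm in final frame [-0.86 -0.38  8.55]
cm now [1.28 0.27 8.5 ] pos [0.5134 0.2955 0.1455] [179.41   2.71   5.62] F [ 0.1 -0.2  1.1] open 0.0851 t 9.0 q6 114.0
```

View pics/s8.png

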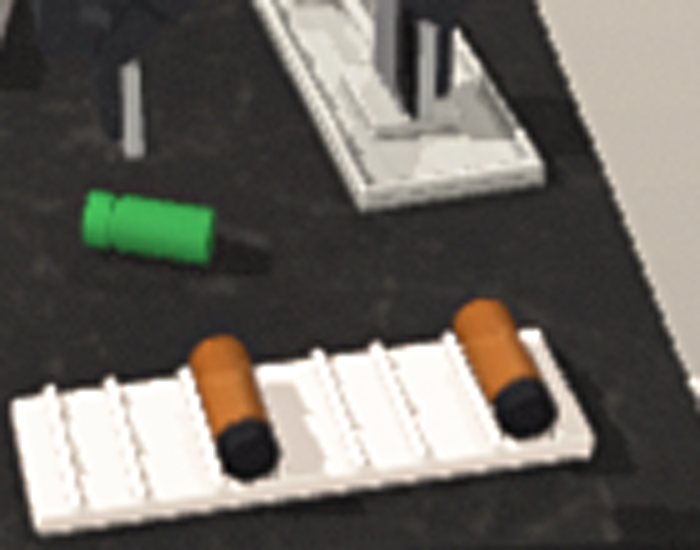

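play_rows(
  rows=[
    [0,[0.9,0.4,2],[0.5,2.7,-1.8]],
    [0,[0,0,3],[0,0,0]],
    [0,[0,0,3],[0,0,0]],
    [0,[0,0,0],[0,0,0]],
  ],
)

```text
time: 9.5
ee_pos: [0.5223, 0.292, 0.0625]
tcp_rot: [-180.0, -0.1, 8.6]
wrist_force: [-0.4, -0.2, -0.5]
opening: 0.0853
```

Run:
```python
from h import *
togo([.5225,.2928,.026],7.43)
S=camera("side"); crop(S,"s9",270,220,410,350,5,[pose(.4978,.2886,7.43,[[.025,-.025,.032],[.025,.025,.032]])])
T=camera("top"); crop(T,"t9",130,180,250,290,5)
```

```text
rotvec [-0.01 -0.13  1.2 ]  cm in final frame [ 0.03 -0.07  3.65]
  rotvec [ 2.100e-01 -1.000e-02 -1.788e+02]  cm in final frame [-0.03  0.07  3.65]
cm now [ 0.02 -0.07  3.65] pos [0.5223 0.292  0.0625] [-1.7999e+02 -1.3000e-01  8.6300e+00] F [-0.4 -0.2 -0.5] open 0.0853 t 9.5 q6 110.6
```

View pics/s9.png

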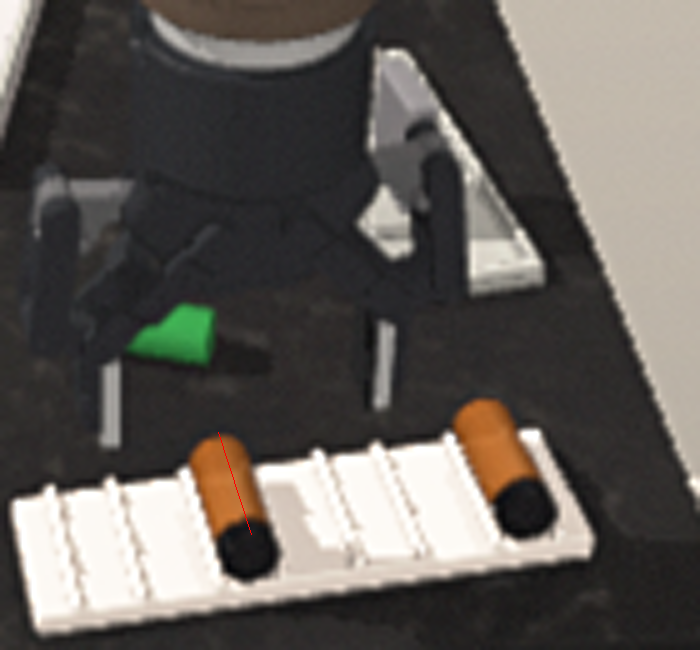

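View pics/t9.png

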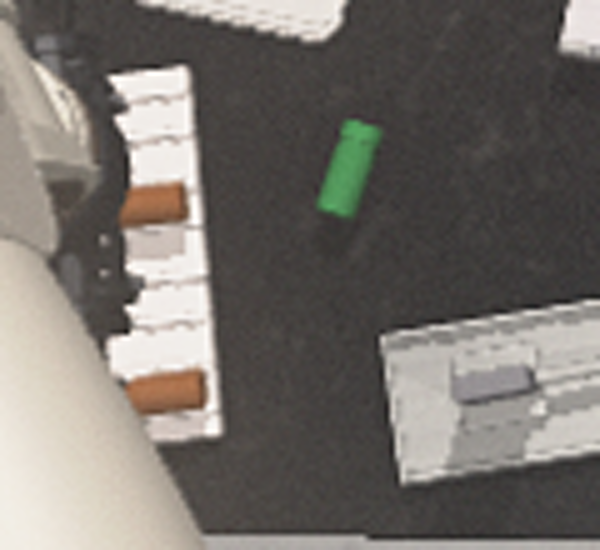

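play_rows(
  rows=[
    [0,[0,0,1.2],[0,0,1.2]],
    [0,[0,0,1.2],[0,0,0]],
    [0,[0,0,1.0],[0,0,0]],
    [0,[0,0,0],[0,0,0]],
  ],
)

```text
time: 10.0
ee_pos: [0.5265, 0.2945, 0.0347]
tcp_rot: [-179.7, -0.7, 7.4]
wrist_force: [-0.6, -0.7, -0.3]
opening: 0.0854
```

Run:
```python
from h import *
togo([.5225,.2928,.026],7.43)
```

```text
rotvec [-0.26 -0.74 -0.05]  cm in final frame [-0.42  0.12  0.87]
  rotvec [ -1.17   0.41 179.95]  cm in final frame [ 0.42 -0.12  0.87]
cm now [-0.43  0.12  0.87] pos [0.5265 0.2945 0.0347] [-179.74   -0.74    7.38] F [-0.6 -0.7 -0.3] open 0.0854 t 10.0 q6 111.9
```

play_rows(
  rows=[
    [0,[-0.4,0.1,0.4],[-0.2,-0.7,0]],
    [0,[0,0,0.4],[0,0,0]],
    [0,[0,0,0],[0,0,0]],
  ],
)

```text
time: 10.3
ee_pos: [0.5225, 0.293, 0.0264]
tcp_rot: [-180.0, 0.0, 7.4]
wrist_force: [-0.6, -0.6, 0.1]
opening: 0.0851
```

Run:
```python
from h import *
togo([.5225,.2928,.026],7.43)
```

```text
rotvec [-0.04  0.01 -0.03]  cm in final frame [-0.    0.02  0.04]
  rotvec [1.0000e-02 7.0000e-02 1.7997e+02]  cm in final frame [ 0.   -0.02  0.04]
cm now [-0.    0.02  0.04] pos [0.5225 0.293  0.0264] [-1.7996e+02  1.0000e-02  7.4000e+00] F [-0.6 -0.6  0.1] open 0.0851 t 10.3 q6 111.9
```

play_rows(
  rows=[
    [1,[0,0,0],[0,0,0]],
    [1,[0,0,0],[0,0,0]],
    [1,[0,0,0],[0,0,0]],
    [1,[0,0,0],[0,0,0]],
    [1,[0,0,0],[0,0,0]],
    [1,[0,0,0],[0,0,0]],
    [1,[0,0,0],[0,0,0]],
  ],
  newtons=40,
)

```text
time: 11.0
ee_pos: [0.5231, 0.2933, 0.0275]
tcp_rot: [-179.9, -0.1, 7.4]
wrist_force: [-0.6, 0.5, -0.6]
opening: 0.0203
```

Run:
```python
from h import *
togo([.5225,.2928,.026],7.43)
S=camera("side"); crop(S,"s10",270,220,410,350,5)
```

```text
rotvec [-0.08 -0.09 -0.03]  cm in final frame [-0.07  0.04  0.15]
  rotvec [-1.5000e-01  1.3000e-01  1.7997e+02]  cm in final frame [ 0.07 -0.04  0.15]
cm now [-0.07  0.04  0.15] pos [0.5231 0.2933 0.0275] [-1.7992e+02 -9.0000e-02  7.4000e+00] F [-0.6  0.5 -0.6] open 0.0203 t 11.0 q6 111.9
```

View pics/s10.png

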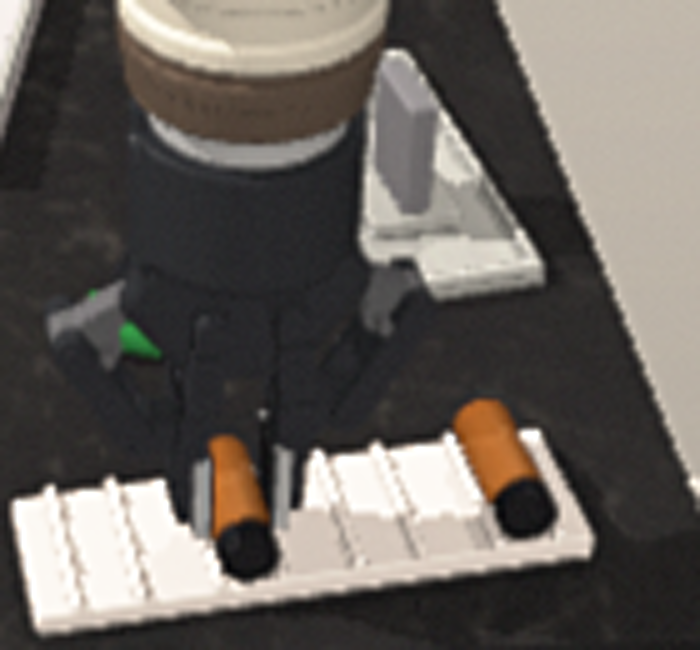

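play_rows(
  rows=[
    [1,[0,0,-1],[0,0,0]],
    [1,[0,0,-2],[0,0,0]],
    [1,[0,0,-2],[0,0,0]],
    [1,[0,0,0],[0,0,0]],
  ],
)

```text
time: 11.45
ee_pos: [0.5226, 0.293, 0.0803]
tcp_rot: [-179.9, -0.0, 7.4]
wrist_force: [0.3, 0.6, 0.7]
opening: 0.02
```

Run:
```python
from h import *
v=pose(*TR,[[-.022,0,.0305]])[0];print(v)
togo(v,79.8)
T=camera("top"); crop(T,"t11",130,180,250,290,5)
S=camera("side"); crop(S,"s11",270,220,410,350,5)
```

```text
[ 0.62079586 -0.0639477   0.0305    ]
  rotvec [-3.00e-02 -6.00e-02 -7.24e+01]  cm in final frame [-33.39  15.98   4.98]
  rotvec [-6.000e-02  4.000e-02  1.076e+02]  cm in final frame [ 33.39 -15.98   4.98]
cm now [ 5.13 36.67  4.94] pos [0.5226 0.293  0.0803] [-1.7994e+02 -3.0000e-02  7.4000e+00] F [0.3 0.6 0.7] open 0.02 t 11.4 q6 111.9
```

View pics/s11.png

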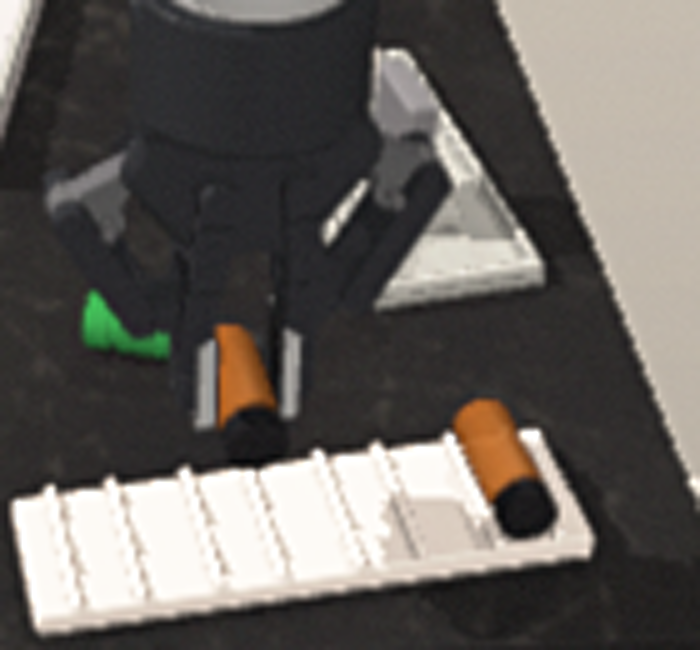

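play_rows(
  rows=[
    [1,[0,0,-1],[0,0,-6]],
    [1,[0,0,-0.5],[0,0,-6]],
    [1,[0,0,0],[0,0,-6]],
    [1,[0,0,0],[0,0,-6]],
    [1,[0,0,0],[0,0,-6]],
    [1,[0,0,0],[0,0,-6]],
    [1,[0,0,0],[0,0,-6]],
    [1,[0,0,0],[0,0,-6]],
    [1,[0,0,0],[0,0,-6]],
    [1,[0,0,0],[0,0,-6]],
    [1,[0,0,0],[0,0,-6]],
    [1,[0,0,0],[0,0,-5]],
  ],
)

```text
time: 12.75
ee_pos: [0.5161, 0.2893, 0.0784]
tcp_rot: [-179.0, 0.8, 81.2]
wrist_force: [0.3, 0.2, -0.6]
opening: 0.0202
```

Run:
```python
from h import *
togo([.6208,-.0639,.0305],79.8)
```

```text
rotvec [-1.02  0.76  1.44]  cm in final frame [-32.91  16.56   4.79]
  rotvec [  -1.19   -1.59 -178.55]  cm in final frame [ 32.91 -16.56   4.79]
cm now [-33.25  15.81   4.94] pos [0.5161 0.2893 0.0784] [-178.97    0.75   81.25] F [ 0.3  0.2 -0.6] open 0.0202 t 12.8 q6 38.0
```

play_rows(
  rows=[
    [1,[-2.7,1.4,-0.5],[-1,0.8,1.4]],
    [1,[-2.7,1.4,0],[0,0,0]],
    [1,[-2.7,1.4,0],[0,0,0]],
    [1,[-2.7,1.4,0],[0,0,0]],
    [1,[-2.7,1.4,0],[0,0,0]],
    [1,[-2.7,1.4,0],[0,0,0]],
    [1,[-2.7,1.4,0],[0,0,0]],
    [1,[-2.7,1.4,0],[0,0,0]],
    [1,[-2.7,1.4,0],[0,0,0]],
    [1,[-2.7,1.4,0],[0,0,0]],
    [1,[-2.7,1.4,0],[0,0,0]],
    [1,[0,0,0],[0,0,0]],
  ],
)

```text
time: 13.95
ee_pos: [0.6142, -0.0422, 0.0681]
tcp_rot: [-179.0, 0.3, 80.2]
wrist_force: [-1.0, -0.3, -0.5]
opening: 0.0206
```

Run:
```python
from h import *
togo([.6208,-.0639,.0305],79.8)
```

```text
rotvec [-1.    0.31  0.4 ]  cm in final frame [-2.02  1.03  3.76]
  rotvec [  -0.48   -1.57 -179.59]  cm in final frame [ 2.02 -1.03  3.76]
cm now [-2.01  1.08  3.75] pos [ 0.6142 -0.0422  0.0681] [-179.      0.3    80.21] F [-1.  -0.3 -0.5] open 0.0206 t 13.9 q6 6.0
```

play_rows(
  rows=[
    [1,[-1,0.5,0],[-1,0.3,0.4]],
    [1,[-1,0.5,0.5],[0,0,0]],
    [1,[0,0,0.5],[0,0,0]],
    [1,[0,0,0],[0,0,0]],
  ],
)

```text
time: 14.35
ee_pos: [0.6196, -0.0644, 0.0546]
tcp_rot: [-179.9, -0.0, 79.8]
wrist_force: [-0.3, -0.9, -0.9]
opening: 0.02
```

Run:
```python
from h import *
togo([.6208,-.0639,.0305],79.8)
S=camera("side"); crop(S,"s12",200,150,330,260,5,[pose(*TR,box(-.033,-.011,-.025,.025,.0487)),pose(*TR,[[0,-.03,.012],[0,.03,.012]])])
T=camera("top"); crop(T,"t12",230,150,350,250,5)
```

```text
rotvec [-0.13 -0.02 -0.03]  cm in final frame [0.07 0.11 2.41]
  rotvec [-4.0000e-02  2.0000e-01  1.7997e+02]  cm in final frame [-0.07 -0.11  2.41]
cm now [0.07 0.12 2.4 ] pos [ 0.6196 -0.0644  0.0546] [-1.7987e+02 -2.0000e-02  7.9770e+01] F [-0.3 -0.9 -0.9] open 0.02 t 14.3 q6 4.3
```

View pics/s12.png

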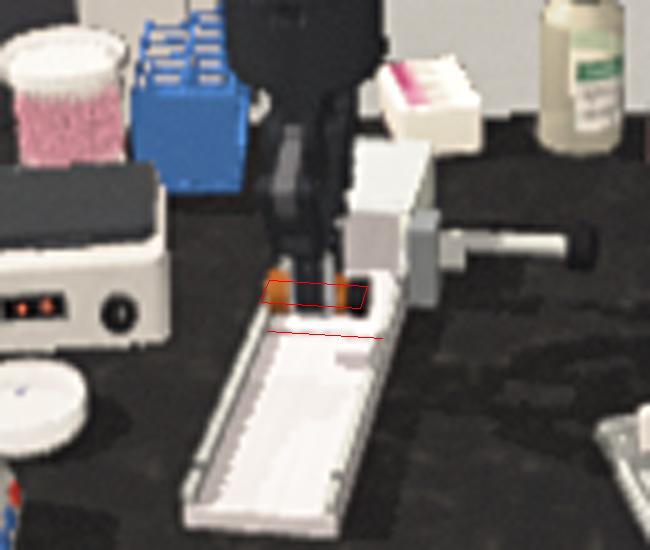

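View pics/t12.png

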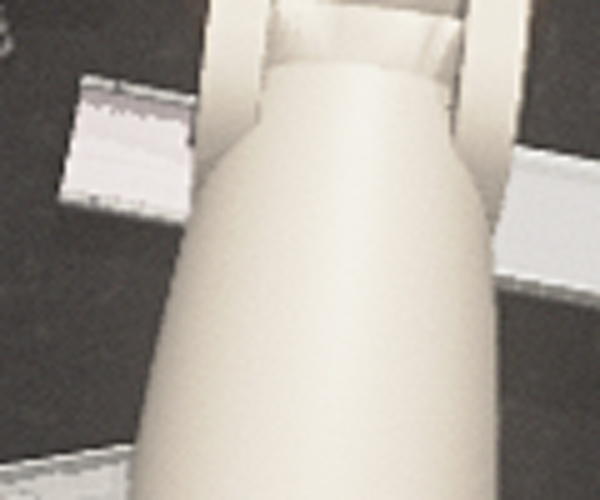

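In the side picture the vial matches the model outline at (315,293), just short of the load line at (325,335). I'll lower it.

play_rows(
  rows=[
    [1,[0,0.1,0.6],[0,0,0]],
    [1,[0,0,0.6],[0,0,0]],
    [1,[0,0,0.5],[0,0,0]],
    [1,[0,0,0.2],[0,0,0]],
    [1,[0,0,0],[0,0,0]],
  ],
)

```text
time: 14.95
ee_pos: [0.621, -0.0627, 0.0349]
tcp_rot: [-179.9, -0.0, 79.9]
wrist_force: [0.6, 0.1, -0.0]
opening: 0.0202
```

Run:
```python
from h import *
togo([.6208,-.0639,.0305],79.8)
```

```text
rotvec [-0.06 -0.03  0.12]  cm in final frame [-0.12 -0.    0.44]
  rotvec [ 5.0000e-02 -9.0000e-02 -1.7988e+02]  cm in final frame [0.12 0.   0.44]
cm now [-0.12 -0.    0.44] pos [ 0.621  -0.0627  0.0349] [-1.7994e+02 -3.0000e-02  7.9920e+01] F [ 0.6  0.1 -0. ] open 0.0202 t 14.9 q6 4.3
```

Lower the rest, then open slowly.

play_rows(
  rows=[
    [1,[0,0,0.2],[0,0,0]],
    [1,[0,0,0.2],[0,0,0]],
    [1,[0,0,0.1],[0,0,0]],
    [1,[0,0,0],[0,0,0]],
  ],
)

```text
time: 15.35
ee_pos: [0.6212, -0.0627, 0.0298]
tcp_rot: [-180.0, -0.0, 79.9]
wrist_force: [-0.3, -0.4, -0.6]
opening: 0.0204
```

play_rows(
  rows=[
    [0.7,[0,0,0],[0,0,0]],
    [0.65,[0,0,0],[0,0,0]],
    [0.6,[0,0,0],[0,0,0]],
    [0.5,[0,0,0],[0,0,0]],
    [0.4,[0,0,0],[0,0,0]],
    [0.3,[0,0,0],[0,0,0]],
    [0.3,[0,0,-1],[0,0,0]],
    [0.3,[0,0,-2],[0,0,0]],
    [0.3,[0,0,-3],[0,0,0]],
    [0.3,[0,0,-3],[0,0,0]],
    [0.3,[0,0,-3],[0,0,0]],
    [0,[0,0,0],[0,0,0]],
  ],
)

```text
time: 16.55
ee_pos: [0.6206, -0.0628, 0.1577]
tcp_rot: [-180.0, -0.0, 79.9]
wrist_force: [-0.6, 0.1, 0.2]
opening: 0.0723
```

Run:
```python
from h import *
togo([.4312,.0745,.2],10)
S=camera("side"); crop(S,"s13",200,150,330,260,5,[pose(*TR,box(-.033,-.011,-.025,.025,.023)),pose(*TR,[[0,-.03,.012],[0,.03,.012]])])
```

```text
rotvec [-3.000e-02 -3.000e-02  6.992e+01]  cm in final frame [-16.27 -16.81  -4.23]
  rotvec [ 3.0000e-02 -3.0000e-02 -1.1008e+02]  cm in final frame [16.27 16.81 -4.23]
cm now [ 10.2  -21.05  -4.22] pos [ 0.6206 -0.0628  0.1577] [-1.7999e+02 -4.0000e-02  7.9920e+01] F [-0.6  0.1  0.2] open 0.0723 t 16.6 q6 4.3
```

View pics/s13.png

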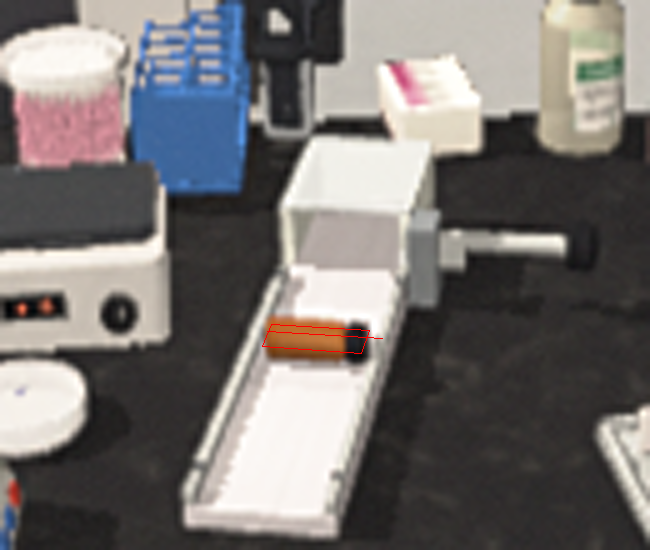

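The vial lies at about x=-22 mm, short of the line. Now I'll measure the paddle.

play_rows(
  rows=[
    [0,[0,0,-3],[0,0,7]],
    [0,[0,0,-2],[0,0,7]],
    [0,[0,0,0],[0,0,7]],
    [0,[0,0,0],[0,0,7]],
    [0,[0,0,0],[0,0,7]],
    [0,[0,0,0],[0,0,7]],
    [0,[0,0,0],[0,0,7]],
    [0,[0,0,0],[0,0,7]],
    [0,[0,0,0],[0,0,7]],
    [0,[0,0,0],[0,0,5]],
    [0,[0,0,0],[0,0,0]],
  ],
)

```text
time: 17.7
ee_pos: [0.617, -0.0624, 0.1994]
tcp_rot: [-179.7, 0.8, 9.1]
wrist_force: [-0.0, 0.9, -0.6]
opening: 0.0852
```

```bash
cat >> h.py <<'E'
def padlines(P,z0=.004):
    L=[box(-.02,.02,-.007,.007,z0+.064),box(-.022,.022,-.02,.02,z0+.008),box(.085,.09,-.022,.022,z0+.024),[[.09,-.022,z0],[.09,.022,z0]]]
    return [pose(*P,l) for l in L]
E
python3 - <<'E'
from h import *
togo([.4312,.0745,.2],10)
S=camera("side"); T=camera("top")
P=(.4312-.034*np.cos(np.radians(-80)),.0745-.034*np.sin(np.radians(-80)),-80)
print(P)
crop(T,"t14",195,225,285,285,8,padlines(P)); crop(S,"s14",310,220,390,290,8,padlines(P))
E
```

```text
rotvec [-0.27  0.82 -0.87]  cm in final frame [-15.92 -16.71  -0.06]
  rotvec [  1.29   0.42 179.13]  cm in final frame [15.92 16.71 -0.06]
cm now [-16.17 -16.47   0.25] pos [ 0.617  -0.0624  0.1994] [-179.74    0.83    9.14] F [-0.   0.9 -0.6] open 0.0852 t 17.7 q6 75.1
(np.float64(0.4252959619593244), np.float64(0.10798346360241506), -80)
```

View pics/t14.png

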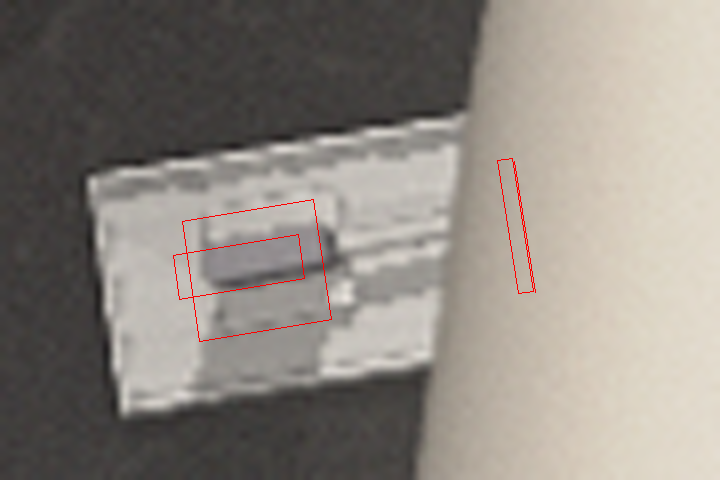

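View pics/s14.png

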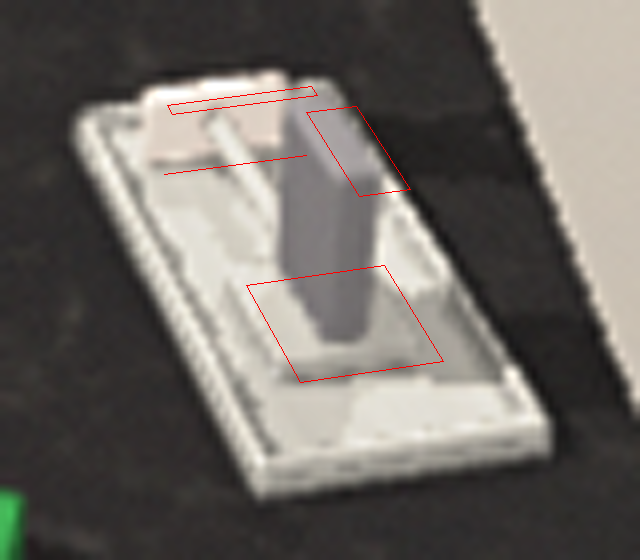

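Run:
```python
from fit import *
T=camera("top");S=camera("side")
t=lambda x,y:np.array([195+x/8-.4,225+y/8-.4]); s=lambda x,y:np.array([310+x/8-.4,220+y/8-.4])
P,r=fit([(T,t(202,245),(-.02,.007,.068)),(T,t(328,227),(.02,.007,.068)),(T,t(334,262),(.02,-.007,.068)),(T,t(213,287),(-.02,-.007,.068)),
(S,s(145,90),(.085,.022,.028)),(S,s(284,73),(.085,-.022,.028)),(S,s(377,168),(-.02,-.007,.068)),(S,s(345,185),(-.02,.007,.068)),(S,s(148,163),(.085,.022,.004))],[.43,.1,-80])
print(P.round(4));print(r.round(1).tolist())
crop(T,"t15",195,225,285,285,8,padlines(P)); crop(S,"s15",310,220,390,290,8,padlines(P))
togo([P[0],P[1],.12],P[2]+90)
```

```text
[  0.4293   0.098  -78.4161]
[[0.2, -0.1], [0.0, -0.9], [0.3, 0.2], [-0.2, 0.1], [0.2, 1.0], [0.7, 0.5], [1.5, -0.2], [-0.8, -1.4], [-0.5, 0.4]]
  rotvec [-0.27  0.77 -2.24]  cm in final frame [-15.18 -19.49   7.99]
  rotvec [  1.2    0.41 177.75]  cm in final frame [15.18 19.49  7.99]
cm now [-15.82 -18.84   8.29] pos [ 0.6172 -0.0624  0.1999] [-179.75    0.78    9.34] F [ 0.2 -0.3  0.6] open 0.0856 t 17.9 q6 74.9
```

View pics/t15.png

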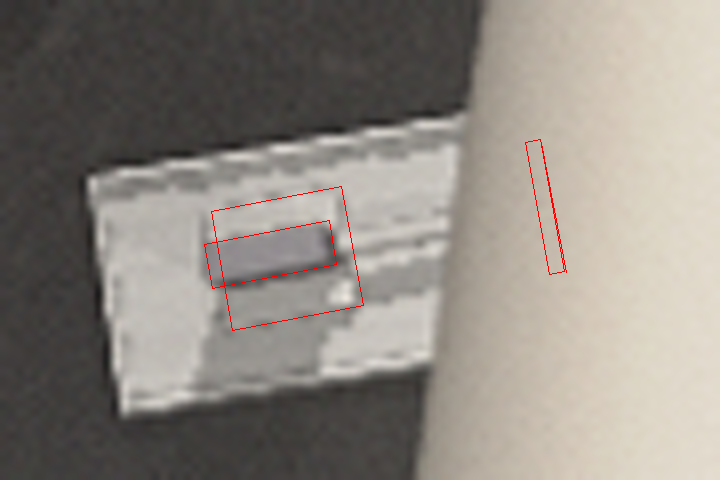

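View pics/s15.png

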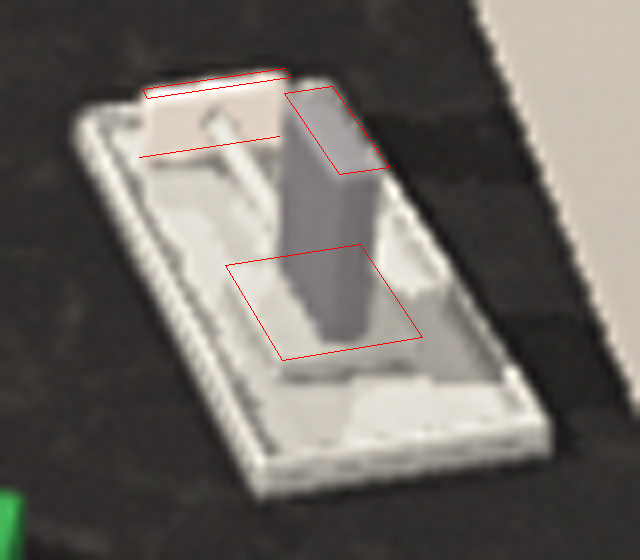

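play_rows(
  rows=[
    [0,[-2.5,-3.2,0],[-0.3,0.8,-2.2]],
    [0,[-2.5,-3.2,0],[0,0,0]],
    [0,[-2.5,-3.2,0],[0,0,0]],
    [0,[-2.5,-3.2,0],[0,0,0]],
    [0,[-2.5,-3.2,0],[0,0,0]],
    [0,[-2.5,-3.2,0],[0,0,0]],
    [0,[0,0,2],[0,0,0]],
    [0,[0,0,2],[0,0,0]],
    [0,[0,0,2],[0,0,0]],
    [0,[0,0,0],[0,0,0]],
  ],
)

```text
time: 18.9
ee_pos: [0.4249, 0.1014, 0.1367]
tcp_rot: [-179.9, -0.1, 12.6]
wrist_force: [0.4, -1.0, 0.6]
opening: 0.0855
```

Run:
```python
from h import *
togo([.4293,.098,.037],11.6)
S=camera("side"); crop(S,"s16",280,180,400,290,6)
```

```text
rotvec [-0.06 -0.15  1.03]  cm in final frame [0.36 0.42 9.97]
  rotvec [ 2.3000e-01 -1.0000e-01 -1.7897e+02]  cm in final frame [-0.36 -0.42  9.97]
cm now [0.33 0.44 9.97] pos [0.4249 0.1014 0.1367] [-1.7994e+02 -1.5000e-01  1.2630e+01] F [ 0.4 -1.   0.6] open 0.0855 t 18.9 q6 90.8
```

View pics/s16.png

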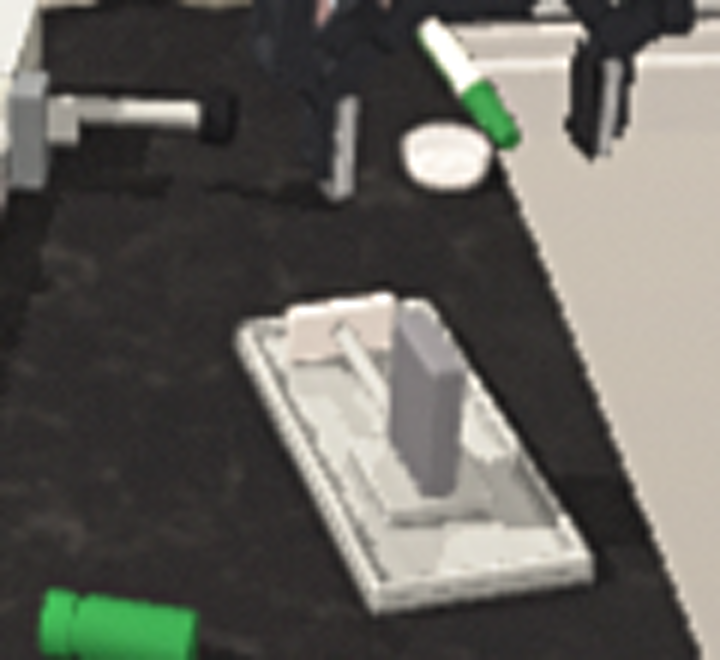

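play_rows(
  rows=[
    [0,[0.3,0.4,1.5],[0,0,1]],
    [0,[0,0,1.5],[0,0,0]],
    [0,[0,0,1.5],[0,0,0]],
    [0,[0,0,1],[0,0,0]],
    [0,[0,0,0],[0,0,0]],
  ],
)

```text
time: 19.45
ee_pos: [0.4316, 0.0976, 0.0812]
tcp_rot: [-179.9, -0.4, 11.5]
wrist_force: [-0.1, 0.1, -0.5]
opening: 0.0853
```

Run:
```python
from h import *
togo([.4293,.098,.037],11.6)
S=camera("side"); crop(S,"s17",280,180,400,290,6)
```

```text
rotvec [-0.07 -0.42 -0.09]  cm in final frame [-0.22 -0.08  4.42]
  rotvec [-6.6000e-01  1.1000e-01  1.7991e+02]  cm in final frame [0.22 0.08 4.42]
cm now [-0.25 -0.08  4.41] pos [0.4316 0.0976 0.0812] [-179.93   -0.42   11.51] F [-0.1  0.1 -0.5] open 0.0853 t 19.4 q6 91.2
```

View pics/s17.png

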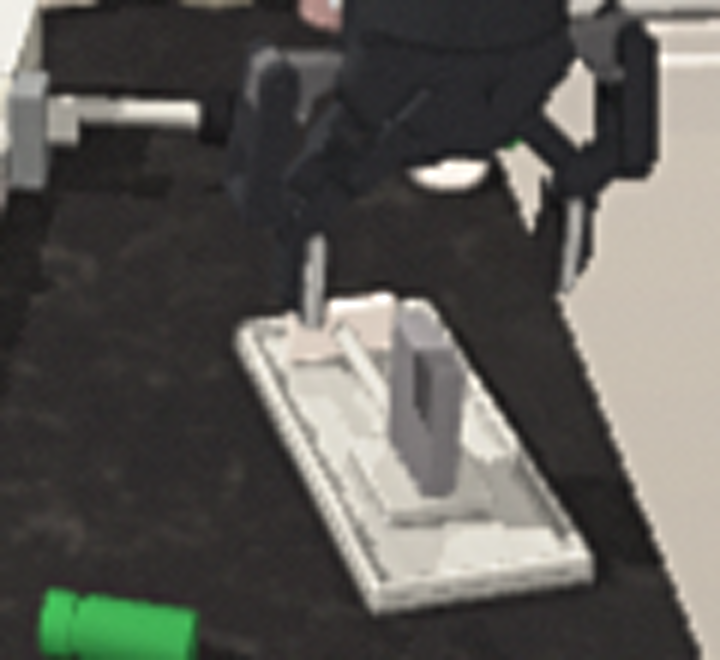

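play_rows(
  rows=[
    [0,[-0.3,-0.1,1.2],[0,-0.4,0]],
    [0,[0,0,1.2],[0,0,0]],
    [0,[-0.2,0,1.0],[0,0,0]],
    [0,[0,0,0.6],[0,0,0]],
    [0,[0,0,0],[0,0,0]],
  ],
)

```text
time: 20.0
ee_pos: [0.4269, 0.0979, 0.0392]
tcp_rot: [-179.9, -0.1, 11.5]
wrist_force: [0.2, 0.0, 0.1]
opening: 0.0853
```

Run:
```python
from h import *
togo([.4293,.098,.037],11.6)
```

```text
rotvec [-0.07 -0.09 -0.08]  cm in final frame [0.24 0.04 0.22]
  rotvec [-1.4000e-01  1.1000e-01  1.7992e+02]  cm in final frame [-0.24 -0.04  0.22]
cm now [0.24 0.04 0.22] pos [0.4269 0.0979 0.0392] [-1.7993e+02 -9.0000e-02  1.1520e+01] F [0.2 0.  0.1] open 0.0853 t 20.0 q6 91.3
```

play_rows(
  rows=[
    [0,[0.2,0,0.2],[0,0,0]],
    [1,[0,0,0],[0,0,0]],
    [1,[0,0,0],[0,0,0]],
    [1,[0,0,0],[0,0,0]],
    [1,[0,0,0],[0,0,0]],
    [1,[0,0,0],[0,0,0]],
    [1,[0,0,0],[0,0,0]],
    [1,[0,0,0],[0,0,0]],
    [1,[0,0,0],[0,0,0]],
    [1,[0,0,0],[0,0,0]],
  ],
  newtons=80,
)

```text
time: 21.0
ee_pos: [0.4299, 0.0985, 0.0383]
tcp_rot: [-179.9, -0.2, 11.5]
wrist_force: [0.6, -0.3, -0.4]
opening: 0.013
```

Run:
```python
from h import *
togo([.4293,.098,.037],11.6)
S=camera("side"); crop(S,"s18",280,180,400,290,6)
```

```text
rotvec [-0.07 -0.22 -0.08]  cm in final frame [-0.07  0.04  0.13]
  rotvec [-3.5000e-01  1.1000e-01  1.7992e+02]  cm in final frame [ 0.07 -0.04  0.13]
cm now [-0.07  0.04  0.13] pos [0.4299 0.0985 0.0383] [-179.93   -0.22   11.52] F [ 0.6 -0.3 -0.4] open 0.013 t 21.0 q6 91.3
```

View pics/s18.png

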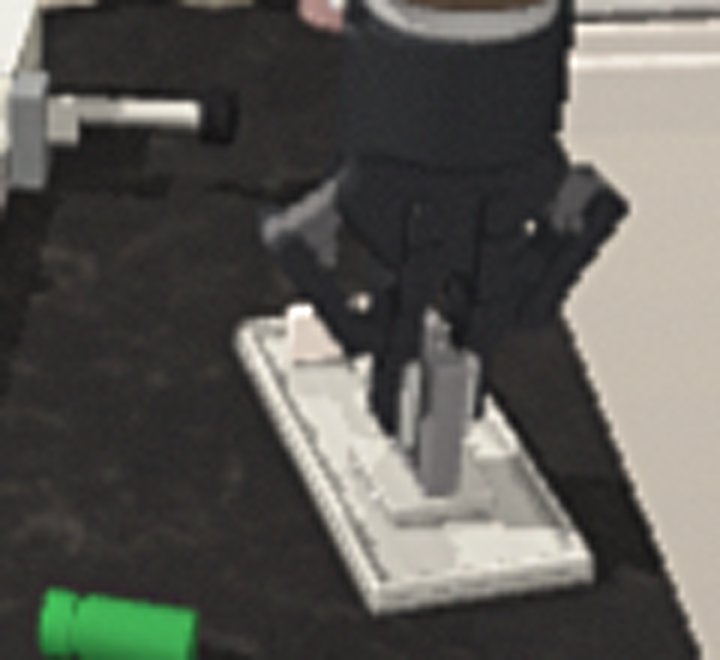

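play_rows(
  rows=[
    [1,[0,0,-1],[0,0,0]],
    [1,[0,0,-2],[0,0,0]],
    [1,[0,0,-2],[0,0,0]],
    [1,[0,0,-1],[0,0,0]],
    [1,[0,0,0],[0,0,5.5]],
    [1,[0,0,0],[0,0,5.5]],
    [1,[0,0,0],[0,0,5.5]],
    [1,[0,0,0],[0,0,5.5]],
    [1,[0,0,0],[0,0,0]],
  ],
)

```text
time: 21.95
ee_pos: [0.4296, 0.0984, 0.1039]
tcp_rot: [-179.8, -0.2, -11.3]
wrist_force: [-0.2, -0.5, -0.9]
opening: 0.0135
```

Run:
```python
from h import *
v=pose(*TR,[[-.138,0,.08]])[0]; print(v)
togo(v,-10.2)
S=camera("side"); crop(S,"s19",250,150,400,280,5)
```

```text
[0.64133769 0.05021899 0.08      ]
  rotvec [-0.17 -0.21 -1.08]  cm in final frame [21.69  0.99  2.39]
  rotvec [ -0.33   0.26 178.92]  cm in final frame [-21.69  -0.99   2.39]
cm now [21.7   0.59  2.47] pos [0.4296 0.0984 0.1039] [-179.83   -0.21  -11.28] F [-0.2 -0.5 -0.9] open 0.0135 t 21.9 q6 114.1
```

View pics/s19.png

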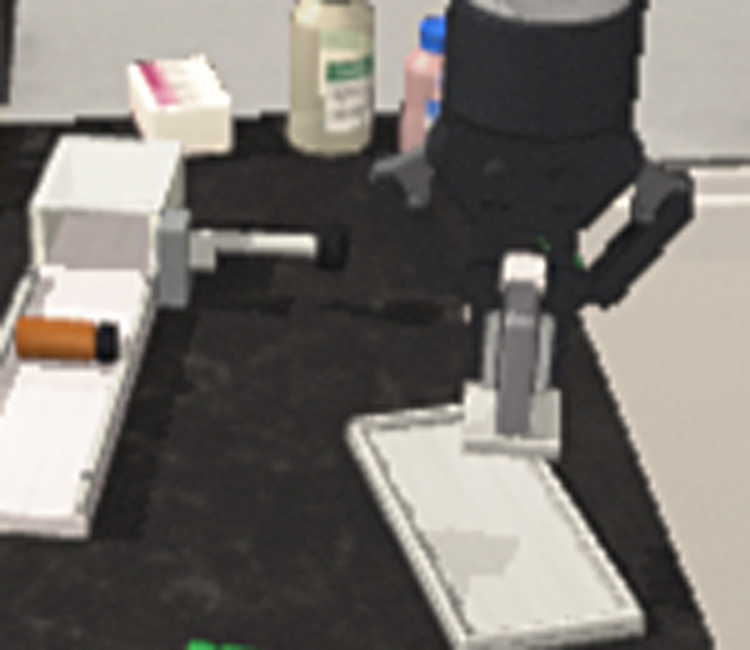

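play_rows(
  rows=[
    [1,[3,0.1,0],[0,0,-1]],
    [1,[3,0.1,0],[0,0,0]],
    [1,[3,0.1,0],[0,0,0]],
    [1,[3,0.1,0],[0,0,0]],
    [1,[3,0.1,0],[0,0,0]],
    [1,[3,0.1,0],[0,0,0]],
    [1,[2,0.1,0],[0,0,0]],
    [1,[0,0,0],[0,0,0]],
  ],
)

```text
time: 22.8
ee_pos: [0.6326, 0.0562, 0.1038]
tcp_rot: [-179.8, -0.2, -8.5]
wrist_force: [-1.3, 0.7, -0.8]
opening: 0.0131
```

Run:
```python
from h import *
v=pose(*TR,[[-.138,0,.0475]])[0]
togo(v,-10.2)
S=camera("side"); crop(S,"s20",200,150,340,280,5)
```

```text
rotvec [-0.18 -0.19  1.7 ]  cm in final frame [0.96 0.44 5.63]
  rotvec [   0.29   -0.27 -178.3 ]  cm in final frame [-0.96 -0.44  5.63]
cm now [0.93 0.48 5.63] pos [0.6326 0.0562 0.1038] [-179.83   -0.19   -8.51] F [-1.3  0.7 -0.8] open 0.0131 t 22.8 q6 103.5
```

View pics/s20.png

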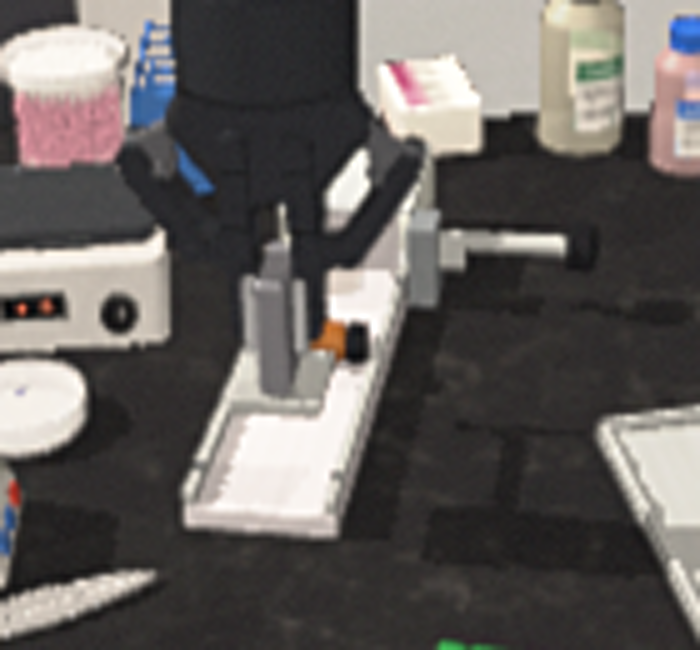

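play_rows(
  rows=[
    [1,[0.9,0.4,0.5],[0,0,1.7]],
    [1,[0,0,1],[0,0,0]],
    [1,[0,0,1],[0,0,0]],
    [1,[0,0,0.7],[0,0,0]],
    [1,[0,0,0],[0,0,0]],
  ],
)

```text
time: 23.35
ee_pos: [0.6378, 0.0514, 0.0685]
tcp_rot: [-179.9, -0.0, -10.1]
wrist_force: [-0.1, 0.3, -0.3]
opening: 0.0129
```

Run:
```python
from h import *
v=pose(*TR,[[-.138,0,.0475]])[0]
togo(v,-10.2)
S=camera("side"); crop(S,"s21",200,150,340,280,5)
```

```text
rotvec [-0.15 -0.01  0.07]  cm in final frame [0.37 0.05 2.1 ]
  rotvec [ 1.0000e-02 -2.3000e-01 -1.7993e+02]  cm in final frame [-0.37 -0.05  2.1 ]
cm now [0.36 0.06 2.1 ] pos [0.6378 0.0514 0.0685] [-1.7985e+02 -1.0000e-02 -1.0130e+01] F [-0.1  0.3 -0.3] open 0.0129 t 23.4 q6 104.7
```

View pics/s21.png

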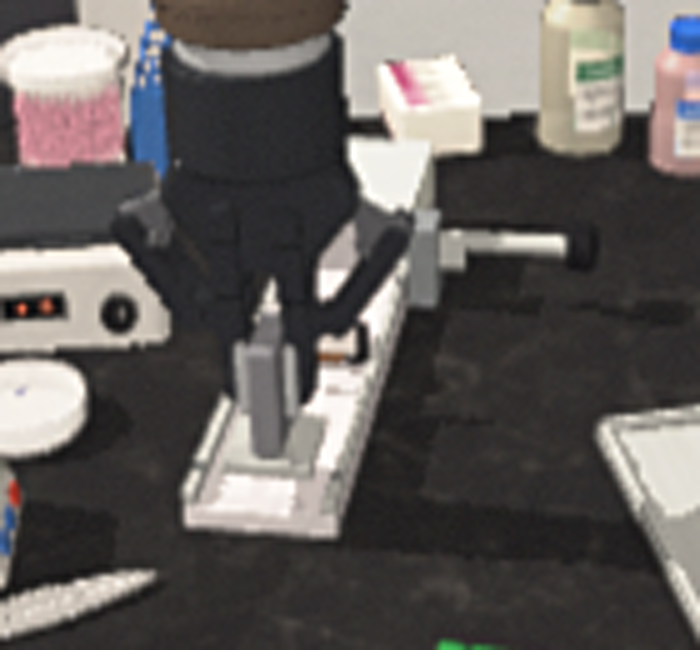

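play_rows(
  rows=[
    [1,[0.3,-0.1,0.6],[0,0,0]],
    [1,[0,0,0.6],[0,0,0]],
    [1,[0,0,0.4],[0,0,0]],
    [1,[0,0,0.2],[0,0,0]],
    [1,[0,0,0],[0,0,0]],
  ],
)

```text
time: 23.9
ee_pos: [0.6416, 0.0523, 0.0504]
tcp_rot: [-179.8, -0.1, -10.1]
wrist_force: [0.3, 0.2, -0.2]
opening: 0.0127
```

```bash
cat >> h.py <<'E'
def inTR(o=None):
    o=o or get_obs(); p=o["ee_pos"]; a=np.radians(TR[2]); d=p[:2]-np.array(TR[:2]); 
    print("track-frame TCP mm",np.round([1e3*(np.cos(a)*d[0]+np.sin(a)*d[1]),1e3*(-np.sin(a)*d[0]+np.cos(a)*d[1]),1e3*p[2]],1),"yaw err",round(o["tcp_rot"][2]+10.2,2),"rot",o["tcp_rot"].round(2),"F",o["wrist_force"].round(1),"open",round(o["opening"],4),"t",round(o["time"],1))
E
python3 - <<'E'
from h import *
inTR()
S=camera("side"); crop(S,"s22",200,150,340,280,5)
E
```

```text
track-frame TCP mm [-1.401e+02 -1.000e-01  5.040e+01] yaw err 0.11 rot [-1.7983e+02 -1.1000e-01 -1.0090e+01] F [ 0.3  0.2 -0.2] open 0.0127 t 23.9
```

View pics/s22.png

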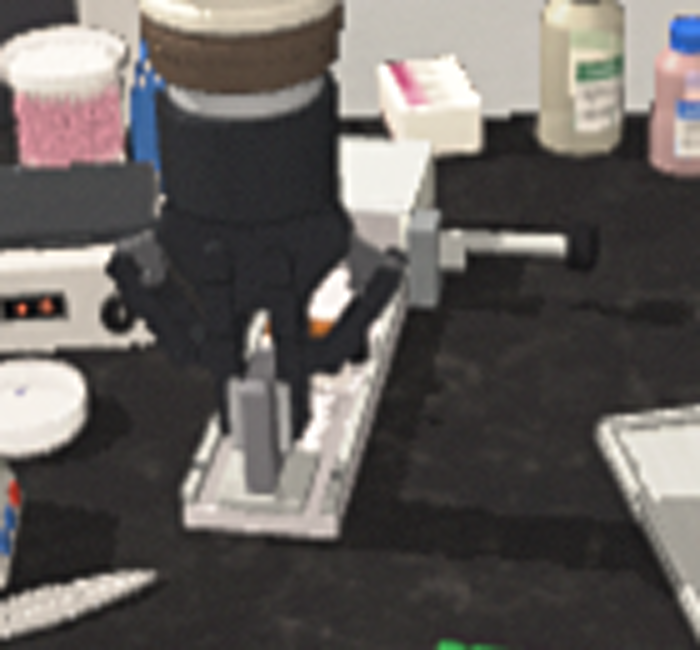

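play_rows(
  rows=[
    [1,[0,0.2,0.3],[0,0,0]],
    [1,[0,0.4,0],[0,0,0]],
    [1,[0,0.4,0],[0,0,0]],
    [1,[0,0.4,0],[0,0,0]],
    [1,[0,0.4,0],[0,0,0]],
    [1,[0,0.4,0],[0,0,0]],
    [1,[0,0.4,0],[0,0,0]],
  ],
)

```text
time: 24.65
ee_pos: [0.6372, 0.0245, 0.0482]
tcp_rot: [-179.8, -0.2, -10.1]
wrist_force: [-0.8, 0.0, -0.5]
opening: 0.0133
```

Run:
```python
from h import *
inTR()
S=camera("side"); crop(S,"s23",200,150,340,280,5)
```

```text
track-frame TCP mm [-111.9    0.5   48.2] yaw err 0.11 rot [-179.81   -0.2   -10.09] F [-0.8  0.  -0.5] open 0.0133 t 24.6
```

View pics/s23.png

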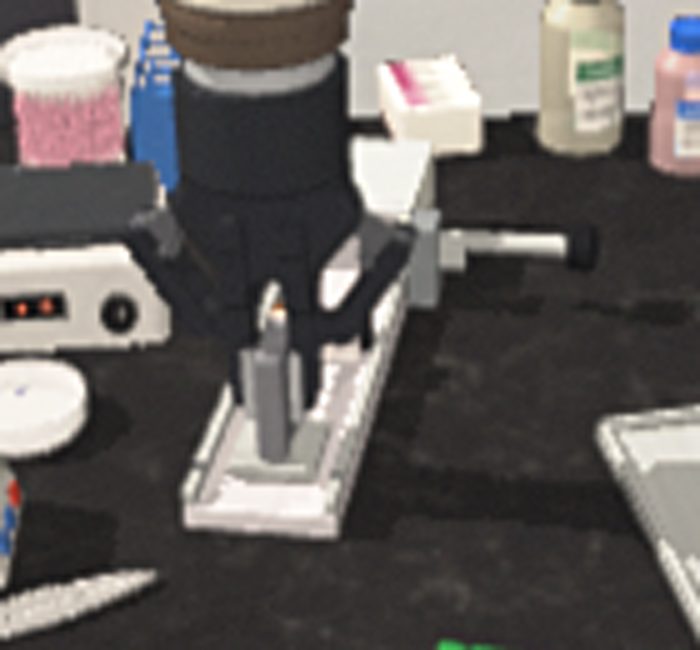

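play_rows(
  rows=[
    [1,[0,0.4,0],[0,0,0]],
    [1,[0,0.4,0],[0,0,0]],
    [1,[0,0.4,0],[0,0,0]],
    [1,[0,0.4,0],[0,0,0]],
    [1,[0,0.4,0],[0,0,0]],
    [1,[0,0.4,0],[0,0,0]],
    [1,[0,0.4,0],[0,0,0]],
    [1,[0,0.4,0],[0,0,0]],
    [1,[0,0.4,0],[0,0,0]],
    [1,[0,0.4,0],[0,0,0]],
    [1,[0,0.4,0],[0,0,0]],
    [1,[0,0.4,0],[0,0,0]],
  ],
)

```text
time: 25.9
ee_pos: [0.6279, -0.0273, 0.0481]
tcp_rot: [-179.8, -0.2, -10.1]
wrist_force: [0.0, -0.1, -1.3]
opening: 0.0131
```

Run:
```python
from h import *
inTR()
S=camera("side"); crop(S,"s24",220,150,330,250,6)
```

```text
track-frame TCP mm [-59.3   0.5  48.1] yaw err 0.1 rot [-179.82   -0.2   -10.1 ] F [ 0.  -0.1 -1.3] open 0.0131 t 25.9
```

View pics/s24.png

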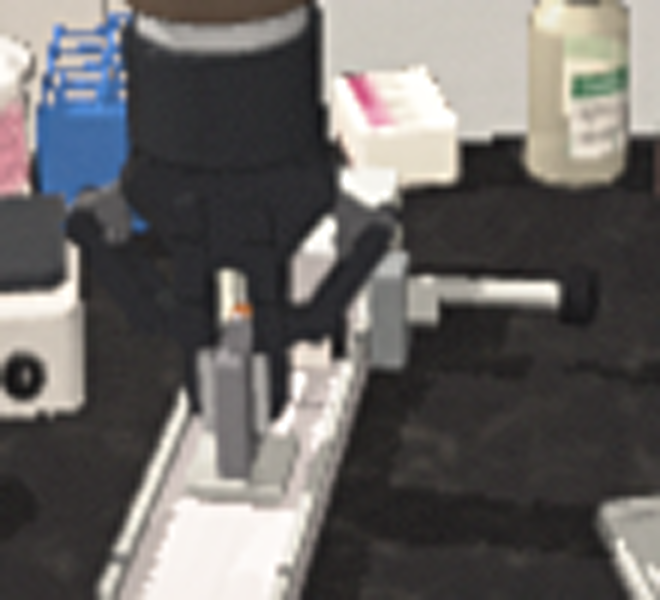

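play_rows(
  rows=[
    [1,[0,0.4,0],[0,0,0]],
    [1,[0,0.4,0],[0,0,0]],
    [1,[0,0.4,0],[0,0,0]],
    [1,[0,0.4,0],[0,0,0]],
    [1,[0,0.4,0],[0,0,0]],
    [1,[0,0.4,0],[0,0,0]],
    [1,[0,0.4,0],[0,0,0]],
    [1,[0,0.4,0],[0,0,0]],
    [1,[0,0.4,0],[0,0,0]],
    [1,[0,0.4,0],[0,0,0]],
    [1,[0,0.4,0],[0,0,0]],
    [1,[0,0.4,0],[0,0,0]],
  ],
)

```text
time: 27.15
ee_pos: [0.6187, -0.0791, 0.0479]
tcp_rot: [-179.8, -0.2, -10.1]
wrist_force: [0.3, 0.2, -1.7]
opening: 0.0129
```

Run:
```python
from h import *
inTR()
S=camera("side"); crop(S,"s25",220,150,330,250,6)
T=camera("top"); crop(T,"t25",240,150,370,250,5)
```

```text
track-frame TCP mm [-6.7  0.6 47.9] yaw err 0.09 rot [-179.83   -0.2   -10.11] F [ 0.3  0.2 -1.7] open 0.0129 t 27.1
```

View pics/s25.png

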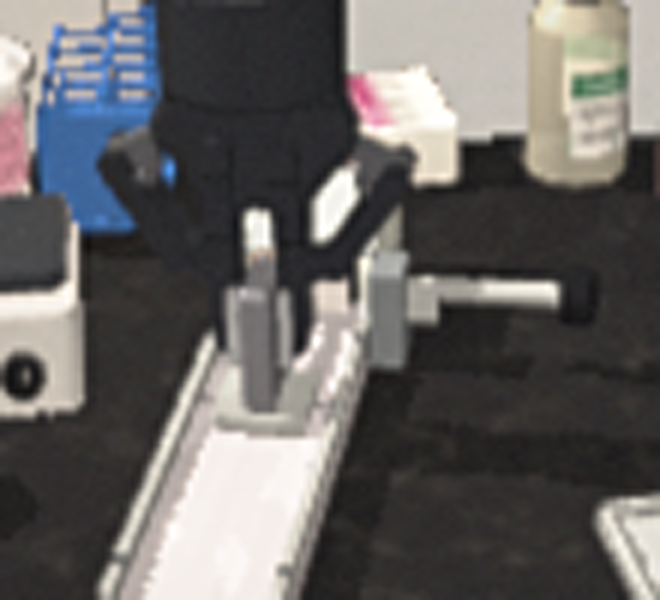

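View pics/t25.png

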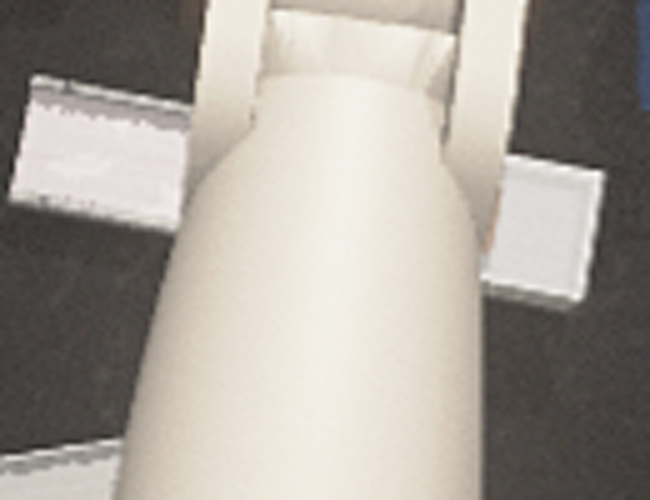

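A hint of amber shows under the clear roof at top (492,230). Continuing.

play_rows(
  rows=[
    [1,[0,0.4,0],[0,0,0]],
    [1,[0,0.4,0],[0,0,0]],
    [1,[0,0.4,0],[0,0,0]],
    [1,[0,0.4,0],[0,0,0]],
    [1,[0,0.4,0],[0,0,0]],
    [1,[0,0.3,0],[0,0,0]],
    [1,[0,0,0],[0,0,0]],
  ],
)

```text
time: 27.95
ee_pos: [0.6143, -0.1039, 0.0479]
tcp_rot: [-179.8, -0.2, -10.1]
wrist_force: [0.3, -0.2, -0.4]
opening: 0.013
```

Run:
```python
from h import *
inTR()
T=camera("top"); crop(T,"t26",240,150,370,250,5,[pose(*TR,box(.109,.131,-.025,.025,.023))])
```

```text
track-frame TCP mm [18.5  0.7 47.9] yaw err 0.06 rot [-179.83   -0.2   -10.14] F [ 0.3 -0.2 -0.4] open 0.013 t 27.9
```

View pics/t26.png

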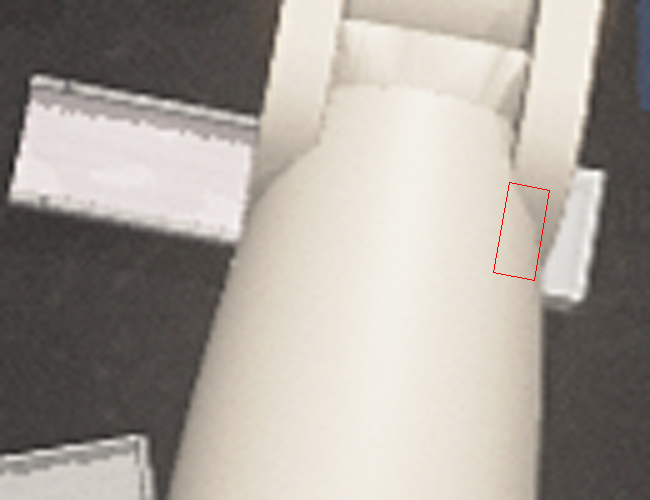

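play_rows(
  rows=[
    [1,[0,-0.5,0],[0,0,0]],
    [1,[0,-1.2,0],[0,0,0]],
    [1,[0,-1.2,0],[0,0,0]],
    [1,[0,-1.2,0],[0,0,0]],
    [1,[0,-1.2,0],[0,0,0]],
    [1,[0,-1.2,0],[0,0,0]],
    [1,[0,-1.2,0],[0,0,0]],
    [1,[0,-1.2,0],[0,0,0]],
    [1,[0,-0.5,0],[0,0,0]],
  ],
)

```text
time: 28.9
ee_pos: [0.6323, -0.0011, 0.0482]
tcp_rot: [-179.8, -0.2, -10.0]
wrist_force: [-0.3, 0.7, -1.3]
opening: 0.0132
```

Run:
```python
from h import *
inTR()
T=camera("top"); crop(T,"t27",240,150,370,250,5,[pose(*TR,box(.109,.131,-.025,.025,.023))])
```

```text
track-frame TCP mm [-85.9   0.2  48.2] yaw err 0.18 rot [-179.8    -0.2   -10.02] F [-0.3  0.7 -1.3] open 0.0132 t 28.9
```

View pics/t27.png

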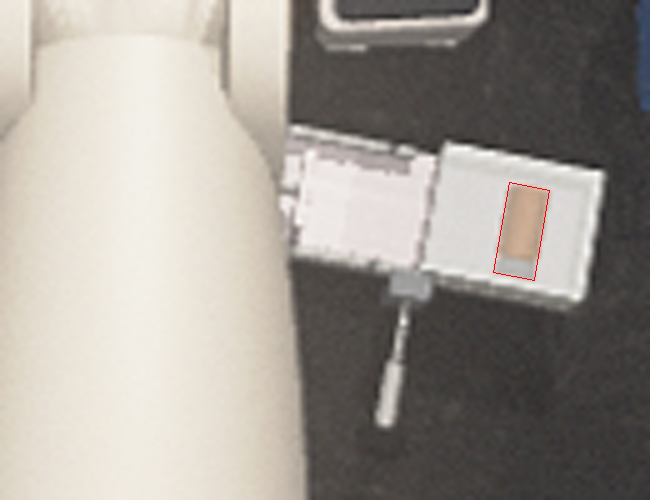

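The vial sits at x≈120 mm, right on my outline and about 55 mm past the gate. Now the paddle goes back to its tray.

play_rows(
  rows=[
    [1,[0,0,-1],[0,0,0]],
    [1,[0,0,-2],[0,0,0]],
    [1,[0,0,-2],[0,0,0]],
    [1,[0,0,-1],[0,0,-5]],
    [1,[0,0,0],[0,0,-5]],
    [1,[0,0,0],[0,0,-5]],
    [1,[0,0,0],[0,0,-5]],
    [1,[0,0,0],[0,0,0]],
  ],
)

```text
time: 29.75
ee_pos: [0.6323, -0.0045, 0.1167]
tcp_rot: [-180.0, -0.4, 10.5]
wrist_force: [-0.4, -0.1, -0.9]
opening: 0.0128
```

Run:
```python
from h import *
togo([.4253,.108,.0385],9.95)
```

```text
rotvec [-0.03 -0.44  0.56]  cm in final frame [-18.45 -14.66   7.82]
  rotvec [ 6.9000e-01 -4.0000e-02 -1.7943e+02]  cm in final frame [18.45 14.66  7.82]
cm now [-18.36 -14.83   7.68] pos [ 0.6323 -0.0045  0.1167] [-179.97   -0.44   10.51] F [-0.4 -0.1 -0.9] open 0.0128 t 29.8 q6 79.0
```

play_rows(
  rows=[
    [1,[-2.2,-1.8,0],[0,-0.4,0.6]],
    [1,[-2.2,-1.8,0],[0,0,0]],
    [1,[-2.2,-1.8,0],[0,0,0]],
    [1,[-2.2,-1.8,0],[0,0,0]],
    [1,[-2.2,-1.8,0],[0,0,0]],
    [1,[-2.2,-1.8,0],[0,0,0]],
    [1,[-2.2,-1.8,0],[0,0,0]],
    [1,[-2,-1,0],[0,0,0]],
    [1,[0,0,0],[0,0,0]],
  ],
)

```text
time: 30.65
ee_pos: [0.4323, 0.1013, 0.12]
tcp_rot: [180.0, -0.3, 8.0]
wrist_force: [1.0, 0.0, -0.7]
opening: 0.0131
```

Run:
```python
from h import *
togo([.4253,.108,.0385],9.95)
```

```text
rotvec [ 0.01 -0.28 -1.93]  cm in final frame [-0.57 -0.78  8.15]
  rotvec [-4.3000e-01 -1.0000e-02  1.7807e+02]  cm in final frame [0.57 0.78 8.15]
cm now [-0.63 -0.76  8.14] pos [0.4323 0.1013 0.12  ] [180.    -0.28   8.02] F [ 1.   0.  -0.7] open 0.0131 t 30.6 q6 95.2
```

play_rows(
  rows=[
    [1,[-0.6,-0.8,1],[0,-0.3,-1.9]],
    [1,[0,0,1.5],[0,0,0]],
    [1,[0,0,1.5],[0,0,0]],
    [1,[0,0,1],[0,0,0]],
    [1,[0,0,0],[0,0,0]],
  ],
)

```text
time: 31.15
ee_pos: [0.4264, 0.1087, 0.0678]
tcp_rot: [180.0, -0.1, 9.9]
wrist_force: [-0.6, -0.1, -0.7]
opening: 0.0131
```

Run:
```python
from h import *
togo([.4253,.108,.0385],9.95)
S=camera("side"); crop(S,"s28",280,180,400,290,6,padlines((.4253,.108,-80.05)))
```

```text
rotvec [ 0.01 -0.07 -0.08]  cm in final frame [-0.12  0.05  2.93]
  rotvec [-1.1000e-01 -1.0000e-02  1.7992e+02]  cm in final frame [ 0.12 -0.05  2.93]
cm now [-0.12  0.05  2.93] pos [0.4264 0.1087 0.0678] [ 1.7999e+02 -7.0000e-02  9.8700e+00] F [-0.6 -0.1 -0.7] open 0.0131 t 31.1 q6 94.4
```

View pics/s28.png

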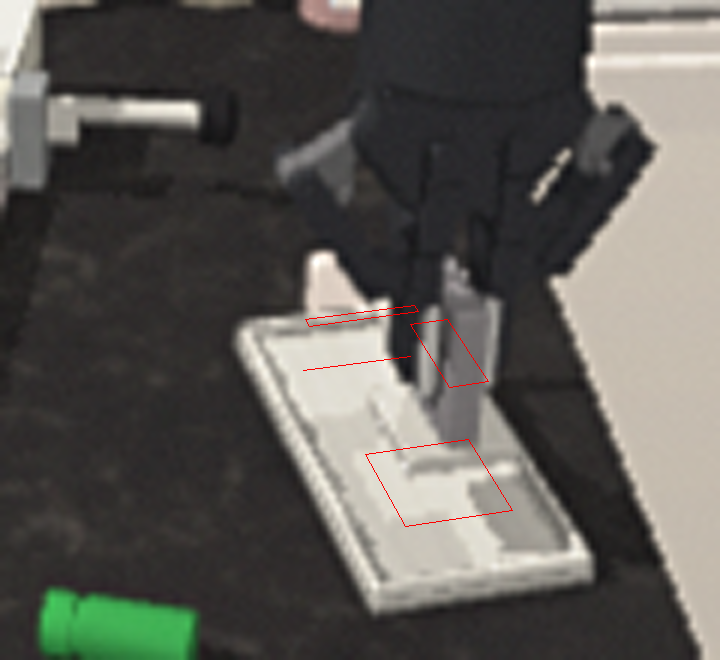

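play_rows(
  rows=[
    [1,[-0.1,0,0.8],[0,0,0]],
    [1,[0,0,0.8],[0,0,0]],
    [1,[0,0,0.6],[0,0,0]],
    [1,[0,0,0.3],[0,0,0]],
    [1,[0,0,0.1],[0,0,0]],
    [1,[0,0,0],[0,0,0]],
  ],
)

```text
time: 31.8
ee_pos: [0.4266, 0.1085, 0.0414]
tcp_rot: [-180.0, -0.2, 9.8]
wrist_force: [0.0, 0.7, -1.3]
opening: 0.0134
```

play_rows(
  rows=[
    [1,[0,0,0.2],[0,0,0]],
    [1,[0,0,0.1],[0,0,0]],
    [1,[0,0,0],[0,0,0]],
  ],
)

```text
time: 32.1
ee_pos: [0.427, 0.1086, 0.0387]
tcp_rot: [-180.0, -0.3, 9.8]
wrist_force: [-0.2, 0.3, -1.3]
opening: 0.0134
```

play_rows(
  rows=[
    [0.8,[0,0,0],[0,0,0]],
    [0.7,[0,0,0],[0,0,0]],
    [0.5,[0,0,0],[0,0,0]],
    [0.3,[0,0,0],[0,0,0]],
    [0,[0,0,0],[0,0,0]],
    [0,[0,0,0],[0,0,0]],
    [0,[0,0,-2],[0,0,0]],
    [0,[0,0,-3],[0,0,0]],
    [0,[0,0,-4],[0,0,0]],
    [0,[0,0,-4],[0,0,0]],
    [0,[0,0,0],[0,0,0]],
  ],
)

```text
time: 33.2
ee_pos: [0.4254, 0.1083, 0.1727]
tcp_rot: [180.0, -0.1, 9.8]
wrist_force: [-0.4, -0.3, -0.2]
opening: 0.0855
```

Run:
```python
from h import *
togo(list(pose(.4978,.2886,7.43,[[-.075,.001,.1]])[0]),7.43)
S=camera("side"); crop(S,"s29",280,180,400,290,6,padlines((.4253,.108,-80.05)))
```

```text
rotvec [ 0.   -0.13  2.4 ]  cm in final frame [  2.01 -17.05   7.27]
  rotvec [   0.2    0.  -177.6]  cm in final frame [-2.01 17.05  7.27]
cm now [  2.71 -16.95   7.28] pos [0.4254 0.1083 0.1727] [ 1.80e+02 -1.30e-01  9.83e+00] F [-0.4 -0.3 -0.2] open 0.0855 t 33.2 q6 94.5
```

View pics/s29.png

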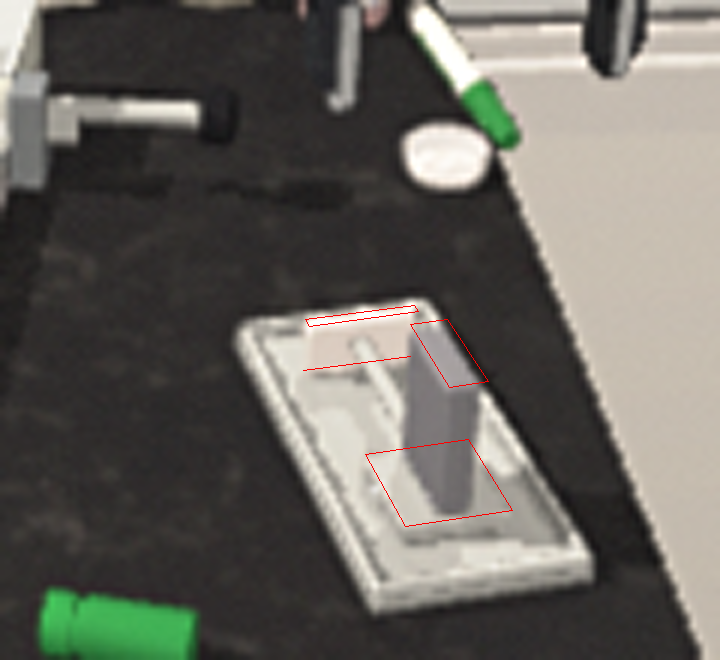

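The paddle is standing well in its tray. Now the second vial.

play_rows(
  rows=[
    [0,[0.3,-2.2,0],[0,0,2.4]],
    [0,[0.3,-2.2,0],[0,0,0]],
    [0,[0.3,-2.2,0],[0,0,0]],
    [0,[0.3,-2.2,0],[0,0,0]],
    [0,[0.3,-2.2,0],[0,0,0]],
    [0,[0.3,-2.2,0],[0,0,0]],
    [0,[0.2,-2,0],[0,0,0]],
    [0,[0,0,2.5],[0,0,0]],
    [0,[0,0,2.5],[0,0,0]],
    [0,[0,0,2.5],[0,0,0]],
    [0,[0,0,0],[0,0,0]],
  ],
)

```text
time: 34.35
ee_pos: [0.4197, 0.2656, 0.0796]
tcp_rot: [179.7, 0.7, 7.3]
wrist_force: [-0.2, -0.6, -0.1]
opening: 0.0853
```

Run:
```python
from h import *
togo(list(pose(.4978,.2886,7.43,[[-.075,.001,.026]])[0]),7.43)
S=camera("side"); crop(S,"s30",270,220,410,350,5,[pose(.4978,.2886,7.43,[[-.075,-.025,.032],[-.075,.025,.032]])])
```

```text
rotvec [ 0.32  0.74 -0.13]  cm in final frame [ 0.54 -1.37  5.36]
  rotvec [  1.17  -0.5  179.86]  cm in final frame [-0.54  1.37  5.36]
cm now [ 0.6  -1.4   5.35] pos [0.4197 0.2656 0.0796] [179.68   0.74   7.3 ] F [-0.2 -0.6 -0.1] open 0.0853 t 34.4 q6 115.0
```

View pics/s30.png

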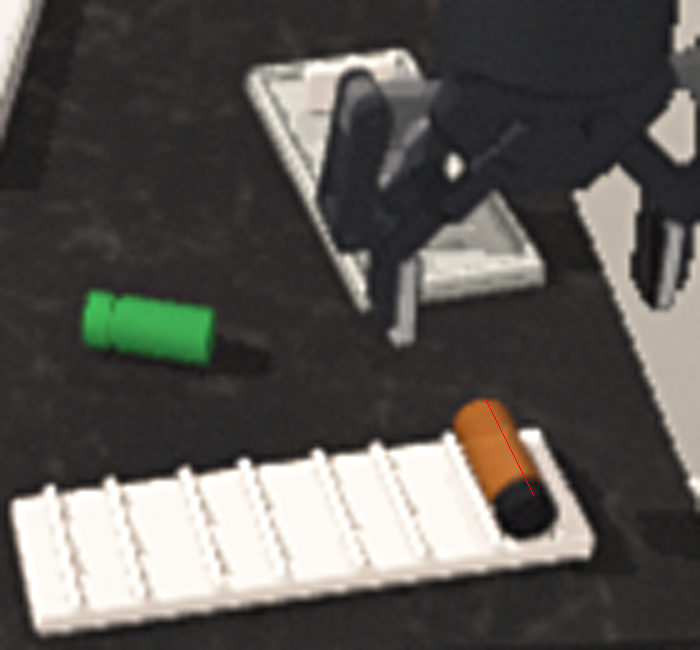

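play_rows(
  rows=[
    [0,[0.6,-1.4,0],[0.3,0.7,0]],
    [0,[0,0,1],[0,0,0]],
    [0,[0,0,1],[0,0,0]],
    [0,[0,0,1],[0,0,0]],
    [0,[0,0,0.8],[0,0,0]],
    [0,[0,0,0],[0,0,0]],
  ],
)

```text
time: 35.0
ee_pos: [0.4263, 0.2826, 0.0432]
tcp_rot: [-179.8, -0.3, 7.3]
wrist_force: [-0.4, -0.2, -0.4]
opening: 0.0854
```

Run:
```python
from h import *
togo(list(pose(.4978,.2886,7.43,[[-.075,.001,.026]])[0]),7.43)
S=camera("side"); crop(S,"s31",270,220,410,350,5)
```

```text
rotvec [-0.15 -0.32 -0.15]  cm in final frame [-0.34  0.23  1.72]
  rotvec [ -0.5    0.24 179.85]  cm in final frame [ 0.34 -0.23  1.72]
cm now [-0.34  0.23  1.72] pos [0.4263 0.2826 0.0432] [-179.85   -0.32    7.28] F [-0.4 -0.2 -0.4] open 0.0854 t 35.0 q6 116.3
```

View pics/s31.png

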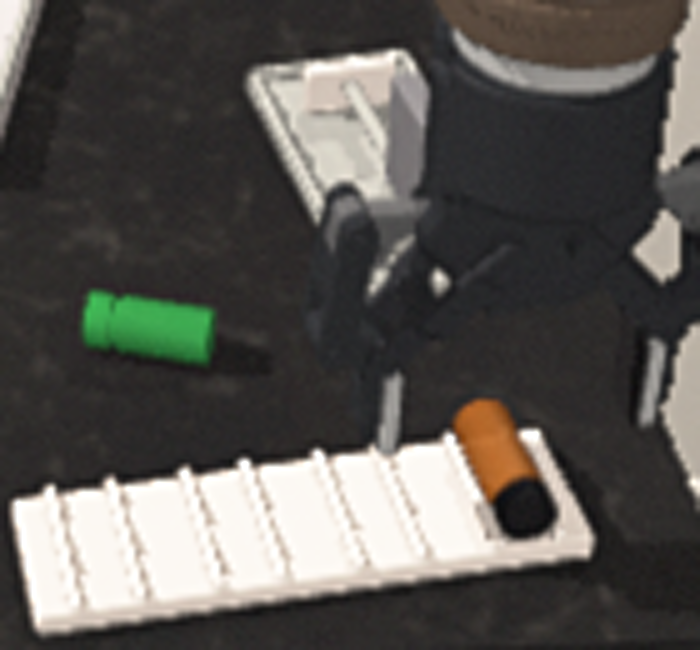

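play_rows(
  rows=[
    [0,[-0.3,0.2,0.5],[0,-0.3,0]],
    [0,[0,0,0.5],[0,0,0]],
    [0,[0,0,0.4],[0,0,0]],
    [0,[0,0,0.2],[0,0,0]],
    [0,[0,0,0],[0,0,0]],
  ],
)

```text
time: 35.55
ee_pos: [0.424, 0.2802, 0.0272]
tcp_rot: [-179.8, -0.1, 7.3]
wrist_force: [-0.5, -0.5, -1.0]
opening: 0.086
```

Run:
```python
from h import *
togo(list(pose(.4978,.2886,7.43,[[-.075,.001,.026]])[0]),7.43)
```

```text
rotvec [-0.2  -0.08 -0.18]  cm in final frame [-0.07  0.02  0.12]
  rotvec [-1.3000e-01  3.1000e-01  1.7982e+02]  cm in final frame [ 0.07 -0.02  0.12]
cm now [-0.07  0.02  0.12] pos [0.424  0.2802 0.0272] [-1.798e+02 -8.000e-02  7.250e+00] F [-0.5 -0.5 -1. ] open 0.086 t 35.5 q6 116.1
```

play_rows(
  rows=[
    [0,[-0.1,0,0.1],[0,0,0]],
    [1,[0,0,0],[0,0,0]],
    [1,[0,0,0],[0,0,0]],
    [1,[0,0,0],[0,0,0]],
    [1,[0,0,0],[0,0,0]],
    [1,[0,0,0],[0,0,0]],
    [1,[0,0,0],[0,0,0]],
    [1,[0,0,0],[0,0,0]],
    [1,[0,0,0],[0,0,0]],
  ],
  newtons=40,
)

```text
time: 36.45
ee_pos: [0.4234, 0.2803, 0.0269]
tcp_rot: [-179.8, -0.2, 7.3]
wrist_force: [-0.1, 0.6, 0.8]
opening: 0.0203
```

Run:
```python
from h import *
togo(list(pose(.4978,.2886,7.43,[[-.075,.001,.026]])[0]),7.43)
```

```text
rotvec [-0.23 -0.15 -0.17]  cm in final frame [-0.01  0.04  0.09]
  rotvec [ -0.24   0.36 179.83]  cm in final frame [ 0.01 -0.04  0.09]
cm now [-0.01  0.04  0.09] pos [0.4234 0.2803 0.0269] [-1.7977e+02 -1.5000e-01  7.2600e+00] F [-0.1  0.6  0.8] open 0.0203 t 36.5 q6 116.2
```

play_rows(
  rows=[
    [1,[0,0,-1],[0,0,0]],
    [1,[0,0,-2],[0,0,0]],
    [1,[0,0,-3],[0,0,0]],
    [1,[0,0,-1],[0,0,0]],
    [1,[0,0,0],[0,0,0]],
  ],
)

```text
time: 36.95
ee_pos: [0.4227, 0.2797, 0.1006]
tcp_rot: [-179.8, -0.1, 7.3]
wrist_force: [0.5, 0.2, 0.1]
opening: 0.0204
```

Run:
```python
from h import *
togo([.6208,-.0639,.0305],79.8)
S=camera("side"); crop(S,"s32",270,220,410,350,5)
```

```text
rotvec [ -0.11  -0.21 -72.54]  cm in final frame [-30.31  25.58   7.01]
  rotvec [ -0.22   0.12 107.46]  cm in final frame [ 30.31 -25.58   7.01]
cm now [15.3  36.61  6.91] pos [0.4227 0.2797 0.1006] [-1.798e+02 -9.000e-02  7.260e+00] F [0.5 0.2 0.1] open 0.0204 t 37.0 q6 116.2
```

View pics/s32.png

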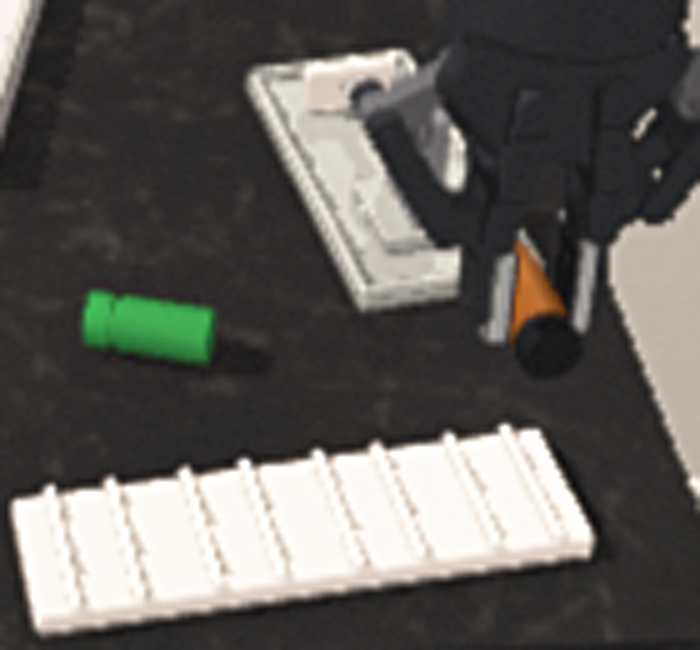

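play_rows(
  rows=[
    [1,[0,0,0],[0,0,-6]],
    [1,[0,0,0],[0,0,-6]],
    [1,[0,0,0],[0,0,-6]],
    [1,[0,0,0],[0,0,-6]],
    [1,[0,0,0],[0,0,-6]],
    [1,[0,0,0],[0,0,-6]],
    [1,[0,0,0],[0,0,-6]],
    [1,[0,0,0],[0,0,-6]],
    [1,[0,0,0],[0,0,-6]],
    [1,[0,0,0],[0,0,-6]],
    [1,[0,0,0],[0,0,-6]],
    [1,[0,0,0],[0,0,-4]],
  ],
)

```text
time: 38.2
ee_pos: [0.417, 0.276, 0.0835]
tcp_rot: [-179.2, 0.6, 80.1]
wrist_force: [0.2, 0.4, 0.0]
opening: 0.0203
```

Run:
```python
from h import *
togo([.6208,-.0639,.0305],79.8)
S=camera("side"); crop(S,"s33",270,200,430,350,5)
```

```text
rotvec [-0.84  0.6   0.29]  cm in final frame [-29.84  26.07   5.3 ]
  rotvec [  -0.94   -1.31 -179.7 ]  cm in final frame [ 29.84 -26.07   5.3 ]
cm now [-29.92  26.     5.24] pos [0.417  0.276  0.0835] [-179.16    0.6    80.09] F [0.2 0.4 0. ] open 0.0203 t 38.2 q6 43.3
```

View pics/s33.png

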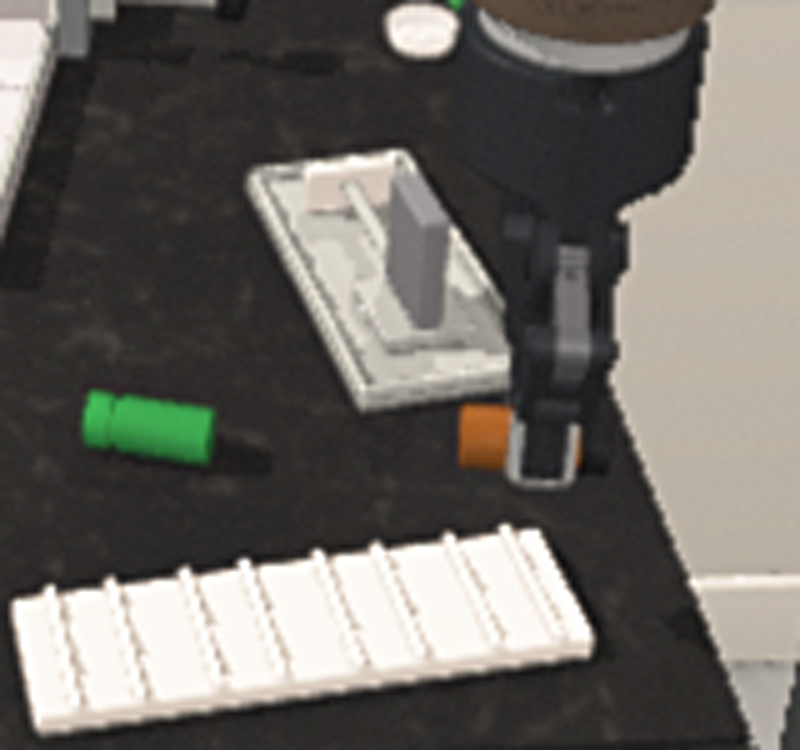

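play_rows(
  rows=[
    [1,[0,0,-3],[-0.8,0.6,0.3]],
    [1,[-2.6,2.3,0],[0,0,0]],
    [1,[-2.6,2.3,0],[0,0,0]],
    [1,[-2.6,2.3,0],[0,0,0]],
    [1,[-2.6,2.3,0],[0,0,0]],
    [1,[-2.6,2.3,0],[0,0,0]],
    [1,[-2.6,2.3,0],[0,0,0]],
    [1,[-2.6,2.3,0],[0,0,0]],
    [1,[-2.6,2.3,0],[0,0,0]],
    [1,[-2.6,2.3,0],[0,0,0]],
    [1,[-2.6,2.3,0],[0,0,0]],
    [1,[0,0,0],[0,0,0]],
  ],
)

```text
time: 39.45
ee_pos: [0.5985, -0.0336, 0.0999]
tcp_rot: [-179.2, 0.4, 79.0]
wrist_force: [-0.5, 0.4, 0.1]
opening: 0.0204
```

Run:
```python
from h import *
togo([.6208,-.0639,.0305],79.8)
```

```text
rotvec [-0.79  0.35 -0.76]  cm in final frame [-2.59  2.73  6.94]
  rotvec [  0.54   1.24 179.24]  cm in final frame [ 2.59 -2.73  6.94]
cm now [-2.51  2.86  6.91] pos [ 0.5985 -0.0336  0.0999] [-179.21    0.35   79.05] F [-0.5  0.4  0.1] open 0.0204 t 39.5 q6 7.9
```

play_rows(
  rows=[
    [1,[-1.3,1.3,0],[-0.8,0.3,-0.8]],
    [1,[-1.3,1.3,1],[0,0,0]],
    [1,[0,0,1.5],[0,0,0]],
    [1,[0,0,1.5],[0,0,0]],
    [1,[0,0,0],[0,0,0]],
  ],
)

```text
time: 39.95
ee_pos: [0.617, -0.0636, 0.0524]
tcp_rot: [-179.6, 0.0, 79.5]
wrist_force: [-0.2, -0.3, -0.3]
opening: 0.0202
```

Run:
```python
from h import *
togo([.6208,-.0639,.0305],79.8); o=get_obs()
z=o["ee_pos"][2]-.0065
S=camera("side"); crop(S,"s34",200,150,330,260,5,[pose(o["ee_pos"][0],o["ee_pos"][1],-100.2,box(-.011,.011,-.025,.025,z)),pose(*TR,[[0,-.03,.012],[0,.03,.012]])])
```

```text
rotvec [-0.39  0.02 -0.32]  cm in final frame [0.04 0.38 2.19]
  rotvec [3.0000e-02 6.1000e-01 1.7968e+02]  cm in final frame [-0.04 -0.38  2.19]
cm now [0.05 0.39 2.19] pos [ 0.617  -0.0636  0.0524] [-1.7961e+02  2.0000e-02  7.9480e+01] F [-0.2 -0.3 -0.3] open 0.0202 t 40.0 q6 4.6
```

View pics/s34.png

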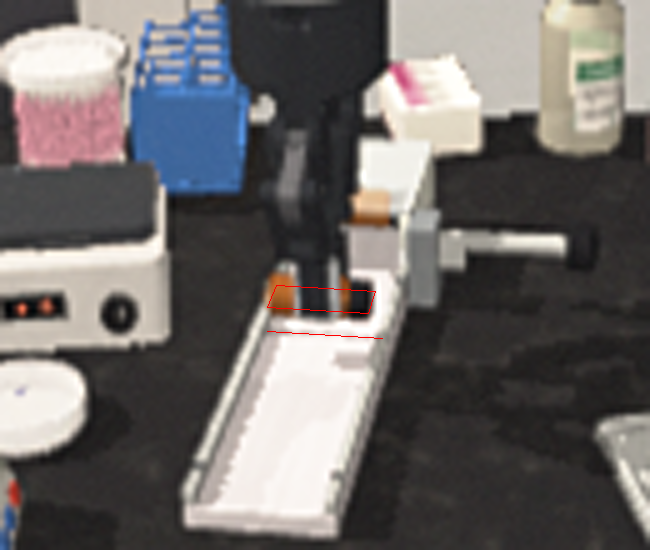

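play_rows(
  rows=[
    [1,[0,0.3,0.5],[-0.4,0,-0.3]],
    [1,[0,0,0.5],[0,0,0]],
    [1,[0,0,0.4],[0,0,0]],
    [1,[0,0,0.3],[0,0,0]],
    [1,[0,0,0],[0,0,0]],
  ],
)

```text
time: 40.5
ee_pos: [0.6208, -0.0623, 0.037]
tcp_rot: [179.8, -0.0, 79.9]
wrist_force: [0.3, -0.1, 0.1]
opening: 0.0203
```

Run:
```python
from h import *
togo([.6208,-.0639,.0300],79.8)
```

```text
rotvec [ 0.24 -0.01  0.13]  cm in final frame [-0.16  0.03  0.7 ]
  rotvec [ 2.0000e-02  3.7000e-01 -1.7987e+02]  cm in final frame [ 0.16 -0.03  0.7 ]
cm now [-0.16  0.03  0.7 ] pos [ 0.6208 -0.0623  0.037 ] [ 1.7976e+02 -1.0000e-02  7.9930e+01] F [ 0.3 -0.1  0.1] open 0.0203 t 40.5 q6 4.3
```

play_rows(
  rows=[
    [1,[0,-0.1,0.3],[0,0,0]],
    [1,[0,0,0.2],[0,0,0]],
    [1,[0,0,0.1],[0,0,0]],
    [1,[0,0,0],[0,0,0]],
  ],
)

```text
time: 40.9
ee_pos: [0.62, -0.0622, 0.031]
tcp_rot: [179.7, -0.0, 79.9]
wrist_force: [-0.2, -0.2, -0.6]
opening: 0.0207
```

play_rows(
  rows=[
    [1,[0,0,0.1],[0,0,0]],
    [1,[0,0,0.05],[0,0,0]],
    [0.7,[0,0,0],[0,0,0]],
    [0.65,[0,0,0],[0,0,0]],
    [0.6,[0,0,0],[0,0,0]],
    [0.5,[0,0,0],[0,0,0]],
    [0.4,[0,0,0],[0,0,0]],
    [0.3,[0,0,0],[0,0,0]],
    [0.3,[0,0,-1],[0,0,0]],
    [0.3,[0,0,-2],[0,0,0]],
    [0.3,[0,0,-3],[0,0,0]],
    [0.3,[0,0,-3],[0,0,0]],
  ],
)

```text
time: 42.1
ee_pos: [0.6173, -0.0619, 0.1195]
tcp_rot: [-179.9, 0.0, 79.9]
wrist_force: [0.1, -0.3, 0.4]
opening: 0.0602
```

play_rows(
  rows=[
    [0,[0,0,-3],[0,0,7]],
    [0,[0,0,-2],[0,0,7]],
    [0,[0,0,0],[0,0,7]],
    [0,[0,0,0],[0,0,7]],
    [0,[0,0,0],[0,0,7]],
    [0,[0,0,0],[0,0,7]],
    [0,[0,0,0],[0,0,7]],
    [0,[0,0,0],[0,0,7]],
    [0,[0,0,0],[0,0,7]],
    [0,[0,0,0],[0,0,5]],
    [0,[0,0,0],[0,0,0]],
  ],
)

```text
time: 43.2
ee_pos: [0.6193, -0.0621, 0.1889]
tcp_rot: [179.8, -0.8, 9.1]
wrist_force: [0.6, 0.4, 0.1]
opening: 0.0854
```

Run:
```python
from h import *
P=(.4270,.1086,-80.2)
togo([P[0],P[1],.0385],P[2]+90)
S=camera("side"); crop(S,"s35",200,150,330,260,5,[pose(*TR,box(-.033,-.011,-.025,.025,.023)),pose(*TR,[[0,-.03,.012],[0,.03,.012]])])
crop(S,"s35b",280,200,400,300,6,padlines(P))
```

```text
rotvec [ 0.24 -0.85 -0.67]  cm in final frame [-16.05 -20.1   15.04]
  rotvec [ -1.32  -0.37 179.32]  cm in final frame [16.05 20.1  15.04]
cm now [-16.5  -19.97  14.72] pos [ 0.6193 -0.0621  0.1889] [179.77  -0.85   9.13] F [0.6 0.4 0.1] open 0.0854 t 43.2 q6 75.1
```

View pics/s35.png

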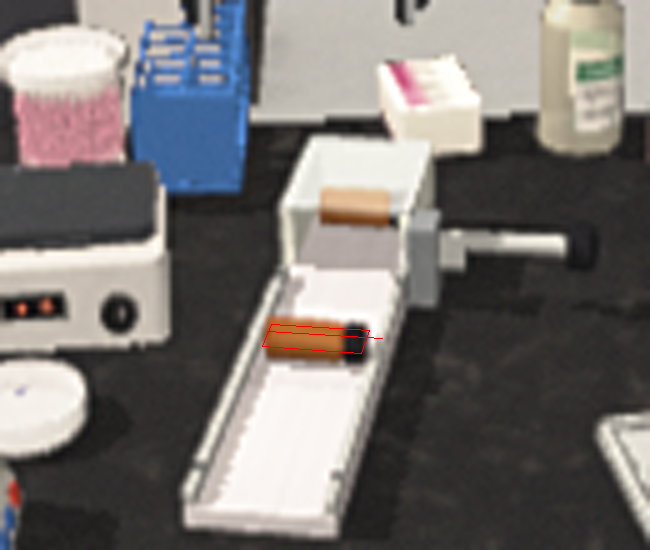

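View pics/s35b.png

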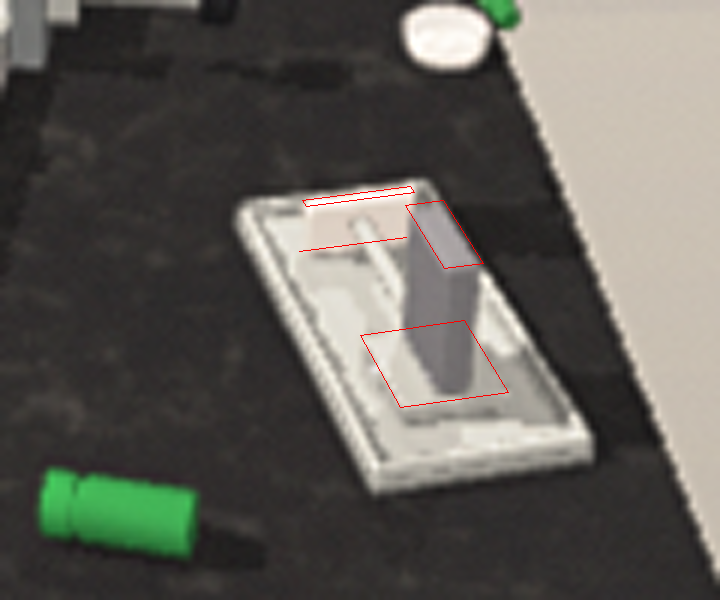

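The second vial is laid correctly short of the line, and the paddle hasn't moved since I put it down.

play_rows(
  rows=[
    [0,[-2.5,-3.1,0],[0.2,-0.8,-0.7]],
    [0,[-2.5,-3.1,0],[0,0,0]],
    [0,[-2.5,-3.1,0],[0,0,0]],
    [0,[-2.5,-3.1,0],[0,0,0]],
    [0,[-2.5,-3.1,0],[0,0,0]],
    [0,[-2.5,-3.1,0],[0,0,0]],
    [0,[0,0,2],[0,0,0]],
    [0,[0,0,2],[0,0,0]],
    [0,[0,0,1.5],[0,0,0]],
    [0,[0,0,0],[0,0,0]],
  ],
)

```text
time: 44.25
ee_pos: [0.432, 0.0992, 0.1347]
tcp_rot: [-180.0, -0.4, 11.7]
wrist_force: [0.1, -0.5, 1.1]
opening: 0.0856
```

Run:
```python
from h import *
togo([.4265,.1084,.0385],9.8)
```

```text
rotvec [-0.01 -0.4   1.9 ]  cm in final frame [-0.39 -1.    9.62]
  rotvec [ 6.300e-01 -1.000e-02 -1.781e+02]  cm in final frame [0.39 1.   9.62]
cm now [-0.42 -1.01  9.62] pos [0.432  0.0992 0.1347] [-180.    -0.4   11.7] F [ 0.1 -0.5  1.1] open 0.0856 t 44.2 q6 91.2
```

play_rows(
  rows=[
    [0,[-0.4,-1,0.5],[0,-0.4,1.9]],
    [0,[0,0,1.5],[0,0,0]],
    [0,[0,0,1.5],[0,0,0]],
    [0,[0,0,1],[0,0,0]],
    [0,[0,0,0],[0,0,0]],
  ],
)

```text
time: 44.75
ee_pos: [0.4275, 0.1072, 0.0878]
tcp_rot: [180.0, -0.1, 10.0]
wrist_force: [-0.4, -0.1, -0.3]
opening: 0.0855
```

Run:
```python
from h import *
togo([.4265,.1084,.0385],9.8)
S=camera("side"); crop(S,"s36",280,180,400,290,6)
```

```text
rotvec [ 0.01 -0.07  0.16]  cm in final frame [-0.08 -0.14  4.93]
  rotvec [ 1.1000e-01  2.0000e-02 -1.7983e+02]  cm in final frame [0.08 0.14 4.93]
cm now [-0.08 -0.14  4.93] pos [0.4275 0.1072 0.0878] [ 1.7999e+02 -7.0000e-02  9.9700e+00] F [-0.4 -0.1 -0.3] open 0.0855 t 44.8 q6 94.1
```

View pics/s36.png

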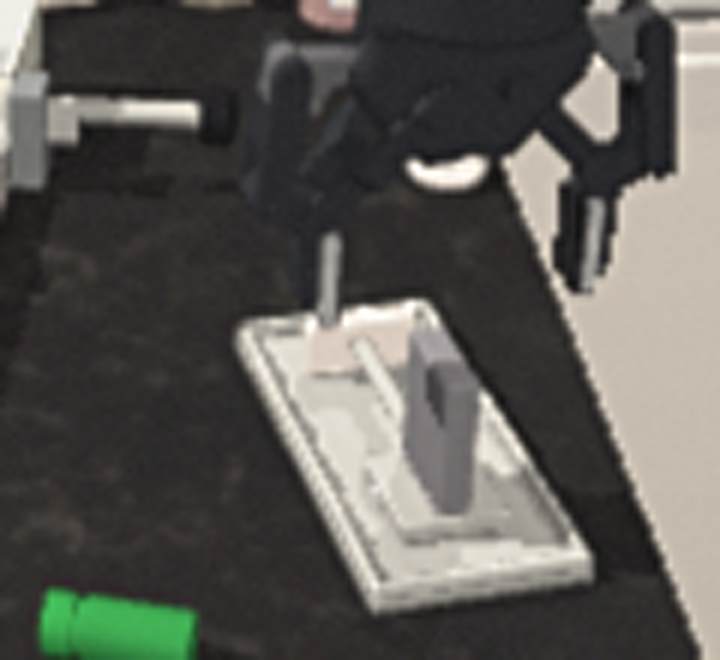

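play_rows(
  rows=[
    [0,[-0.1,-0.1,1.2],[0,0,0]],
    [0,[0,0,1.2],[0,0,0]],
    [0,[-0.1,0,1.2],[0,0,0]],
    [0,[0,0,0.8],[0,0,0]],
    [0,[0,0,0.2],[0,0,0]],
    [0,[0,0,0],[0,0,0]],
  ],
)

```text
time: 45.4
ee_pos: [0.4257, 0.1076, 0.0386]
tcp_rot: [180.0, -0.1, 10.0]
wrist_force: [-0.0, 0.6, 0.7]
opening: 0.0855
```

Run:
```python
from h import *
togo([.4265,.1084,.0385],9.8)
```

```text
rotvec [ 0.01 -0.13  0.17]  cm in final frame [ 0.09 -0.06  0.01]
  rotvec [ 2.0000e-01  2.0000e-02 -1.7983e+02]  cm in final frame [-0.09  0.06  0.01]
cm now [ 0.09 -0.06  0.01] pos [0.4257 0.1076 0.0386] [ 1.7999e+02 -1.3000e-01  9.9700e+00] F [-0.   0.6  0.7] open 0.0855 t 45.4 q6 94.2
```

play_rows(
  rows=[
    [1,[0.1,0,0],[0,0,0]],
    [1,[0,0,0],[0,0,0]],
    [1,[0,0,0],[0,0,0]],
    [1,[0,0,0],[0,0,0]],
    [1,[0,0,0],[0,0,0]],
    [1,[0,0,0],[0,0,0]],
    [1,[0,0,0],[0,0,0]],
    [1,[0,0,0],[0,0,0]],
    [1,[0,0,0],[0,0,0]],
  ],
  newtons=80,
)

```text
time: 46.3
ee_pos: [0.4278, 0.1081, 0.0401]
tcp_rot: [-180.0, -0.3, 10.0]
wrist_force: [0.5, 0.0, -0.6]
opening: 0.0132
```

play_rows(
  rows=[
    [1,[0,0,-1],[0,0,0]],
    [1,[0,0,-2],[0,0,0]],
    [1,[0,0,-2],[0,0,0]],
    [1,[0,0,-1],[0,0,0]],
    [1,[0,0,0],[0,0,5]],
    [1,[0,0,0],[0,0,5]],
    [1,[0,0,0],[0,0,5]],
    [1,[0,0,0],[0,0,5]],
    [1,[0,0,0],[0,0,0]],
  ],
)

```text
time: 47.2
ee_pos: [0.4273, 0.108, 0.1056]
tcp_rot: [-179.9, -0.3, -10.8]
wrist_force: [0.3, 0.0, -0.7]
opening: 0.0126
```

Run:
```python
from h import *
v=pose(*TR,[[-.140,0,.1]])[0]; print(v)
togo(v,-10.2)
S=camera("side"); crop(S,"s37",250,150,400,280,5)
```

```text
[0.64169186 0.05218739 0.1       ]
  rotvec [-0.11 -0.28 -0.56]  cm in final frame [22.08  1.7   0.56]
  rotvec [-4.5000e-01  1.7000e-01  1.7944e+02]  cm in final frame [-22.08  -1.7    0.56]
cm now [22.1   1.48  0.67] pos [0.4273 0.108  0.1056] [-179.89   -0.28  -10.76] F [ 0.3  0.  -0.7] open 0.0126 t 47.2 q6 115.0
```

View pics/s37.png

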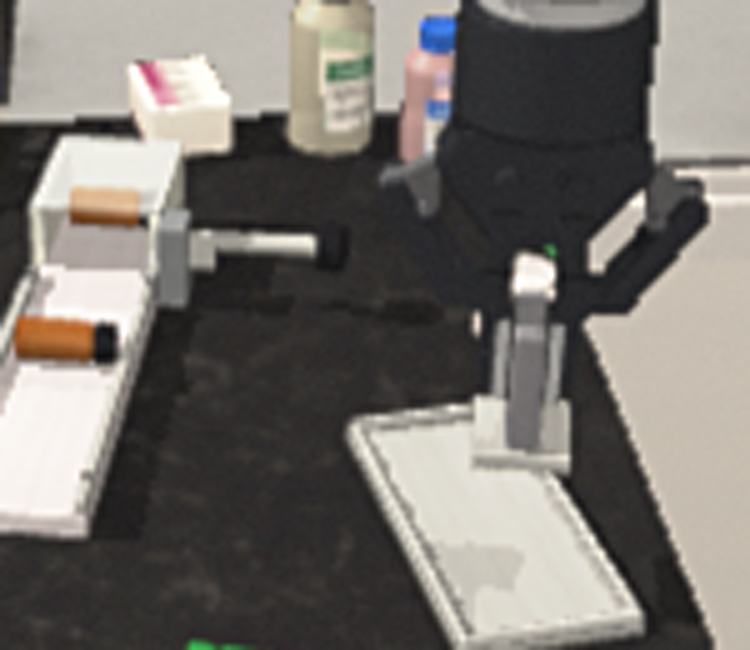

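play_rows(
  rows=[
    [1,[3,0.2,0],[0,0,-0.6]],
    [1,[3,0.2,0],[0,0,0]],
    [1,[3,0.2,0],[0,0,0]],
    [1,[3,0.2,0],[0,0,0]],
    [1,[3,0.2,0],[0,0,0]],
    [1,[3,0.2,0],[0,0,0]],
    [1,[2.5,0.1,0],[0,0,0]],
    [1,[0,0,0],[0,0,0]],
  ],
)

```text
time: 48.05
ee_pos: [0.6345, 0.0592, 0.1058]
tcp_rot: [-179.9, -0.3, -8.5]
wrist_force: [-1.2, 0.3, -0.5]
opening: 0.013
```

Run:
```python
from h import *
v=pose(*TR,[[-.140,0,.050]])[0]
togo(v,-10.2)
```

```text
rotvec [-0.12 -0.25  1.66]  cm in final frame [0.83 0.57 5.58]
  rotvec [   0.39   -0.18 -178.34]  cm in final frame [-0.83 -0.57  5.58]
cm now [0.79 0.6  5.58] pos [0.6345 0.0592 0.1058] [-179.89   -0.25   -8.54] F [-1.2  0.3 -0.5] open 0.013 t 48.0 q6 103.9
```

play_rows(
  rows=[
    [1,[0.8,0.5,0.5],[0,-0.2,1.7]],
    [1,[0,0,1],[0,0,0]],
    [1,[0,0,1],[0,0,0]],
    [1,[0,0,0.7],[0,0,0]],
    [1,[0,0,0],[0,0,0]],
  ],
)

```text
time: 48.55
ee_pos: [0.6397, 0.053, 0.0698]
tcp_rot: [-179.9, 0.2, -10.1]
wrist_force: [-0.1, 0.1, -2.1]
opening: 0.0128
```

Run:
```python
from h import *
v=pose(*TR,[[-.140,0,.050]])[0]
togo(v,-10.2)
S=camera("side"); crop(S,"s38",200,150,340,280,5)
```

```text
rotvec [-0.08  0.15  0.07]  cm in final frame [0.21 0.05 1.98]
  rotvec [-2.4000e-01 -1.2000e-01 -1.7993e+02]  cm in final frame [-0.21 -0.05  1.98]
cm now [0.22 0.05 1.98] pos [0.6397 0.053  0.0698] [-1.7992e+02  1.5000e-01 -1.0130e+01] F [-0.1  0.1 -2.1] open 0.0128 t 48.5 q6 104.8
```

View pics/s38.png

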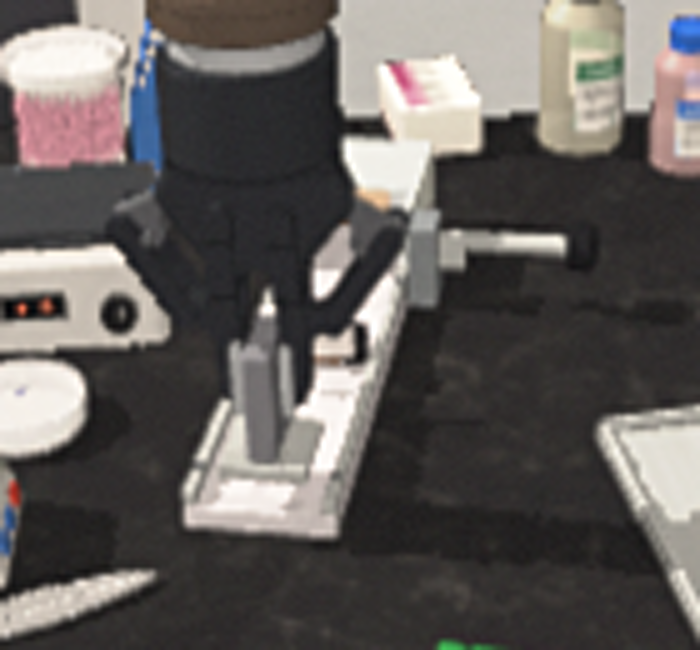

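play_rows(
  rows=[
    [1,[0.2,-0.1,0.6],[0,0,0]],
    [1,[0,0,0.6],[0,0,0]],
    [1,[0,0,0.4],[0,0,0]],
    [1,[0,0,0.2],[0,0,0]],
    [1,[0,0,0],[0,0,0]],
  ],
)

```text
time: 49.1
ee_pos: [0.6422, 0.0543, 0.052]
tcp_rot: [-179.9, 0.0, -10.1]
wrist_force: [-0.3, 0.8, -0.2]
opening: 0.0131
```

Run:
```python
from h import *
inTR()
S=camera("side"); crop(S,"s39",200,150,340,280,5)
```

```text
track-frame TCP mm [-1.421e+02  1.000e-01  5.200e+01] yaw err 0.13 rot [-1.7989e+02  3.0000e-02 -1.0070e+01] F [-0.3  0.8 -0.2] open 0.0131 t 49.1
```

View pics/s39.png

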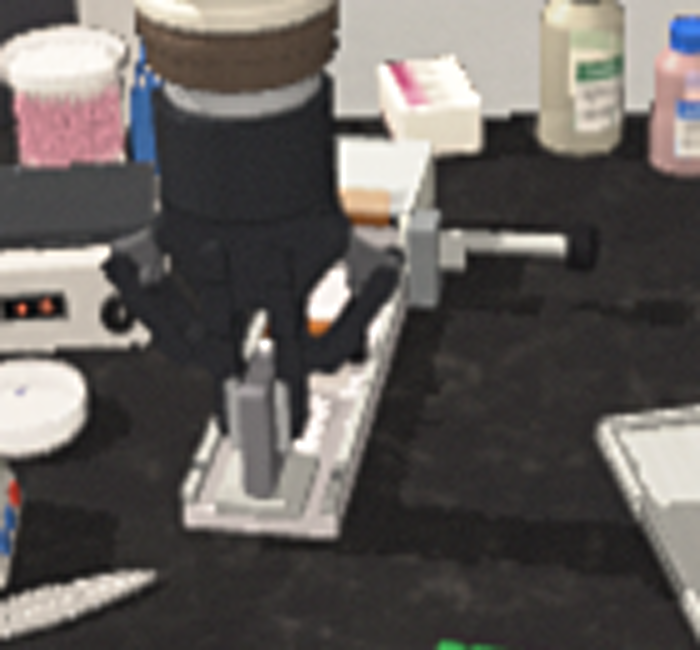

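play_rows(
  rows=[
    [1,[0,0.2,0.2],[0,0,0]],
    [1,[0,0.4,0],[0,0,0]],
    [1,[0,0.4,0],[0,0,0]],
    [1,[0,0.4,0],[0,0,0]],
    [1,[0,0.4,0],[0,0,0]],
    [1,[0,0.4,0],[0,0,0]],
    [1,[0,0.4,0],[0,0,0]],
    [1,[0,0.4,0],[0,0,0]],
    [1,[0,0.4,0],[0,0,0]],
    [1,[0,0.4,0],[0,0,0]],
    [1,[0,0.4,0],[0,0,0]],
  ],
)

```text
time: 50.25
ee_pos: [0.6347, 0.0091, 0.0509]
tcp_rot: [-179.9, -0.1, -10.1]
wrist_force: [-0.4, -0.2, -0.7]
opening: 0.0131
```

play_rows(
  rows=[
    [1,[0,0.4,0],[0,0,0]],
    [1,[0,0.4,0],[0,0,0]],
    [1,[0,0.4,0],[0,0,0]],
    [1,[0,0.4,0],[0,0,0]],
    [1,[0,0.4,0],[0,0,0]],
    [1,[0,0.4,0],[0,0,0]],
    [1,[0,0.4,0],[0,0,0]],
    [1,[0,0.4,0],[0,0,0]],
    [1,[0,0.4,0],[0,0,0]],
    [1,[0,0.4,0],[0,0,0]],
  ],
)

```text
time: 51.25
ee_pos: [0.6271, -0.0338, 0.0508]
tcp_rot: [-179.9, -0.1, -10.1]
wrist_force: [0.3, 1.0, -1.1]
opening: 0.0131
```

Run:
```python
from h import *
inTR()
S=camera("side"); crop(S,"s40",220,150,330,250,6)
T=camera("top"); crop(T,"t40",240,150,370,250,5)
```

```text
track-frame TCP mm [-52.8   0.8  50.8] yaw err 0.12 rot [-1.7987e+02 -6.0000e-02 -1.0080e+01] F [ 0.3  1.  -1.1] open 0.0131 t 51.2
```

View pics/s40.png

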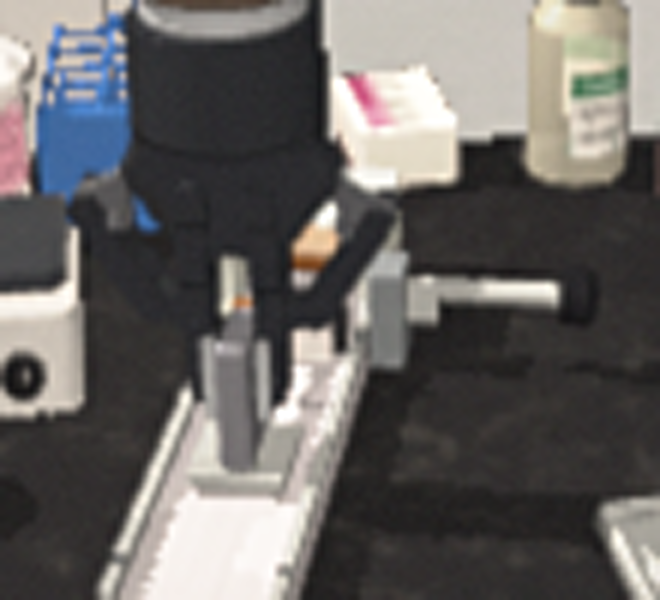

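play_rows(
  rows=[
    [1,[0,0.4,0],[0,0,0]],
    [1,[0,0.4,0],[0,0,0]],
    [1,[0,0.4,0],[0,0,0]],
    [1,[0,0.4,0],[0,0,0]],
    [1,[0,0.4,0],[0,0,0]],
    [1,[0,0.4,0],[0,0,0]],
    [1,[0,0.4,0],[0,0,0]],
    [1,[0,0.4,0],[0,0,0]],
    [1,[0,0.4,0],[0,0,0]],
    [1,[0,0.3,0],[0,0,0]],
    [1,[0,0,0],[0,0,0]],
  ],
)

```text
time: 52.45
ee_pos: [0.6196, -0.0759, 0.0508]
tcp_rot: [-179.9, -0.1, -10.1]
wrist_force: [0.1, -0.3, -1.4]
opening: 0.0131
```

Run:
```python
from h import *
inTR()
T=camera("top"); crop(T,"t41",240,150,370,250,5,[pose(*TR,box(.082,.104,-.025,.025,.023)),pose(*TR,box(.109,.131,-.025,.025,.023))])
```

```text
track-frame TCP mm [-10.    0.9  50.8] yaw err 0.08 rot [-1.7988e+02 -6.0000e-02 -1.0120e+01] F [ 0.1 -0.3 -1.4] open 0.0131 t 52.5
```

View pics/t41.png

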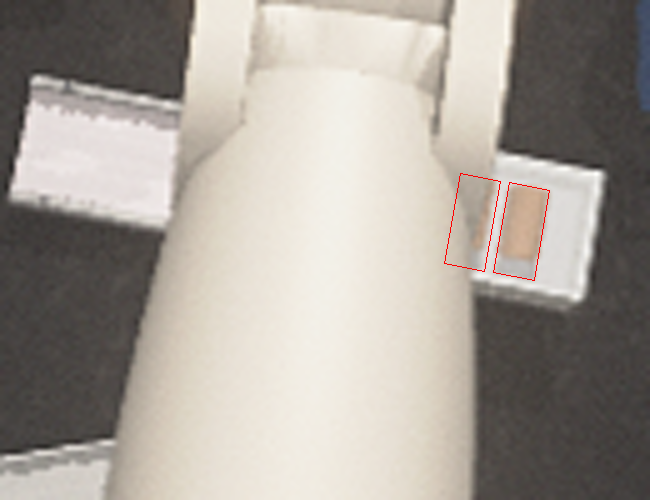

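The second vial's edge shows at (478,235), near x≈92 mm and clear of the first. Retracting the paddle.

play_rows(
  rows=[
    [1,[0,-0.5,0],[0,0,0]],
    [1,[0,-1.2,0],[0,0,0]],
    [1,[0,-1.2,0],[0,0,0]],
    [1,[0,-1.2,0],[0,0,0]],
    [1,[0,-1.2,0],[0,0,0]],
    [1,[0,-1.2,0],[0,0,0]],
    [1,[0,-1.2,0],[0,0,0]],
    [1,[0,-0.5,0],[0,0,0]],
    [1,[0,0,-1],[0,0,0]],
    [1,[0,0,-2],[0,0,0]],
    [1,[0,0,-2],[0,0,0]],
    [1,[0,0,0],[0,0,0]],
  ],
)

```text
time: 53.7
ee_pos: [0.6349, 0.0145, 0.1038]
tcp_rot: [-179.9, -0.0, -9.9]
wrist_force: [0.9, -0.0, 0.2]
opening: 0.0132
```

Run:
```python
from h import *
inTR(); togo([.4253,.108,.0405],9.95)
T=camera("top"); crop(T,"t42",240,150,370,250,5,[pose(*TR,box(.0635,.0665,-.035,.005,.03))])
```

```text
track-frame TCP mm [-101.7    0.   103.8] yaw err 0.25 rot [-1.7987e+02 -1.0000e-02 -9.9500e+00] F [ 0.9 -0.   0.2] open 0.0132 t 53.7
  rotvec [ -0.13  -0.04 -19.9 ]  cm in final frame [-19.03 -12.84   6.33]
  rotvec [-5.000e-02  1.800e-01  1.601e+02]  cm in final frame [19.03 12.84  6.33]
cm now [-22.27  -5.58   6.33] pos [0.6349 0.0145 0.1038] [-1.7987e+02 -1.0000e-02 -9.9500e+00] F [ 0.9 -0.   0.2] open 0.0132 t 53.7 q6 101.2
```

View pics/t42.png

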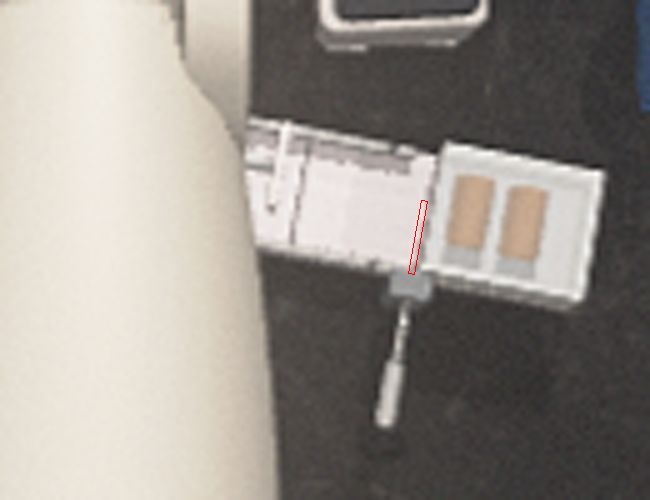

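Both vials are in the bay and clear of the gate. Next the paddle goes back to its tray, then I shut the gate.

play_rows(
  rows=[
    [1,[0,0,-1],[0,0,-5]],
    [1,[0,0,0],[0,0,-5]],
    [1,[0,0,0],[0,0,-5]],
    [1,[0,0,0],[0,0,-5]],
    [1,[-2.3,-1.6,0],[0,0,0]],
    [1,[-2.3,-1.6,0],[0,0,0]],
    [1,[-2.3,-1.6,0],[0,0,0]],
    [1,[-2.3,-1.6,0],[0,0,0]],
    [1,[-2.3,-1.6,0],[0,0,0]],
    [1,[-2.3,-1.6,0],[0,0,0]],
    [1,[-2.3,-1.6,0],[0,0,0]],
    [1,[-1.5,-1,0],[0,0,0]],
  ],
)

```text
time: 54.95
ee_pos: [0.4286, 0.0991, 0.1]
tcp_rot: [-179.9, 0.9, 10.5]
wrist_force: [0.8, 0.1, -1.1]
opening: 0.0134
```

Run:
```python
from h import *
togo([.4253,.108,.0405],9.95)
```

```text
rotvec [-0.15  0.87  0.5 ]  cm in final frame [-0.17 -0.93  5.95]
  rotvec [  -1.36   -0.23 -179.5 ]  cm in final frame [0.17 0.93 5.95]
cm now [-0.07 -0.91  5.95] pos [0.4286 0.0991 0.1   ] [-179.85    0.87   10.45] F [ 0.8  0.1 -1.1] open 0.0134 t 55.0 q6 92.5
```

play_rows(
  rows=[
    [1,[-0.2,-0.9,0.5],[-0.1,0.9,0.5]],
    [1,[0,0,1],[0,0,0]],
    [1,[0,0,1],[0,0,0]],
    [1,[0,0,0.8],[0,0,0]],
    [1,[0,0,0],[0,0,0]],
  ],
)

```text
time: 55.45
ee_pos: [0.4221, 0.1068, 0.0616]
tcp_rot: [-180.0, 0.2, 10.0]
wrist_force: [-0.5, -0.2, -1.4]
opening: 0.013
```

Run:
```python
from h import *
togo([.4253,.108,.0405],9.95)
S=camera("side"); crop(S,"s43",280,180,400,290,6)
```

```text
rotvec [-0.02  0.17  0.02]  cm in final frame [ 0.34 -0.06  2.11]
  rotvec [-2.7000e-01 -2.0000e-02 -1.7998e+02]  cm in final frame [-0.34  0.06  2.11]
cm now [ 0.34 -0.06  2.11] pos [0.4221 0.1068 0.0616] [-1.7998e+02  1.7000e-01  9.9700e+00] F [-0.5 -0.2 -1.4] open 0.013 t 55.5 q6 94.2
```

View pics/s43.png

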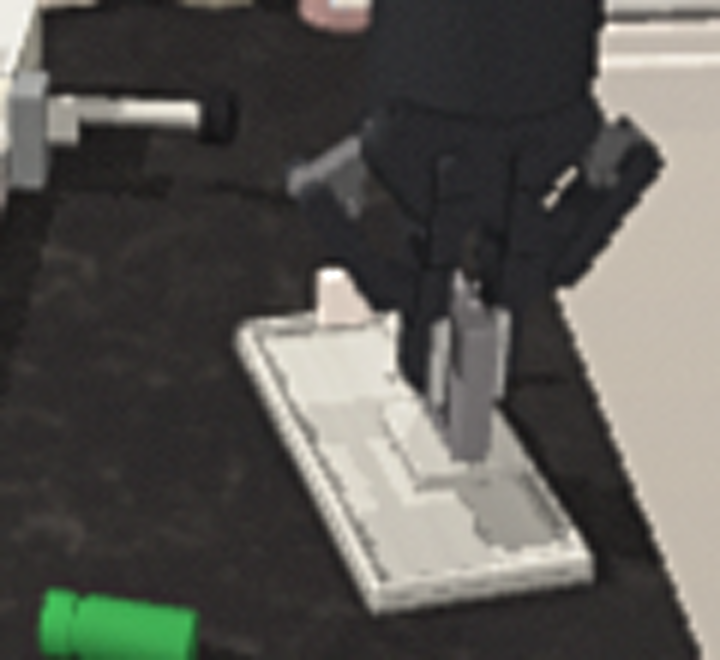

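play_rows(
  rows=[
    [1,[0.3,-0.1,0.6],[0,0.2,0]],
    [1,[0,0,0.6],[0,0,0]],
    [1,[0,0,0.4],[0,0,0]],
    [1,[0,0,0.2],[0,0,0]],
    [1,[0,0,0.1],[0,0,0]],
    [1,[0,0,0],[0,0,0]],
  ],
)

```text
time: 56.1
ee_pos: [0.4264, 0.108, 0.0417]
tcp_rot: [-180.0, -0.1, 9.9]
wrist_force: [-0.2, 0.1, -0.8]
opening: 0.0131
```

Run:
```python
from h import *
togo([.4253,.108,.0405],9.95)
```

```text
rotvec [-0.01 -0.08 -0.04]  cm in final frame [-0.11 -0.02  0.12]
  rotvec [-1.2000e-01  2.0000e-02  1.7996e+02]  cm in final frame [0.11 0.02 0.12]
cm now [-0.11 -0.02  0.12] pos [0.4264 0.108  0.0417] [-1.7999e+02 -8.0000e-02  9.9100e+00] F [-0.2  0.1 -0.8] open 0.0131 t 56.1 q6 94.3
```

play_rows(
  rows=[
    [1,[-0.1,0,0.1],[0,0,0]],
    [0.8,[0,0,0],[0,0,0]],
    [0.7,[0,0,0],[0,0,0]],
    [0.5,[0,0,0],[0,0,0]],
    [0.3,[0,0,0],[0,0,0]],
    [0,[0,0,0],[0,0,0]],
    [0,[0,0,0],[0,0,0]],
    [0,[0,0,-2],[0,0,0]],
    [0,[0,0,-3],[0,0,0]],
    [0,[0,0,-4],[0,0,0]],
    [0,[0,0,-4],[0,0,0]],
    [0,[0,0,0],[0,0,0]],
  ],
)

```text
time: 57.3
ee_pos: [0.4242, 0.1076, 0.1752]
tcp_rot: [-180.0, 0.0, 9.9]
wrist_force: [1.0, -0.1, -0.2]
opening: 0.0856
```

Run:
```python
from h import *
k=pose(*TR,[[.065,-.127,.028]])[0]; print(k); togo(k,79.8)
S=camera("side"); crop(S,"s44",280,180,400,290,6,padlines((.4253,.108,-80.05)))
```

```text
[ 0.48039665 -0.12708295  0.028     ]
  rotvec [-1.000e-02 -0.000e+00 -6.988e+01]  cm in final frame [-22.1    9.69  14.72]
  rotvec [-0.0000e+00  1.0000e-02  1.1012e+02]  cm in final frame [22.1  -9.69 14.72]
cm now [ 1.5  24.09 14.72] pos [0.4242 0.1076 0.1752] [-179.99    0.      9.92] F [ 1.  -0.1 -0.2] open 0.0856 t 57.3 q6 94.3
```

View pics/s44.png

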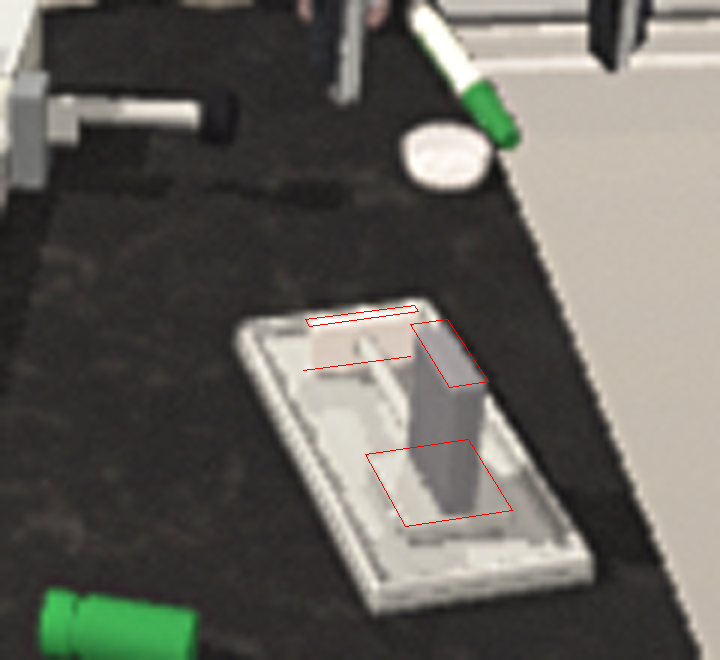

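play_rows(
  rows=[
    [0,[0.2,2.6,0],[0,0,-6]],
    [0,[0,0,0],[0,0,-6]],
    [0,[0,0,0],[0,0,-6]],
    [0,[0,0,0],[0,0,-6]],
    [0,[0,0,0],[0,0,-6]],
    [0,[0,0,0],[0,0,-6]],
    [0,[0,0,0],[0,0,-6]],
    [0,[0,0,0],[0,0,-6]],
    [0,[0,0,0],[0,0,-6]],
    [0,[0,0,0],[0,0,-6]],
    [0,[0,0,0],[0,0,-6]],
    [0,[0,0,0],[0,0,-2]],
  ],
)

```text
time: 58.55
ee_pos: [0.4258, 0.0802, 0.1591]
tcp_rot: [-178.9, 0.4, 80.7]
wrist_force: [0.4, -0.0, 0.3]
opening: 0.0854
```

Run:
```python
from h import *
togo([.4804,-.1271,.1],79.8)
```

```text
rotvec [-1.09  0.41  0.9 ]  cm in final frame [-19.44   9.04   5.91]
  rotvec [  -0.64   -1.71 -179.09]  cm in final frame [19.44 -9.04  5.91]
cm now [-19.54   8.85   5.88] pos [0.4258 0.0802 0.1591] [-178.9     0.4    80.71] F [ 0.4 -0.   0.3] open 0.0854 t 58.5 q6 20.0
```

play_rows(
  rows=[
    [0,[-2.4,1.1,0],[-1.1,0.4,0.9]],
    [0,[-2.4,1.1,0],[0,0,0]],
    [0,[-2.4,1.1,0],[0,0,0]],
    [0,[-2.4,1.1,0],[0,0,0]],
    [0,[-2.4,1.1,0],[0,0,0]],
    [0,[-2.4,1.1,0],[0,0,0]],
    [0,[-2.4,1.1,0],[0,0,0]],
    [0,[-2,1,0],[0,0,0]],
    [0,[0,0,2],[0,0,0]],
    [0,[0,0,2],[0,0,0]],
    [0,[0,0,1],[0,0,0]],
    [0,[0,0,0],[0,0,0]],
  ],
)

```text
time: 59.75
ee_pos: [0.4746, -0.1277, 0.0925]
tcp_rot: [-179.0, 0.0, 79.9]
wrist_force: [-0.3, 0.3, 0.3]
opening: 0.0854
```

Run:
```python
from h import *
togo([.4804,-.1271,.028],79.8)
T=camera("top"); crop(T,"t45",240,150,370,250,5)
```

```text
rotvec [-0.99  0.03  0.13]  cm in final frame [0.16 0.56 6.45]
  rotvec [-5.0000e-02 -1.5600e+00 -1.7987e+02]  cm in final frame [-0.16 -0.56  6.45]
cm now [0.17 0.67 6.44] pos [ 0.4746 -0.1277  0.0925] [-1.7901e+02  3.0000e-02  7.9930e+01] F [-0.3  0.3  0.3] open 0.0854 t 59.8 q6 -4.9
```

View pics/t45.png

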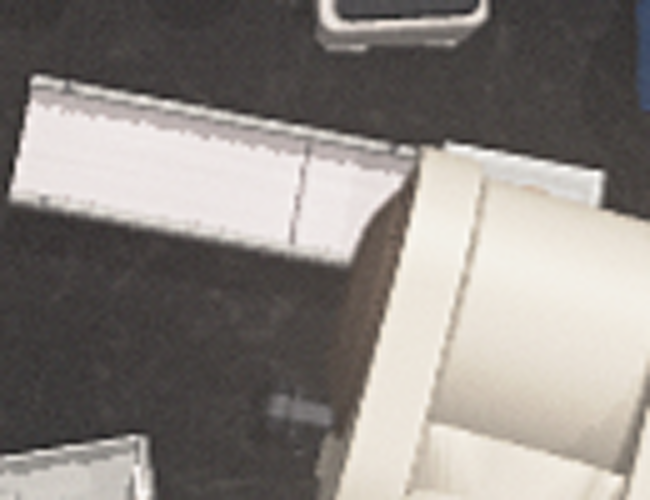

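play_rows(
  rows=[
    [0,[0.2,0.5,0.8],[-1,0,0.1]],
    [0,[0,0,1.2],[0,0,0]],
    [0,[0,0,1.2],[0,0,0]],
    [0,[0,0,1.2],[0,0,0]],
    [0,[0,0,0],[0,0,0]],
  ],
)

```text
time: 60.3
ee_pos: [0.4809, -0.1261, 0.0485]
tcp_rot: [179.8, 0.1, 79.9]
wrist_force: [-0.3, 0.1, 0.3]
opening: 0.0854
```

Run:
```python
from h import *
togo([.4804,-.1271,.028],79.8)
S=camera("side"); crop(S,"s46",280,150,380,230,7)
```

```text
rotvec [0.18 0.05 0.13]  cm in final frame [-0.11 -0.03  2.05]
  rotvec [-8.0000e-02  2.8000e-01 -1.7987e+02]  cm in final frame [0.11 0.03 2.05]
cm now [-0.1  -0.03  2.05] pos [ 0.4809 -0.1261  0.0485] [1.7982e+02 5.0000e-02 7.9930e+01] F [-0.3  0.1  0.3] open 0.0854 t 60.3 q6 -4.6
```

View pics/s46.png

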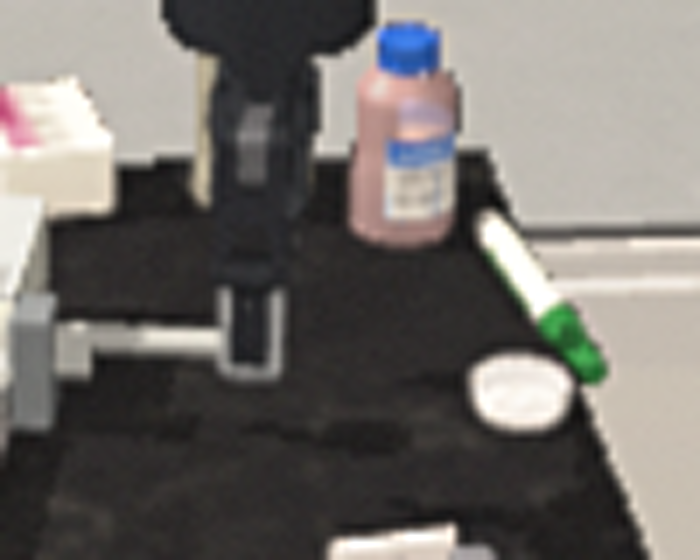

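play_rows(
  rows=[
    [0,[-0.1,0,0.7],[0,0,0]],
    [0,[0,0,0.7],[0,0,0]],
    [0,[0,0,0.4],[0,0,0]],
    [0,[0,0,0],[0,0,0]],
    [1,[0,0,0],[0,0,0]],
    [1,[0,0,0],[0,0,0]],
    [1,[0,0,0],[0,0,0]],
    [1,[0,0,0],[0,0,0]],
    [1,[0,0,0],[0,0,0]],
    [1,[0,0,0],[0,0,0]],
    [1,[0,0,0],[0,0,0]],
    [1,[0,0,0],[0,0,0]],
  ],
  newtons=60,
)

```text
time: 61.55
ee_pos: [0.482, -0.1274, 0.0317]
tcp_rot: [179.6, 0.0, 79.9]
wrist_force: [-1.0, 0.2, 0.0]
opening: 0.0234
```

Run:
```python
from h import *
togo([.4804,-.1271,.028],79.8)
S=camera("side"); crop(S,"s47",280,150,380,230,7)
```

```text
rotvec [0.35 0.04 0.13]  cm in final frame [ 0.   -0.16  0.37]
  rotvec [-7.0000e-02  5.5000e-01 -1.7987e+02]  cm in final frame [-0.    0.16  0.37]
cm now [ 0.   -0.17  0.37] pos [ 0.482  -0.1274  0.0317] [1.7965e+02 4.0000e-02 7.9930e+01] F [-1.   0.2  0. ] open 0.0234 t 61.5 q6 -4.7
```

View pics/s47.png

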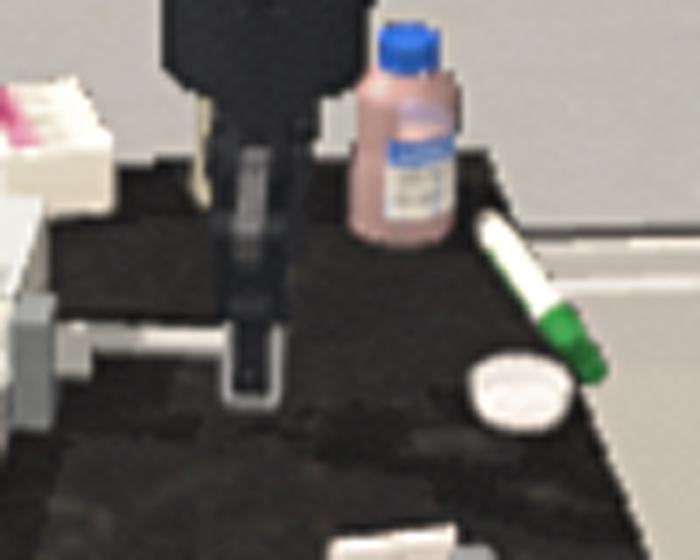

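Gripped on the knob head. Pushing it home along tool +y.

play_rows(
  rows=[
    [1,[0,0.4,0],[0,0,0]],
    [1,[0,0.4,0],[0,0,0]],
    [1,[0,0.4,0],[0,0,0]],
    [1,[0,0.4,0],[0,0,0]],
    [1,[0,0.4,0],[0,0,0]],
    [1,[0,0.4,0],[0,0,0]],
    [1,[0,0.4,0],[0,0,0]],
  ],
)

```text
time: 62.3
ee_pos: [0.5106, -0.1326, 0.0316]
tcp_rot: [179.8, 0.1, 79.9]
wrist_force: [-3.0, 1.3, 2.4]
opening: 0.0231
```

Run:
```python
from h import *
togo([.482+.0354,-.1274-.0064,.0317],79.8)
```

```text
rotvec [0.2  0.05 0.11]  cm in final frame [ 0.    0.69 -0.01]
  rotvec [-8.0000e-02  3.1000e-01 -1.7989e+02]  cm in final frame [-0.   -0.69 -0.01]
cm now [ 0.    0.69 -0.  ] pos [ 0.5106 -0.1326  0.0316] [1.798e+02 5.000e-02 7.991e+01] F [-3.   1.3  2.4] open 0.0231 t 62.3 q6 -4.5
```

play_rows(
  rows=[
    [1,[0,0.4,0],[0,0,0]],
    [1,[0,0.3,0],[0,0,0]],
    [1,[0,0.2,0],[0,0,0]],
  ],
)

```text
time: 62.6
ee_pos: [0.5176, -0.1339, 0.0313]
tcp_rot: [-179.8, 0.1, 79.9]
wrist_force: [-22.2, 3.4, 16.0]
opening: 0.0232
```

play_rows(
  rows=[
    [1,[0,0.2,0],[0,0,0]],
  ],
)

```text
time: 62.7
ee_pos: [0.5175, -0.1338, 0.0314]
tcp_rot: [-179.6, 0.1, 79.9]
wrist_force: [-16.1, 3.6, 13.3]
opening: 0.0235
```

play_rows(
  rows=[
    [1,[0,0.2,0],[0,0,0]],
  ],
)

```text
time: 62.8
ee_pos: [0.5175, -0.1339, 0.0314]
tcp_rot: [-179.3, 0.1, 79.9]
wrist_force: [-14.9, 3.1, 11.5]
opening: 0.0231
```

It's at the stop after 36 mm of travel. Release and lift clear.

play_rows(
  rows=[
    [1,[0,0,0],[0,0,0]],
    [0,[0,0,0],[0,0,0]],
    [0,[0,0,0],[0,0,0]],
    [0,[0,0,0],[0,0,0]],
    [0,[0,0,0],[0,0,0]],
    [0,[0,0,0],[0,0,0]],
    [0,[0,0,-2],[0,0,0]],
    [0,[0,0,-4],[0,0,0]],
    [0,[0,0,-4],[0,0,0]],
    [0,[0,0,-4],[0,0,0]],
    [0,[0,0,-4],[0,0,0]],
  ],
)

```text
time: 63.9
ee_pos: [0.5181, -0.1336, 0.2107]
tcp_rot: [-178.8, 0.0, 79.9]
wrist_force: [1.2, -0.1, -0.3]
opening: 0.0852
```

play_rows(
  rows=[
    [0,[4,-1,-1],[0,0,0]],
    [0,[4,-1,0],[0,0,0]],
    [0,[4,-1,0],[0,0,0]],
    [0,[4,-1,0],[0,0,0]],
    [0,[4,-1,0],[0,0,0]],
    [0,[4,0,0],[0,0,0]],
    [0,[4,0,0],[0,0,0]],
    [0,[4,0,0],[0,0,0]],
    [0,[4,0,0],[0,0,0]],
    [0,[4,0,0],[0,0,0]],
    [0,[4,0,0],[0,0,0]],
    [0,[0,0,0],[0,0,0]],
  ],
)

```text
time: 65.1
ee_pos: [0.5508, 0.3247, 0.2292]
tcp_rot: [-179.7, -0.1, 79.6]
wrist_force: [0.2, -0.6, 0.9]
opening: 0.0853
```

Run:
```python
from h import *
o=get_obs();print(o["ee_pos"].round(3),o["time"])
T=camera("top");S=camera("side")
crop(T,"t48",140,110,400,300,3,[pose(*TR,[[.065,-.083,.036],[.065,-.099,.036]])]);crop(S,"s48",200,130,420,350,2.7)
crop(T,"t49",290,160,370,240,8,[pose(*TR,[[.065,-.083,.036],[.065,-.099,.036]]),pose(*TR,box(.0635,.0665,-.035,.005,.04))]);crop(S,"s49",250,155,330,215,9,[pose(*TR,[[.065,-.083,.036],[.065,-.099,.036]])])
```

```text
[0.551 0.325 0.229] 65.1
```

View pics/t48.png

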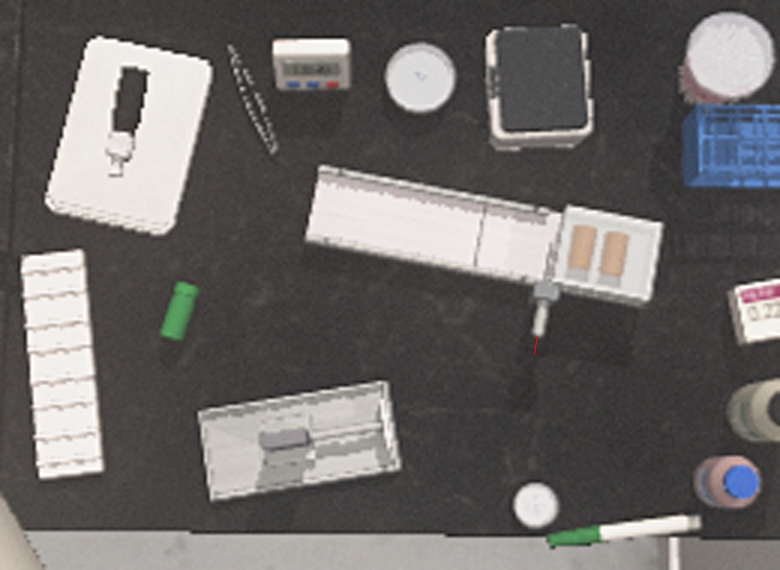

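View pics/s48.png

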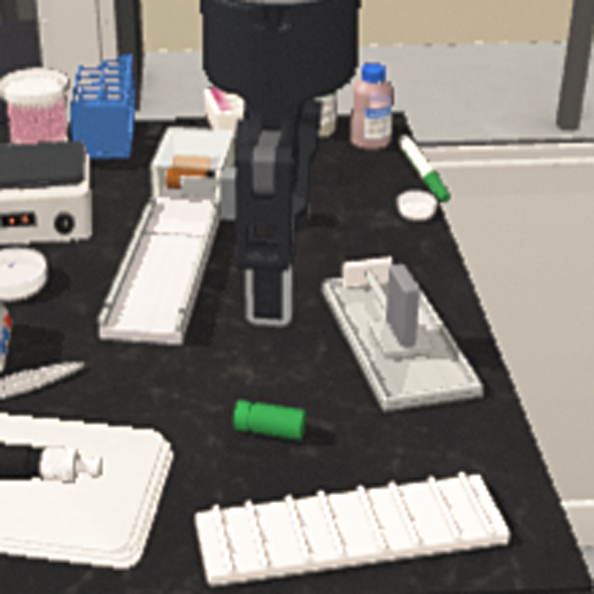

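View pics/t49.png

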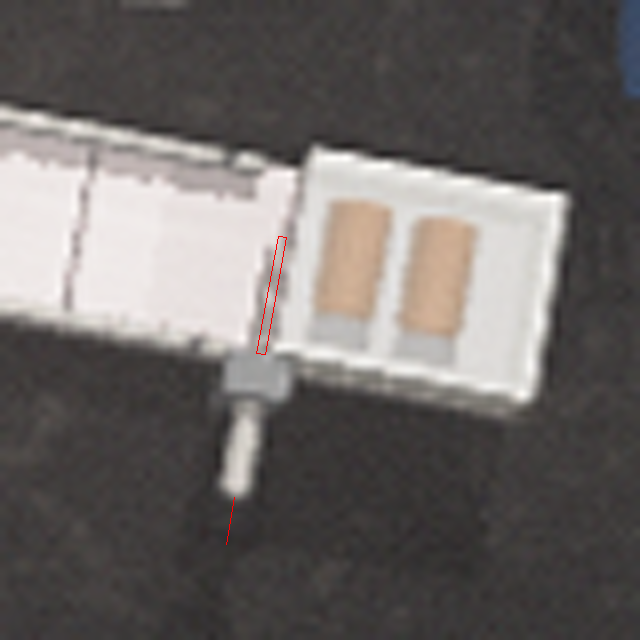

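View pics/s49.png

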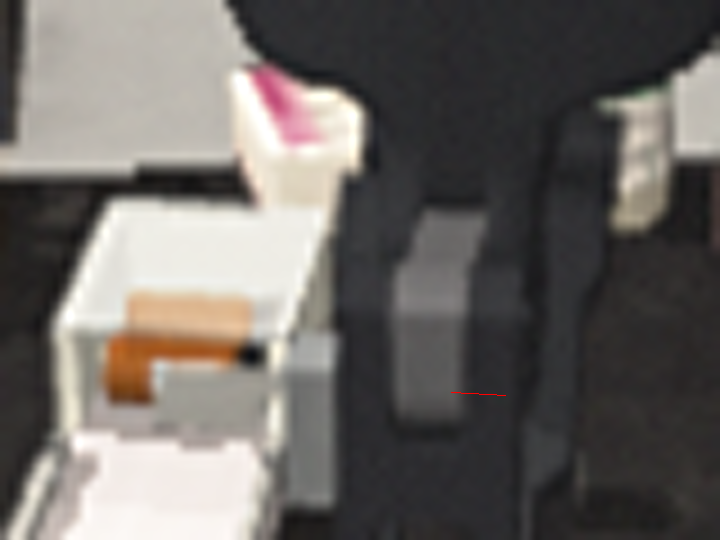

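The gate is shut, with the rod end exactly at the modelled shut position, and both vials are inside. But the paddle has been knocked: in the top picture its blade is against the tray's right-hand end at (385,405). I'll measure it and recentre it.

Run:
```python
from h import *
T=camera("top");S=camera("side")
P=(.4253,.108,-80.05)
crop(T,"t50",195,225,285,285,8);crop(S,"s50",310,215,390,290,8)
```

```text
(no output)
```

View pics/t50.png

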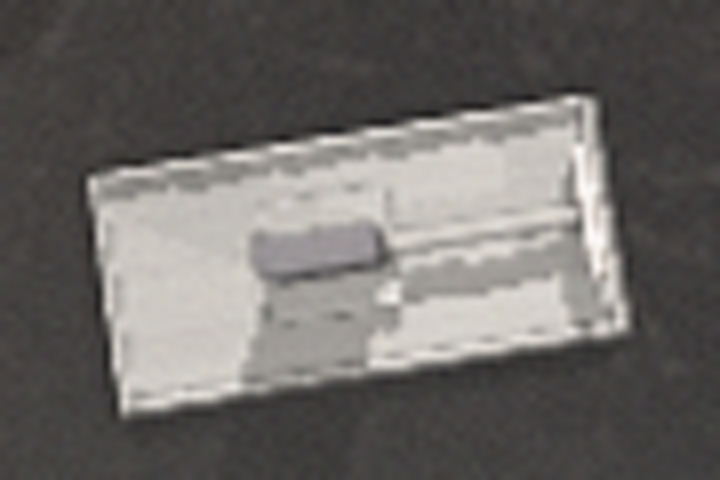

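View pics/s50.png

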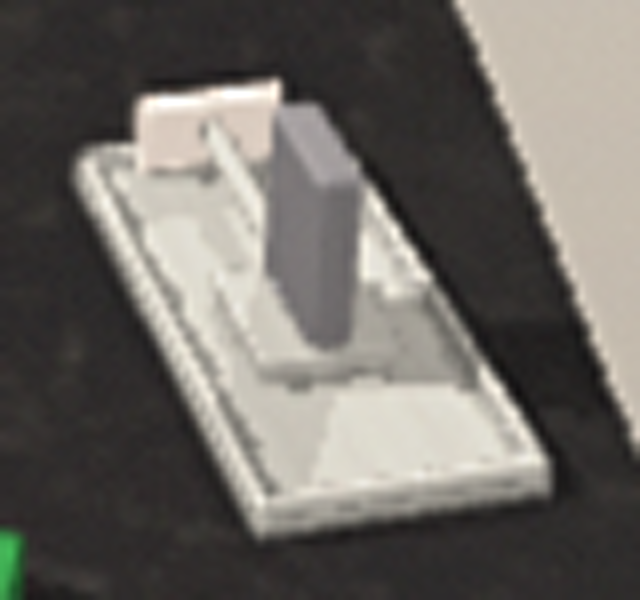

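Run:
```python
from fit import *
T=camera("top");S=camera("side")
t=lambda x,y:np.array([195+x/8-.4,225+y/8-.4]); s=lambda x,y:np.array([310+x/8-.4,215+y/8-.4])
P,r=fit([(T,t(252,234),(-.02,.007,.068)),(T,t(376,220),(.02,.007,.068)),(T,t(384,257),(.02,-.007,.068)),(T,t(262,280),(-.02,-.007,.068)),(T,t(592,210),(.0875,0,.028)),
(S,s(134,98),(.085,.022,.028)),(S,s(281,81),(.085,-.022,.028)),(S,s(359,180),(-.02,-.007,.068)),(S,s(330,188),(-.02,.007,.068)),(S,s(142,172),(.085,.022,.004))],[.43,.09,-80])
print(P.round(4));print(r.round(1).tolist())
crop(T,"t51",195,225,285,285,8,padlines(P)); crop(S,"s51",310,215,390,290,8,padlines(P))
togo([P[0],P[1],.12],P[2]+90)
```

```text
[  0.4315   0.0825 -80.226 ]
[[0.1, 0.2], [0.3, -0.6], [0.1, 0.3], [-0.3, -0.1], [0.1, -0.2], [0.9, 1.1], [0.2, 1.0], [1.1, -0.7], [-1.6, -0.9], [-0.5, 0.4]]
  rotvec [-2.500e-01  3.000e-02  6.958e+01]  cm in final frame [-15.8   21.31  11.17]
  rotvec [-3.0000e-02 -2.7000e-01 -1.1042e+02]  cm in final frame [ 15.8  -21.31  11.17]
cm now [-25.5   -7.33  11.14] pos [0.551  0.3194 0.2317] [-1.798e+02 -1.100e-01  7.935e+01] F [-0.6 -0.5 -0.6] open 0.0857 t 65.4 q6 40.7
```

View pics/t51.png

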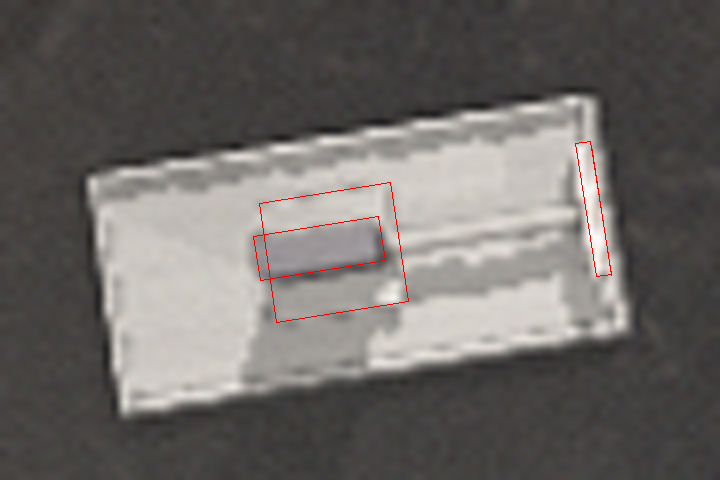

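View pics/s51.png

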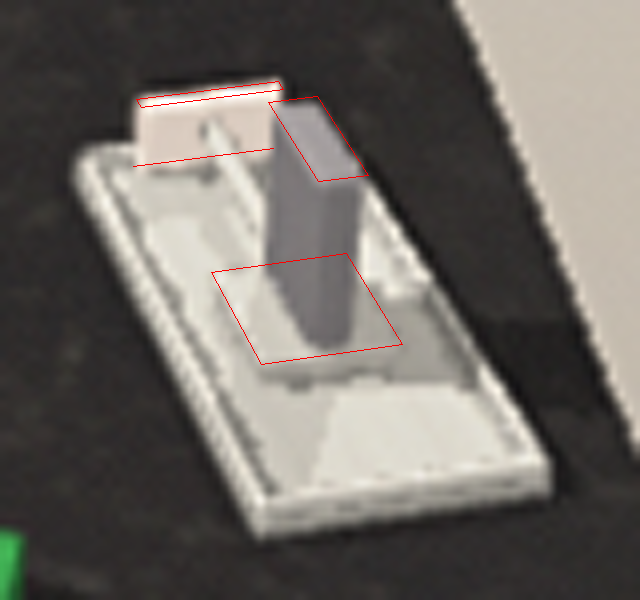

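play_rows(
  rows=[
    [0,[0,0,0],[0,0,6]],
    [0,[0,0,0],[0,0,6]],
    [0,[0,0,0],[0,0,6]],
    [0,[0,0,0],[0,0,6]],
    [0,[0,0,0],[0,0,6]],
    [0,[0,0,0],[0,0,6]],
    [0,[0,0,0],[0,0,6]],
    [0,[0,0,0],[0,0,6]],
    [0,[0,0,0],[0,0,6]],
    [0,[0,0,0],[0,0,6]],
    [0,[0,0,0],[0,0,6]],
    [0,[0,0,0],[0,0,2]],
  ],
)

```text
time: 66.6
ee_pos: [0.5525, 0.3048, 0.2398]
tcp_rot: [-179.7, -0.4, 7.5]
wrist_force: [-0.1, -0.6, -0.8]
opening: 0.0856
```

Run:
```python
from h import *
togo([.4315,.0825,.12],9.8)
```

```text
rotvec [-0.34 -0.41 -2.31]  cm in final frame [-15.71  19.84  11.98]
  rotvec [ -0.63   0.53 177.69]  cm in final frame [ 15.71 -19.84  11.98]
cm now [-14.98  20.53  11.75] pos [0.5525 0.3048 0.2398] [-179.65   -0.4     7.49] F [-0.1 -0.6 -0.8] open 0.0856 t 66.6 q6 111.3
```

play_rows(
  rows=[
    [0,[-2.2,2.7,0],[-0.3,-0.4,-2.3]],
    [0,[-2.2,2.7,0],[0,0,0]],
    [0,[-2.2,2.7,0],[0,0,0]],
    [0,[-2.2,2.7,0],[0,0,0]],
    [0,[-2.2,2.7,0],[0,0,0]],
    [0,[-2.2,2.7,0],[0,0,0]],
    [0,[-2,2.7,0],[0,0,0]],
    [0,[0,0,4],[0,0,0]],
    [0,[0,0,4],[0,0,0]],
    [0,[0,0,3],[0,0,0]],
    [0,[0,0,0],[0,0,0]],
  ],
)

```text
time: 67.7
ee_pos: [0.4269, 0.0759, 0.1304]
tcp_rot: [-180.0, -0.9, 8.8]
wrist_force: [-0.5, 0.6, 0.2]
opening: 0.0853
```

Run:
```python
from h import *
togo([.4315,.0825,.0385],9.8)
```

```text
rotvec [ 0.   -0.89 -0.99]  cm in final frame [ 0.57 -0.57  9.19]
  rotvec [-1.38e+00 -1.00e-02  1.79e+02]  cm in final frame [-0.57  0.57  9.19]
cm now [ 0.41 -0.58  9.2 ] pos [0.4269 0.0759 0.1304] [-180.     -0.89    8.81] F [-0.5  0.6  0.2] open 0.0853 t 67.7 q6 91.3
```

play_rows(
  rows=[
    [0,[0.5,-0.6,0.5],[0,-0.9,-1]],
    [0,[0,0,1.5],[0,0,0]],
    [0,[0,0,1.5],[0,0,0]],
    [0,[0,0,0.8],[0,0,0]],
    [0,[0,0,0],[0,0,0]],
  ],
)

```text
time: 68.2
ee_pos: [0.4333, 0.0829, 0.0888]
tcp_rot: [180.0, -0.2, 9.8]
wrist_force: [-0.2, -0.6, -0.8]
opening: 0.0855
```

Run:
```python
from h import *
togo([.4315,.0825,.0385],9.8)
S=camera("side"); crop(S,"s52",280,180,400,290,6)
```

```text
rotvec [ 0.   -0.24  0.03]  cm in final frame [-0.18  0.01  5.03]
  rotvec [   0.38    0.   -179.97]  cm in final frame [ 0.18 -0.01  5.03]
cm now [-0.2   0.01  5.03] pos [0.4333 0.0829 0.0888] [180.    -0.24   9.83] F [-0.2 -0.6 -0.8] open 0.0855 t 68.2 q6 91.0
```

View pics/s52.png

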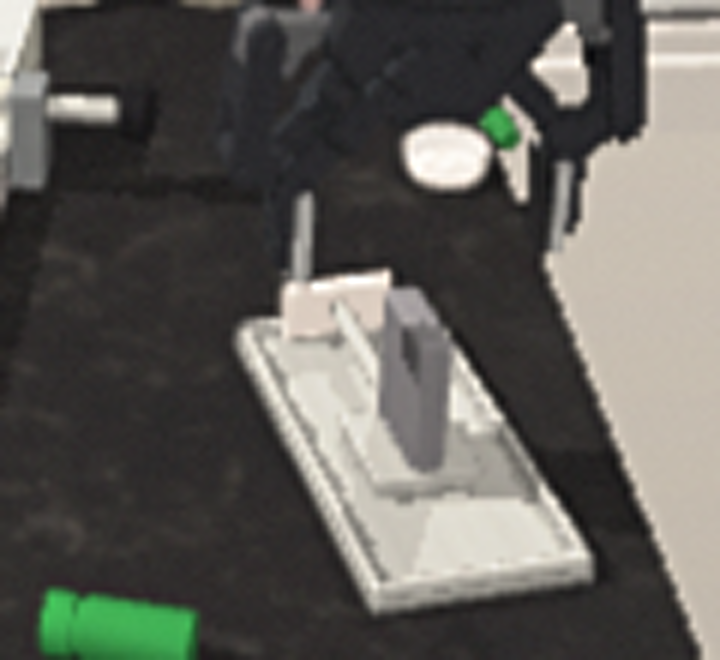

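play_rows(
  rows=[
    [0,[-0.2,0,1.2],[0,-0.2,0]],
    [0,[0,0,1.2],[0,0,0]],
    [0,[-0.1,0,1.2],[0,0,0]],
    [0,[0,0,0.8],[0,0,0]],
    [0,[0,0,0.2],[0,0,0]],
    [0,[0,0,0],[0,0,0]],
  ],
)

```text
time: 68.85
ee_pos: [0.4303, 0.0824, 0.0396]
tcp_rot: [-180.0, -0.1, 9.8]
wrist_force: [0.4, -0.1, 0.3]
opening: 0.0853
```

Run:
```python
from h import *
togo([.4315,.0825,.0385],9.8)
```

```text
rotvec [-0.   -0.07  0.04]  cm in final frame [0.12 0.01 0.11]
  rotvec [ 1.2000e-01 -0.0000e+00 -1.7996e+02]  cm in final frame [-0.12 -0.01  0.11]
cm now [0.12 0.01 0.11] pos [0.4303 0.0824 0.0396] [-1.80e+02 -7.00e-02  9.84e+00] F [ 0.4 -0.1  0.3] open 0.0853 t 68.8 q6 91.0
```

Grip, lift 1.5 cm, and check.

play_rows(
  rows=[
    [1,[0.1,0,0.1],[0,0,0]],
    [1,[0,0,0],[0,0,0]],
    [1,[0,0,0],[0,0,0]],
    [1,[0,0,0],[0,0,0]],
    [1,[0,0,0],[0,0,0]],
    [1,[0,0,0],[0,0,0]],
    [1,[0,0,0],[0,0,0]],
    [1,[0,0,0],[0,0,0]],
  ],
  newtons=80,
)

```text
time: 69.65
ee_pos: [0.4323, 0.0828, 0.04]
tcp_rot: [-180.0, -0.2, 9.8]
wrist_force: [0.2, 1.4, -0.9]
opening: 0.0132
```

play_rows(
  rows=[
    [1,[0,0,-0.8],[0,0,0]],
    [1,[0,0,-1],[0,0,0]],
    [1,[0,0,0],[0,0,0]],
    [1,[0,-0.9,0],[0,0,0]],
    [1,[0,-0.9,0],[0,0,0]],
    [1,[0,-0.6,0],[0,0,0]],
    [1,[0,0,0],[0,0,0]],
  ],
)

```text
time: 70.35
ee_pos: [0.4277, 0.1087, 0.0598]
tcp_rot: [-180.0, -0.2, 9.8]
wrist_force: [0.6, 0.2, -0.6]
opening: 0.013
```

Run:
```python
from h import *
togo([.4256,.1078,.0385],9.9)
S=camera("side"); crop(S,"s53",280,180,400,290,6)
```

```text
rotvec [-0.02 -0.22 -0.07]  cm in final frame [-0.23  0.06  2.13]
  rotvec [-3.5000e-01  3.0000e-02  1.7993e+02]  cm in final frame [ 0.23 -0.06  2.13]
cm now [-0.23  0.06  2.13] pos [0.4277 0.1087 0.0598] [-179.98   -0.22    9.83] F [ 0.6  0.2 -0.6] open 0.013 t 70.3 q6 94.4
```

View pics/s53.png

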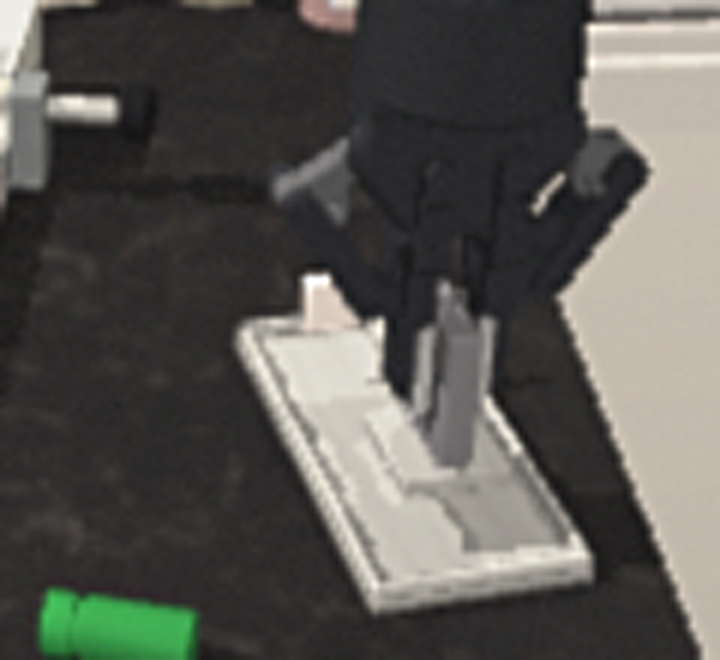

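Lower to z≈0.040, which was the z at the grip.

play_rows(
  rows=[
    [1,[-0.2,0,0.6],[0,-0.2,0]],
    [1,[0,0,0.6],[0,0,0]],
    [1,[0,0,0.4],[0,0,0]],
    [1,[0,0,0.2],[0,0,0]],
    [1,[0,0,0],[0,0,0]],
  ],
)

```text
time: 70.9
ee_pos: [0.4253, 0.1079, 0.0399]
tcp_rot: [-180.0, 0.0, 9.8]
wrist_force: [-2.1, 1.5, 5.8]
opening: 0.0133
```

play_rows(
  rows=[
    [0.8,[0,0,0],[0,0,0]],
    [0.7,[0,0,0],[0,0,0]],
    [0.5,[0,0,0],[0,0,0]],
    [0.3,[0,0,0],[0,0,0]],
    [0,[0,0,0],[0,0,0]],
    [0,[0,0,0],[0,0,0]],
    [0,[0,0,-2],[0,0,0]],
    [0,[0,0,-3],[0,0,0]],
    [0,[0,0,-4],[0,0,0]],
    [0,[0,0,-4],[0,0,0]],
    [0,[0,0,-4],[0,0,0]],
    [0,[0,0,0],[0,0,0]],
  ],
)

```text
time: 72.1
ee_pos: [0.4241, 0.1072, 0.2146]
tcp_rot: [180.0, 0.2, 9.8]
wrist_force: [-0.0, 0.5, 0.2]
opening: 0.0855
```

play_rows(
  rows=[
    [0,[0,-4,0],[0,0,0]],
    [0,[0,-4,0],[0,0,0]],
    [0,[0,-4,0],[0,0,0]],
    [0,[0,-4,0],[0,0,0]],
    [0,[0,-4,0],[0,0,0]],
    [0,[0,-4,0],[0,0,0]],
    [0,[0,0,0],[0,0,0]],
    [0,[0,0,0],[0,0,0]],
  ],
)

```text
time: 72.9
ee_pos: [0.3827, 0.3523, 0.2131]
tcp_rot: [179.9, 0.1, 9.6]
wrist_force: [-0.3, 0.1, 1.0]
opening: 0.085
```

Run:
```python
from h import *
o=get_obs();print(o["ee_pos"].round(3),o["time"],o["wrist_force"].round(1))
T=camera("top");S=camera("side")
L=padlines((.4253,.108,-80.05))+[pose(*TR,[[.065,-.083,.036],[.065,-.099,.036]])]
crop(T,"t54",140,110,400,300,3,L);crop(S,"s54",200,130,420,350,2.7,L)
```

```text
[0.383 0.352 0.213] 72.9 [-0.3  0.1  1. ]
```

View pics/t54.png

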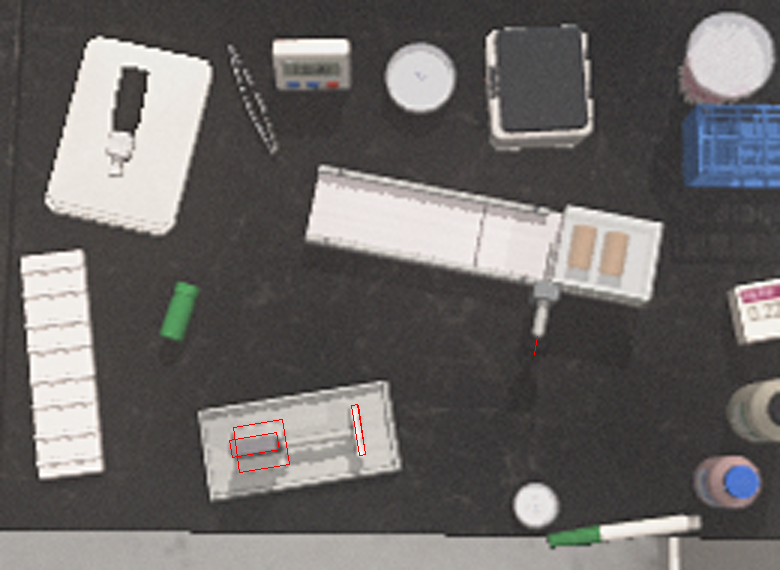

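View pics/s54.png

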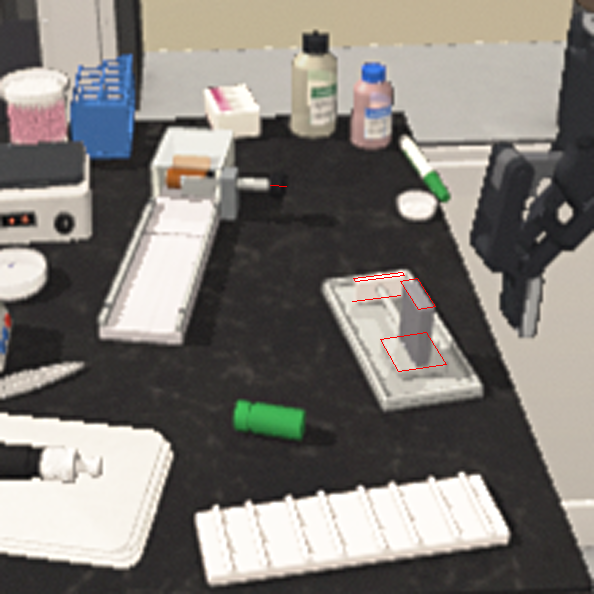

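The paddle is centred in its tray on the target outline, the gate is shut with the knob home, and both vials are behind it. The bystanders look unmoved and the gripper is clear. Handing in.

```bash
python3 -c "
from workcell import job_done
print(job_done())"
```

```text
the job is handed in; nothing more can be done
None
```

The sample changer is loaded: both amber vials are in under the cover, the gate is shut behind them, and the paddle stands in the middle of its tray. I handed the job in at about 73 s.

I pulled the gate knob out 36 mm to its stop. Each vial was laid about 22 mm before the load line and rolled in with the paddle. I then pushed the knob 36 mm back in until it stopped.

- **Vials:** the last pictures show them about 26 mm and 55 mm past the gate, so both are well inside.
- **Gate:** the knob's rod ends where it should when shut, and the gate plate can be seen across the track.
- **Paddle:** it was knocked about 26 mm along the tray while I was shutting the gate, and an earlier check caught it. I gripped it again and recentred it after the gate was shut; the last pictures show it on the centre outline.
- **Bystanders:** by eye, the bottles, dish, marker, carton, timer and green vial look unmoved. I did not measure them.

No final check failed or disagreed. The robot was clear of everything when I handed in, and the job reports no verdict.

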